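# Load a cartridge into an inclined sample changer and index it under the detector

### The job

Flip up the closed strap keeper of the empty V-cradle at the low front of the inclined sample changer, take the steel cartridge out of its rest on the bench and lay it in that cradle, its lower end against the end stop. Swing the keeper fully down over it again so that it cannot roll out, then turn the table by its black six-sided hub exactly one position, counter-clockwise seen from above, so that it clicks in with the new cartridge under the detector head. Leave everything at rest there, and do not disturb the multimeter or the blue-capped bottle behind the smaller yellow instrument.

Things in the scene. Friction and masses are not known exactly. Their poses are not given: they have to be found in the camera images.
- cartridge: loose bare-steel cartridge: cylinder 26 mm in diameter, 90 mm long, 0.12 kg, both ends alike (either way round will do). Origin at its middle, x along its length. It starts level in the bench rest, axis 45 mm above the bench. The like cartridges already under closed keepers on the changer are fixed and stay there
- rest: fixed grey plastic rest: base 96 x 64 x 8 mm with two V-supports, 10 mm wide, 45 mm across and 41 mm high, 36 mm either side of its middle; between them the cartridge is free for the fingers. Origin on the bench under its middle, x along the cartridge
- changer: the sample changer's fixed grey stand. Origin on the bench below the table's middle; its -x axis (level) points to the low front, z up. Its dark steel table has six petals, 276 mm across, a cradle on each; the top is inclined 25 degrees, low towards the robot, its middle 140 mm above the bench. A sprung detent roller at the rear right reaches 215 mm out from the axis
- detector_head (a point): middle of the underside of the fixed flat detector head, 101 mm out from the table's axis over the next position at the right, 62 mm above the table (axes as the stand's). The head is 63 mm across and 27 mm high; its bracket reaches 175 mm out from the axis
- cradle_seat (a point): middle of the cartridge when seated in the empty cradle, 83 mm out from the table's axis, 33 mm above the table; turns with it. x along the cradle to the axis (at first up the slope, away from the robot), y across to the left, z square to the table. Two 120-degree V-blocks 12 mm wide, 45 mm across, 29 mm high, at 31 mm inward and 29 mm outward; free between; end stop 34 mm high at 46.5 mm outward
- hub_grip (a point): on the table's axis, 100 mm above the table, amid the hub's grip part. z is the axis, pointing away from the table (25 degrees from vertical, towards the robot), x at first up the slope; turns with the table. The grip part is a black hexagonal prism 40 mm across flats, 80 to 118 mm above the table; its flats face +x, -x and every 60 degrees from them. Below it is a 30 mm round post
- turntable (a joint): angle of the table: 0 at the start (empty cradle at the front), growing counter-clockwise seen from above; one position is 1.047 rad. The sprung detent pulls it into the nearest position, with up to about 0.4 N m beside a position and none half-way
- keeper (a joint): opening angle of the empty cradle's keeper: 0 is fully closed (its stop, 1.5 mm above a seated cartridge), 0 to 0.25 at the start, 2.0 its open stop; the cradle is clear above about 1.2. It stays where it is left (0.02 N m of friction, 30 g)
- keeper_hinge (a point): middle of the keeper's hinge pin, 29 mm outward, 23 mm left and 11 mm below the seat point; axes as there, the pin along x. The keeper is a steel strap 14 mm wide, 3 mm thick, bent as an L: closed, it rises 29 mm square to the table, then runs 44 mm to the right over the cartridge to a thumb tab that stands up 12 mm; pushing the tab to the left flips it up and over to the left
- keeper_strap (a point): point on the outer face of the keeper's strap, over the cartridge's axis when closed: then 23 mm right of the hinge pin and 28.5 mm above it; moves with the keeper. z is square to that face, pointing outward
- multimeter: multimeter 142 x 70 x 45 mm lying on the bench, not to be disturbed; origin under its middle
- wash_bottle: white bottle with blue cap standing behind the smaller yellow instrument, 60 mm in diameter, 150 mm high, not to be disturbed; origin under its middle

How it is judged (in metres and radians):
On the way, in this order (a step that is already met when the one before it is completed fails the run):
1. the keeper is flipped open (value of joint keeper above 1 rad), for 0.2 s.
2. the cartridge lies in the front cradle, let go, the table still in its first position (distance between cartridge and cradle_seat below 0.009 m and angle between the x axis of cartridge and the x axis of cradle_seat, either way round below 0.12 rad and contact force between the fingers and cartridge below 0.3 N and value of joint turntable between -0.1 and 0.1 rad and linear speed of cartridge below 0.02 m/s), for 0.2 s.
3. the keeper is closed over the cartridge, the table still in its first position (distance between cartridge and cradle_seat below 0.009 m and angle between the x axis of cartridge and the x axis of cradle_seat, either way round below 0.12 rad and value of joint keeper below 0.12 rad and value of joint turntable between -0.1 and 0.1 rad), for 0.2 s.
4. the table is indexed one position, cartridge and keeper in place (distance between cartridge and cradle_seat below 0.009 m and angle between the x axis of cartridge and the x axis of cradle_seat, either way round below 0.12 rad and value of joint keeper below 0.12 rad and value of joint turntable between 0.987 and 1.107 rad), for 0.2 s.
At the end, for the whole second after the job is handed in: the cartridge lies in its cradle (middle within 9 mm of the seat point, axis within 7 degrees), the keeper is within 0.12 rad of closed, the table stands one position on (1.047 rad, within 0.06), all at rest (all of step 4 and linear speed of cartridge below 0.02 m/s and velocity of joint turntable between -0.03 and 0.03 rad/s); the robot touches nothing.
It fails at once if the multimeter is disturbed (moved more than 15 mm) (distance of multimeter from where it was at the start of the episode above 0.015 m).
It fails at once if the blue-capped bottle is disturbed (moved more than 15 mm) (distance of wash_bottle from where it was at the start of the episode above 0.015 m).
It also fails if it takes over 62 s, if anything falls off the work surface, if the arm or the gripper's body presses on something with over 40 N, if the wrist force passes 120 N, or if a joint passes its speed limit or range.

### The arm

A 6-joint arm with a two-finger parallel gripper is mounted at the origin on a cart in front of the work surface, level with it; the furniture and walls round the work are solid. World frame = base frame: x ahead of the robot, y to its left, z up, the work surface at z = 0. Lengths are in m, angles in degrees, forces in N, time in s.
With the tool pointing down it reaches from about 0.4 to 0.825 m from the base axis. Payload 7 kg.
Tool frame: the origin (TCP) lies midway between the tips of the shut fingers; the grasp point (between the pads) lies 19 mm behind it (r.hold_point_z is the distance from the TCP to the grasp point, in m); x points along the fingers, y is the direction in which the jaws open and shut, and the axes are right-handed (so a half turn about x gives the same grasp; the last joint's range is limited). The gripper opens to 88 mm and grips with 3 to 60 N. Pads are 19 mm wide; open, the fingers measure 130 mm over their backs; the gripper's body (78 mm by 193 mm) begins 47 mm behind the grasp point.
Start: joints at [-53.738, 20.546, 0.682, 0, -70.136, -16.507], TCP at [0.228, -0.635, 0.193] pointing down, gripper open.
Joint ranges: [-176.03, 176.03], [-82.01, 121.73], [-58.28, 71.71], [-173.87, 95.51], [-174.79, -0.11], [-173.66, 173.66]. Speed limits (degrees/s): [136.94, 136.94, 172.46, 180, 180, 180].

### API

Orientations are given as [roll, pitch, yaw] about the fixed x, y, z axes, in that order (R = Rz(yaw) Ry(pitch) Rx(roll)).
In Python, from plant import r, viewer, order gives the robot as it stands. The module is installed in compiled form; this text tells all that it offers.
- The arm moves only by the shell command python3 -m creep 'ROWS' [FORCE]. ROWS is JSON, a list of rows, each an object of numbers: "ax", "ay", "az": the turn, a rotation vector about the tool's x, y, z in degrees; "tx", "ty", "tz": the shift along the tool's x, y, z in m; "fingers": the finger opening in m, from 0 to 0.0876. A call has 1 to 5 rows; each row is the pose to reach, as a shift and turn from the pose commanded when the call began, along the tool's axes at that moment; what a row does not reach only later rows make up. A row lasts 1/10 s, in which the tool goes at most 50 mm and 8.59 degrees, less where a joint would pass 70% of its speed; a pose out of reach is approached as far as the arm can. A call with a gripper value outside its range is refused whole. The fingers move at their own pace and stop on an object; FORCE is the grip in N (left out, the last holds). Time passes only in rows, so rows that repeat a pose let the fingers close. It gives the time, the measured TCP pose, the force and the opening at its end, in the units of the state.
- r.get_state(): the state, without advancing time (a new reading comes with each control period).
- viewer.capture(name): name is "scene" or "side" or "wrist"; returns a dict with "pixels" (400x640x3 uint8, blue, green, red), "depth" (400x640 float32, m along the optical axis (not along the pixel's ray), 0 where there is no reading), "fx", "fy", "cx", "cy" (pixels), "k1" (the pictures are not rectified: a ray, as slopes to the right and down, at radius r is drawn at 1 + k1 r^2 times it, then the intrinsics apply), "rvec" (rotation vector, rad) and "tvec" (3), from world to camera coordinates, as OpenCV has them; the wrist camera has in their place "T_tool_cam" (4x4, takes a point from camera to tool coordinates, whose origin is the TCP and whose axes are the tool frame's). Camera axes: x right, y down, z forward; pixel columns grow to the right and rows downward; lengths in m; the calibration is good to about 2 mm. A picture is of the moment at which its call begins: read the wrist's pose just before it.
- order.close_job(): hands the job in, once; it reports no verdict.
The state is a dict: "time_s": time; "joints": joint angles; "qd": joint speeds; "joint_torque": joint torques, N m; "tcp_pos": TCP position; "eef_rot": TCP orientation; "contact_force": force on the tool from outside, world axes, zero at the start; "moment": the same for the moment, N m; "gripper_width": finger opening in m.
Only numpy, scipy, OpenCV 4.12 (cv2) and the standard library are available. Lean on these libraries where they do the work, as an engineer would, in place of code of your own. Each camera call takes 0.05 s, during which the arm holds its last target.

## Working session

There is one attempt and no reset: what is moved stays moved. The work goes in short steps, Python scripts to look and compute and a shell command to move; the robot and the scene stay as the last step left them, time stands still between calls to the robot, and variables do not carry over. Pictures are saved under pics/ and viewed, and the job is handed in when it is done.

```bash
mkdir -p pics; ls; python3 - <<'E'
from plant import r, viewer
import cv2
print(r.get_state(), r.hold_point_z)
for n in ["scene","side","wrist"]:
    c=viewer.capture(n); cv2.imwrite(f"pics/{n}0.png",c["pixels"]); print(n,{k:v for k,v in c.items() if k not in("pixels","depth")})
E
```

```text
pics
{'time_s': 0.0, 'joints': array([-5.37384355e+01,  2.05916840e+01,  6.34856697e-01, -2.10567216e-02,
       -7.01365872e+01, -1.65068565e+01]), 'qd': array([ 0.01009998, -0.0898391 ,  0.01725317, -0.12626785,  0.04564435,
       -0.0075585 ]), 'joint_torque': array([-5.69922977e-04, -5.82708621e+01,  2.93047339e+01,  6.99706480e+00,
        6.75002040e-03, -1.70778249e-04]), 'tcp_pos': array([ 0.2279385 , -0.63477242,  0.19232521]), 'eef_rot': array([ 94.54433257,  89.90451055, 114.29186987]), 'contact_force': array([0.07057437, 0.47163437, 0.5050969 ]), 'moment': array([-0.01433183, -0.07813165,  0.01951971]), 'gripper_width': 0.08758199300160695} 0.0188
scene {'fx': 391.9133643308178, 'fy': 391.9133643308178, 'cx': 320.33520264790695, 'cy': 204.22473881638172, 'k1': -0.042755359874769916, 'rvec': array([ 1.86398117, -1.05589634,  0.61215438]), 'tvec': array([-0.57768839,  0.30313308,  0.96431174])}
side {'fx': 483.7195798054185, 'fy': 483.7195798054185, 'cx': 308.0060485287345, 'cy': 203.743603229043, 'k1': -0.10427146743337079, 'rvec': array([ 2.18958648, -0.12487363,  0.09505345]), 'tvec': array([-0.57610494, -0.06933093,  1.53623078])}
wrist {'fx': 293.5922925941233, 'fy': 293.5922925941233, 'cx': 325.77667917368444, 'cy': 202.16715390203584, 'k1': -0.028603606605592465, 'T_tool_cam': array([[-2.17255215e-04, -2.90709994e-01,  9.56811189e-01,
        -1.91157057e-01],
       [ 9.99999967e-01,  6.58104975e-05,  2.47057079e-04,
        -6.20823970e-04],
       [-1.34790182e-04,  9.56811212e-01,  2.90709970e-01,
        -7.94101852e-02],
       [ 0.00000000e+00,  0.00000000e+00,  0.00000000e+00,
         1.00000000e+00]])}
```

View pics/scene0.png

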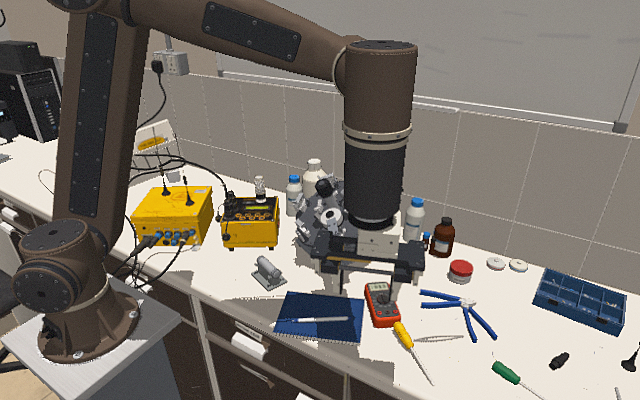

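View pics/side0.png

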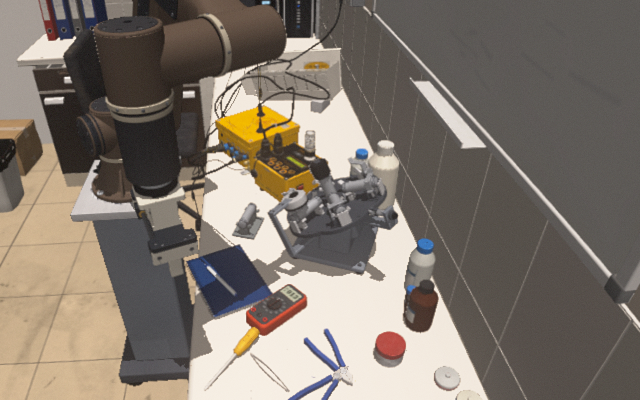

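View pics/wrist0.png

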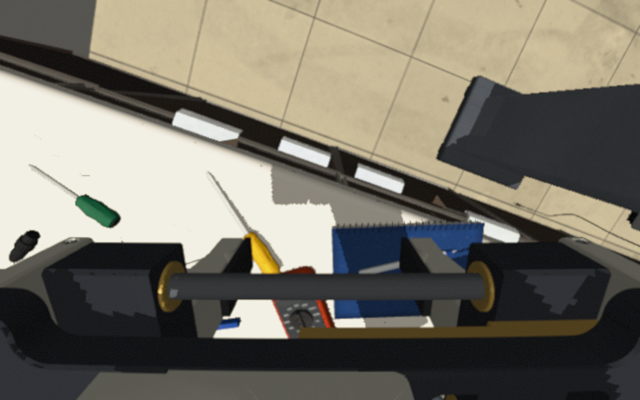

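The scene view shows the rest at about (268,270), the changer at about (325,215) half hidden by the wrist, and the multimeter at (382,303). The side view shows the rest at (249,220), the changer at about (335,210) and the hub at (320,170). Next I'll zoom in on both.

```bash
cat > h.py <<'E'
import numpy as np, cv2
from scipy.spatial.transform import Rotation as R
from plant import r, viewer
def pose():
    s=r.get_state(); T=np.eye(4); T[:3,:3]=R.from_euler('xyz',s['eef_rot'],degrees=True).as_matrix(); T[:3,3]=s['tcp_pos']; return T
def cap(n,f=None):
    T=pose(); c=viewer.capture(n)
    if 'rvec' in c:
        M=np.eye(4); M[:3,:3]=cv2.Rodrigues(np.array(c['rvec']))[0]; M[:3,3]=c['tvec']; c['Twc']=np.linalg.inv(M)
    else: c['Twc']=T@c['T_tool_cam']
    if f: cv2.imwrite('pics/'+f,c['pixels'])
    return c
def K(c): return np.array([[c['fx'],0,c['cx']],[0,c['fy'],c['cy']],[0,0,1]])
def D(c): return np.array([c['k1'],0,0,0,0])
def proj(c,P):
    M=np.linalg.inv(c['Twc']); return cv2.projectPoints(np.atleast_2d(P).astype(float),cv2.Rodrigues(M[:3,:3])[0],M[:3,3],K(c),D(c))[0][:,0]
def rays(c,uv):
    u=cv2.undistortPoints(np.array(uv,float).reshape(-1,1,2),K(c),D(c))[:,0]
    d=np.c_[u,np.ones(len(u))]; return c['Twc'][:3,3], d@c['Twc'][:3,:3].T   # depth-scaled dirs
def onplane(c,uv,z):
    o,d=rays(c,uv); return o+d*((z-o[2])/d[:,2])[:,None]
def cloud(c):
    h,w=c['depth'].shape; vv,uu=np.mgrid[:h,:w]; o,d=rays(c,np.c_[uu.ravel(),vv.ravel()])
    return (o+d*c['depth'].ravel()[:,None]).reshape(h,w,3)
def crop(c,f,x0,y0,x1,y1,s):
    cv2.imwrite('pics/'+f,cv2.resize(c['pixels'][y0:y1,x0:x1],None,fx=s,fy=s,interpolation=cv2.INTER_CUBIC))
E
python3 - <<'E'
from h import *
import pickle
for n in ['scene','side']:
    c=cap(n); pickle.dump(c,open(n+'.pkl','wb'))
    P=cloud(c); print(n,c['Twc'][:3,3], (c['depth']>0).mean())
    if n=='side': crop(c,'side1.png',225,140,405,275,4.4)
    else: crop(c,'scene1.png',240,150,440,300,4)
    for uv in ([(249,220),(335,210),(320,170),(277,308)] if n=='side' else [(268,270),(325,215),(382,303)]): print(uv,P[uv[1],uv[0]])
E
```

```text
scene [-0.29277795 -0.8555409   0.73337679] 0.99619921875
(268, 270) [ 0.35870532 -0.29043473  0.04985704]
(325, 215) [ 0.48905706 -0.39541362  0.19104102]
(382, 303) [ 0.41265095 -0.60654802  0.03753326]
side [ 0.39160414 -1.34938684  0.8500059 ] 0.9959453125
(249, 220) [ 0.38048131 -0.29524171  0.04503411]
(335, 210) [ 0.57770713 -0.47980313  0.20025707]
(320, 170) [ 0.55873953 -0.36463885  0.23726846]
(277, 308) [ 0.43295647 -0.61631151  0.04077522]
```

View pics/side1.png

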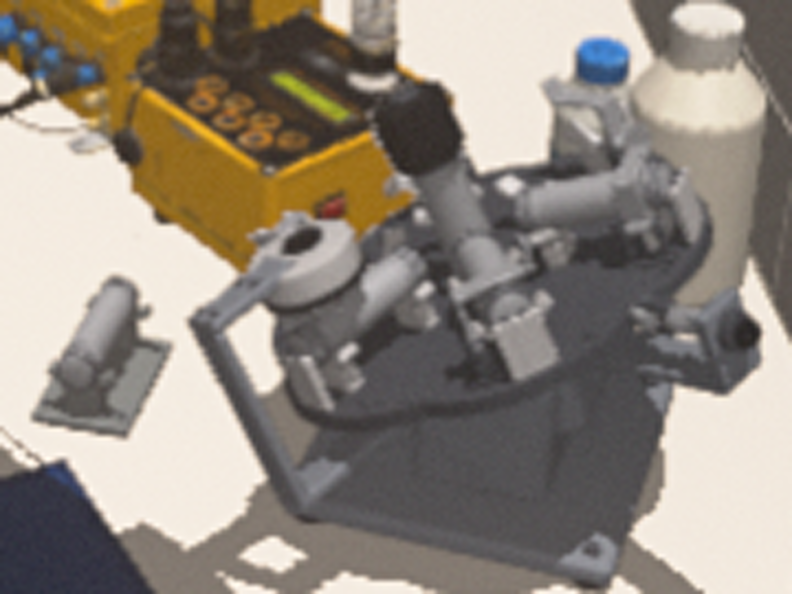

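View pics/scene1.png

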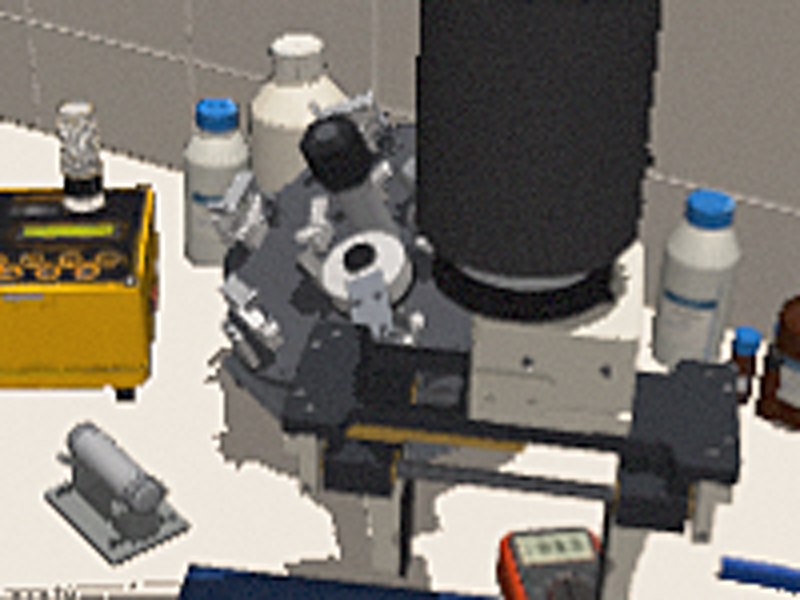

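```bash
python3 - <<'E'
from h import *
import pickle
c=pickle.load(open('side.pkl','rb')); P=cloud(c); g=c['pixels'].astype(int)
# table top: dark pixels in the changer region with z 0.06..0.22
gray=g.mean(2); sat=g.max(2)-g.min(2)
m=np.zeros(gray.shape,bool); m[160:236,290:388]=1
m&=(gray<85)&(sat<25)&(P[...,2]>0.05)
X=P[m]; print(len(X))
# RANSAC plane
rng=np.random.default_rng(0); best=0
for _ in range(2000):
    a=X[rng.choice(len(X),3,False)]; n=np.cross(a[1]-a[0],a[2]-a[0]); l=np.linalg.norm(n)
    if l<1e-6: continue
    n/=l; n*=np.sign(n[2])
    if abs(n[2]-np.cos(np.radians(25)))>.06: continue
    k=abs((X-a[0])@n)<.003
    if k.sum()>best: best=k.sum(); bk=k
Y=X[bk]
n=np.linalg.svd(Y-Y.mean(0))[2][2]; n*=np.sign(n[2]); print(best,Y.mean(0),n,'tilt',np.degrees(np.arccos(n[2])),'yaw',np.degrees(np.arctan2(-n[1],-n[0])))
np.save('n.npy',n)
for (u0,v0,u1,v1),nm in [((305,155,335,182),'hub')]:
    m2=np.zeros(gray.shape,bool); m2[v0:v1,u0:u1]=1; m2&=(gray<60)
    Z=P[m2]; Z=Z[abs(Z[:,2]-.235)<.06]; Z=Z[np.linalg.norm(Z[:,:2]-np.median(Z[:,:2],0),axis=1)<.04]
    print(nm,len(Z),Z.mean(0),Z.min(0),Z.max(0), (Z@n).min()-Y.mean(0)@n,(Z@n).max()-Y.mean(0)@n)
# cartridge on the rest: pixels
m3=np.zeros(gray.shape,bool); m3[195:245,230:266]=1; m3&=(P[...,2]>.043)&(P[...,2]<.075); Q=P[m3]; Q=Q[np.linalg.norm(Q-np.median(Q,0),axis=1)<.07]
q=Q.mean(0);d=np.linalg.svd(Q-q)[2][0]; print('rest',len(Q),q,d,Q[:,2].max(),np.ptp((Q-q)@d))
E
```

```text
2768
1394 [ 0.59932579 -0.41459979  0.15151812] [-0.39109666  0.17546668  0.90346823] tilt 25.382236671122392 yaw -24.163530492452722
hub 258 [ 0.55868501 -0.36004637  0.23564596] [ 0.5363307  -0.37413394  0.21154673] [ 0.58140729 -0.33817716  0.25730552] 0.07899957702662917 0.119484434485114
rest 227 [ 0.37723872 -0.281358    0.05471731] [-0.37486663 -0.92666682 -0.02763378] 0.061947986360941565 0.09157013966495559
```

```bash
cat >> h.py <<'E'
def frame(yaw,tilt=25):
    ex=np.array([np.cos(np.radians(yaw)),np.sin(np.radians(yaw)),0]); t=np.radians(tilt); z=np.array([0,0,1.])
    n=-ex*np.sin(t)+z*np.cos(t); xt=ex*np.cos(t)+z*np.sin(t); return np.c_[xt,np.cross(n,xt),n]
def lean(F,th,s=1):
    "tool rotation: approach leaning th from -n (body to -x), tool y = s*frame y"
    t=np.radians(th); x=F@[np.sin(t),0,-np.cos(t)]; y=s*F[:,1]; return np.c_[x,y,np.cross(x,y)]
def delta(Rt,pt,T=None):
    "shift (tool axes, m) & rotvec (deg) from present pose to target"
    T=pose() if T is None else T
    return np.round(T[:3,:3].T@(np.array(pt)-T[:3,3]),4), np.round(R.from_matrix(T[:3,:3].T@Rt).as_rotvec(degrees=True),2)
E
python3 - <<'E'
from h import *
T=pose(); print(T.round(3))
F=frame(-24.2); n=F[:,2]
T0=np.array([.562,-.352,.2306])-.1*n; T0[2]=.14; print('T0',T0)
for nm,p in [('seat',(-.083,0,.033)),('head',(-.0505,-.0875,.062)),('hub',(0,0,.1)),('hubtop',(0,0,.118))]: print(nm,(T0+F@p).round(4))
import pickle
for nme in ['side','scene']:
    c=pickle.load(open(nme+'.pkl','rb')); im=c['pixels'].copy()
    hexv=[(.0231*np.cos(np.radians(30+60*k)),.0231*np.sin(np.radians(30+60*k)),z) for z in(.08,.118) for k in range(6)]
    ring=[(.138*np.cos(a),.138*np.sin(a),0) for a in np.linspace(0,6.28,40)]
    hd=[(-.0505+.0315*np.cos(a),-.0875+.0315*np.sin(a),z) for a in np.linspace(0,6.28,16) for z in (.062,.089)]
    s=4; x0,y0=(270,140) if nme=='side' else (270,150)
    big=cv2.resize(im[y0:y0+130,x0:x0+150],None,fx=s,fy=s,interpolation=cv2.INTER_CUBIC)
    for pts,col in((hexv,(0,255,0)),(ring,(0,0,255)),(hd,(255,0,255))):
        for u,v in proj(c,T0+np.array(pts)@F.T): cv2.circle(big,(int((u-x0+.5)*s),int((v-y0+.5)*s)),2,col,-1)
    cv2.imwrite(f'pics/chk_{nme}.png',big)
for s_ in (1,-1): print(s_,delta(lean(F,25,s_),T0+F@(-.20,-.05,.15)))
E
```

```text
[[-0.    -0.338  0.941  0.228]
 [ 0.001  0.941  0.338 -0.635]
 [-1.     0.001 -0.     0.193]
 [ 0.     0.     0.     1.   ]]
T0 [ 0.60054786 -0.3693241   0.14      ]
seat [ 0.5192 -0.3328  0.1348]
head [ 0.499  -0.4196  0.1748]
hub [ 0.562  -0.352   0.2306]
hubtop [ 0.5551 -0.3489  0.2469]
1 (array([0.0016, 0.258 , 0.2296]), array([ 41.06, -47.48, -19.19]))
-1 (array([0.0016, 0.258 , 0.2296]), array([-125.39,   23.64,  -58.5 ]))
```

View pics/chk_side.png

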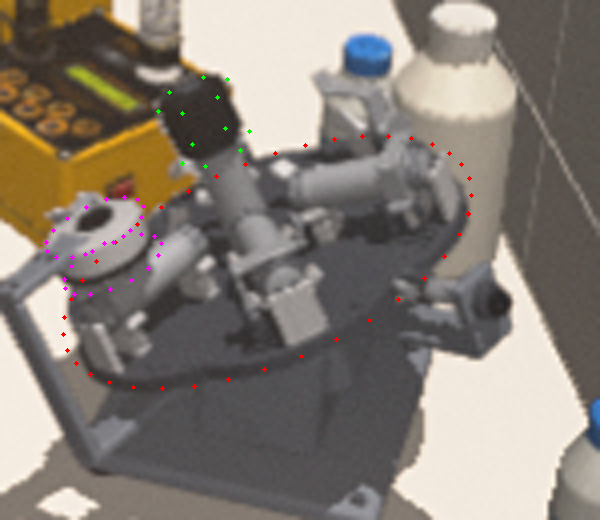

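View pics/chk_scene.png

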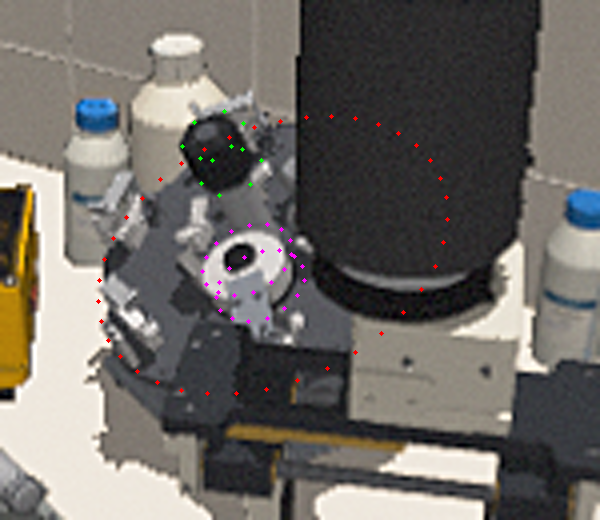

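```bash
python3 -m creep '[{"tx":0,"ty":0.13,"tz":0.115,"ax":20.5,"ay":-23.7,"az":-9.6},{"tx":0,"ty":0.13,"tz":0.115,"ax":20.5,"ay":-23.7,"az":-9.6},{"tx":0,"ty":0.258,"tz":0.23,"ax":41,"ay":-47.5,"az":-19.2},{"tx":0,"ty":0.258,"tz":0.23,"ax":41,"ay":-47.5,"az":-19.2},{"tx":0,"ty":0.258,"tz":0.23,"ax":41,"ay":-47.5,"az":-19.2}]'
python3 - <<'E'
from h import *
F=frame(-24.2);T0=np.array([.6005,-.3665,.14])
print(r.get_state()['joints'].round(1)); print(delta(lean(F,25,1),T0+F@(-.20,-.05,.15)))
E
```

```text
[-53.7  20.6   0.7  -0.  -70.1 -16.5]
(array([0.0016, 0.2607, 0.2305]), array([ 41.06, -47.48, -19.19]))invalid input
```

```bash
python3 -m creep '[{"ax":20.5,"ay":-23.7,"az":-9.6,"tx":0.0,"ty":0.13,"tz":0.115,"fingers":0.0876},{"ax":20.5,"ay":-23.7,"az":-9.6,"tx":0.0,"ty":0.13,"tz":0.115,"fingers":0.0876}]'; echo rc $?
```

```text
time_s: 0.45
tcp_pos: [0.2662, -0.5418, 0.1909]
eef_rot: [-15.9, 76.5, -7.2]
contact_force: [-0.3, -0.1, 1.7]
gripper_width: 0.0877
rc 0
```

```bash
cat > s.py <<'E'
from h import *
E
python3 - <<'E'
from h import *
F=frame(-24.2);T0=np.array([.6005,-.3665,.14])
print(r.get_state()['joints'].round(1)); print(delta(lean(F,25,1),T0+F@(-.20,-.05,.15)))
E
```

```text
[-52.3  10.  -11.  -11.  -59.9 -24.2]
(array([0.0138, 0.2141, 0.1229]), array([ 30.01, -34.97, -14.15]))
```

```bash
python3 -m creep '[{"ax":30,"ay":-35,"az":-14,"tx":0.014,"ty":0.214,"tz":0.123,"fingers":0.0876},{"ax":30,"ay":-35,"az":-14,"tx":0.014,"ty":0.214,"tz":0.123,"fingers":0.0876},{"ax":30,"ay":-35,"az":-14,"tx":0.014,"ty":0.214,"tz":0.123,"fingers":0.0876},{"ax":30,"ay":-35,"az":-14,"tx":0.014,"ty":0.214,"tz":0.123,"fingers":0.0876},{"ax":30,"ay":-35,"az":-14,"tx":0.014,"ty":0.214,"tz":0.123,"fingers":0.0876}]'
python3 - <<'E'
from h import *
F=frame(-24.2);T0=np.array([.6005,-.3665,.14])
print(r.get_state()['joints'].round(1)); print(delta(lean(F,25,1),T0+F@(-.20,-.05,.15)))
c=cap('wrist','w1.png'); cap('side','s1.png'); c=cap('scene','sc1.png')
E
```

```text
time_s: 0.95
tcp_pos: [0.3276, -0.3608, 0.1893]
eef_rot: [-6.2, 50.7, -21.7]
contact_force: [-0.9, -1.0, 0.6]
gripper_width: 0.0878
[-30.  -17.  -46.3 -13.9 -22.3 -64.6]
(array([0.0041, 0.0551, 0.0143]), array([  7.92, -10.55,  -2.31]))
```

View pics/w1.png

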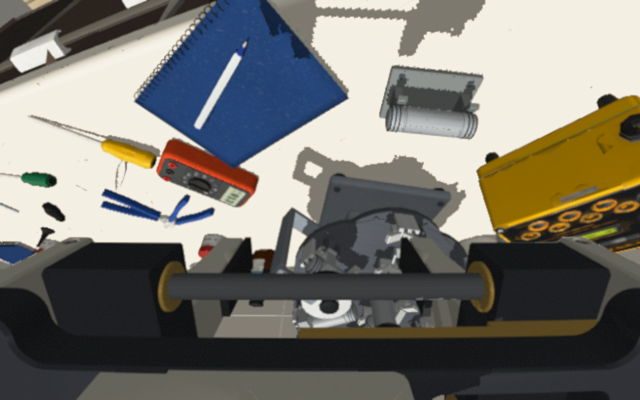

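View pics/s1.png

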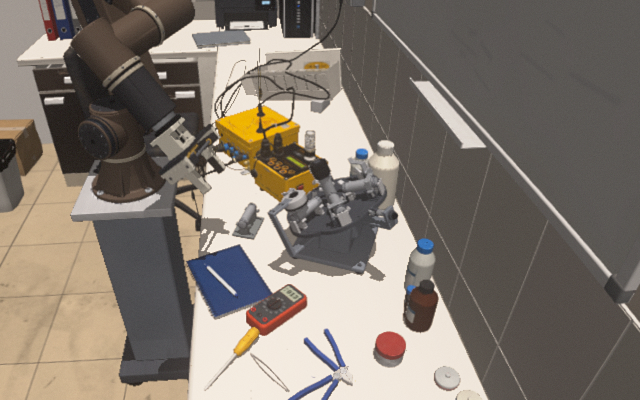

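View pics/sc1.png

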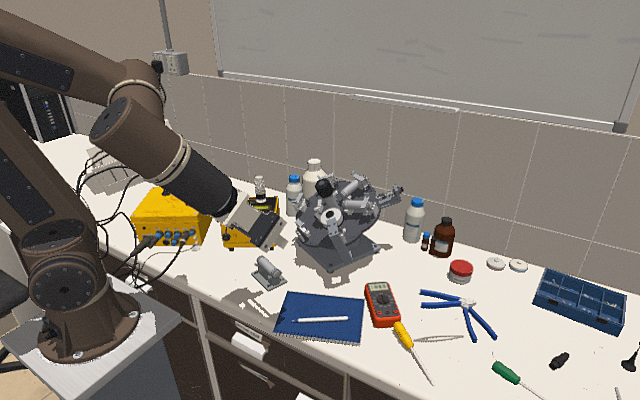

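```bash
python3 - <<'E'
from h import *
import pickle
c=cap('scene'); pickle.dump(c,open('scene.pkl','wb')); crop(c,'sc2.png',285,165,405,265,6)
d=cap('side'); pickle.dump(d,open('side.pkl','wb')); crop(d,'s2.png',270,150,400,245,6)
print(r.get_state()['qd'].round(2))
E
```

```text
[-1.49  1.7   1.38  0.03  0.25 -0.9 ]
```

View pics/sc2.png

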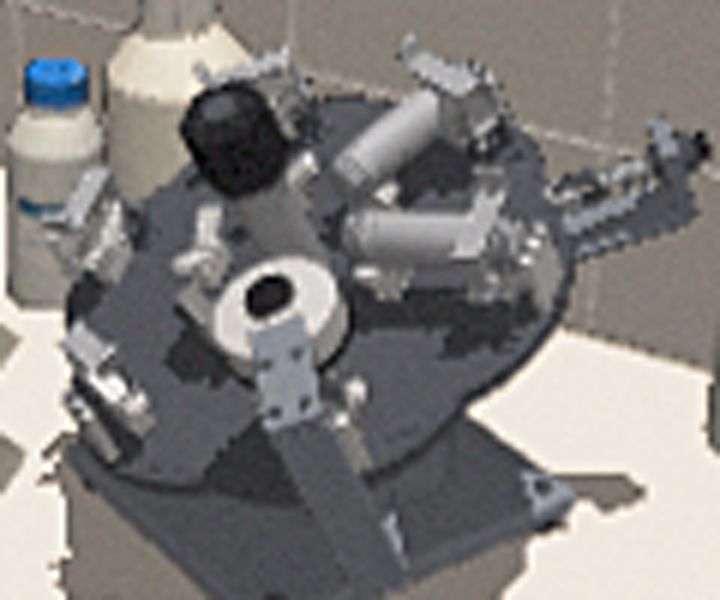

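View pics/s2.png

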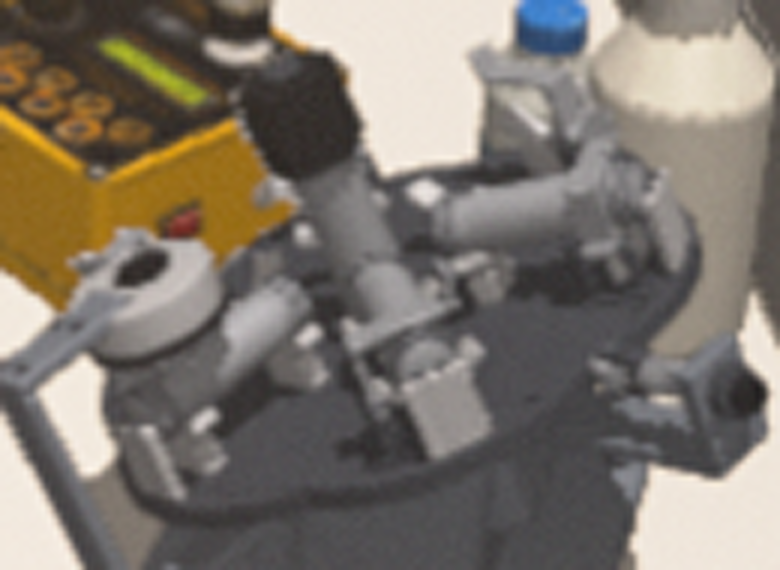

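```bash
python3 - <<'E'
from h import *
import pickle
from scipy.optimize import least_squares
hexv=np.array([(.0231*np.cos(np.radians(30+60*k)),.0231*np.sin(np.radians(30+60*k)),z) for z in(.08,.118) for k in range(6)])
F0=frame(-24.2);T0=np.array([.6005,-.3665,.14])
cs={};obs={}
for nme in ['side','scene']:
    c=pickle.load(open(nme+'.pkl','rb')); P=cloud(c); g=c['pixels'].astype(int); gray=g.mean(2); sat=g.max(2)-g.min(2)
    L=(P-T0)@F0; 
    m=(abs(L[...,2])<.012)&(np.hypot(L[...,0],L[...,1])<.125)&(np.hypot(L[...,0],L[...,1])>.03)
    X=P[m]
    for _ in range(4):
        q=X.mean(0); n=np.linalg.svd(X-q,full_matrices=False)[2][2]; n*=np.sign(n[2]); X=X[abs((X-q)@n)<.003]
    print(nme,len(X),'tilt',np.degrees(np.arccos(n[2])),'yaw',np.degrees(np.arctan2(-n[1],-n[0])),'height at T0',T0[2]-((T0-q)@n)/n[2])
    hm=(L[...,2]>.07)&(L[...,2]<.13)&(np.hypot(L[...,0],L[...,1])<.04)&(gray<70)
    k,lab,st,ce=cv2.connectedComponentsWithStats(hm.astype(np.uint8)); i=1+st[1:,4].argmax(); cnt=cv2.findContours((lab==i).astype(np.uint8),cv2.RETR_EXTERNAL,cv2.CHAIN_APPROX_NONE)[0][0]
    M=cv2.moments(cv2.convexHull(cnt)); obs[nme]=np.array([M['m10']/M['m00'],M['m01']/M['m00']]); cs[nme]=c; print('hub px',obs[nme],st[i])
def res(p):
    T=np.array([p[0],p[1],p[2]]); o=[]
    for k in cs:
        h=cv2.convexHull(proj(cs[k],T+hexv@F0.T).astype(np.float32)); M=cv2.moments(h); o+=list(np.array([M['m10']/M['m00'],M['m01']/M['m00']])-obs[k])
    return o+[(p[2]-.14)/.001]
s=least_squares(res,T0,x_scale=.01,diff_step=1e-3); print(s.x,np.round(s.fun,2))
E
```

```text
side 1387 tilt 25.311096913706063 yaw -24.409336271785488 height at T0 0.14286954019309064
hub px [319.63732394 168.85798122] [310 159  20  21 286]
scene 1571 tilt 25.134672131614188 yaw -25.024751303708303 height at T0 0.1402443837944797
hub px [323.86912065 188.1595092 ] [315 179  19  20 239]
[ 0.59856178 -0.36604342  0.14004463] [ 0.01  0.4  -0.2  -0.3   0.04]
```

```bash
cat >> h.py <<'E'
YAW=-24.7; F=frame(YAW); T0=np.array([.5986,-.366,.14])
def W(p): return T0+np.asarray(p,float)@F.T
SEAT=np.array([-.083,0,.033]); HINGE=SEAT+[-.029,.023,-.011]
def keeper(phi):
    "outline points of the keeper (table coordinates)"
    c,s=np.cos(phi),np.sin(phi); o=[]
    for x in(-.007,.007):
        for y,z in [(0,0),(0,.029),(-.044,.029),(-.044,.041)]: o.append(HINGE+[x,y*c+z*s,-y*s+z*c])
    return np.array(o)
def draw(c,sets,f,x0,y0,w,h,s):
    big=cv2.resize(c['pixels'][y0:y0+h,x0:x0+w],None,fx=s,fy=s,interpolation=cv2.INTER_CUBIC)
    for pts,col in sets:
        q=((proj(c,W(pts))-[x0,y0]+.5)*s).astype(int)
        for a in q: cv2.circle(big,tuple(int(v) for v in a),2,col,-1)
    cv2.imwrite('pics/'+f,big)
def line(a,b,n=12): return np.array(a)+np.linspace(0,1,n)[:,None]*(np.array(b)-np.array(a))
def kl(phi):
    k=keeper(phi); return np.vstack([line(k[i],k[i+1]) for i in(0,1,2,4,5,6)])
RING=np.array([(.138*np.cos(a),.138*np.sin(a),0) for a in np.linspace(0,6.28,60)])
HEAD=np.array([(-.0505+.0315*np.cos(a),-.0875+.0315*np.sin(a),z) for a in np.linspace(0,6.28,24) for z in (.062,.089)])
VB=np.vstack([line(SEAT+[x,-.0225,-.004],SEAT+[x,.0225,-.004]) for x in(.025,.037,-.023,-.035)]+[line(SEAT+[-.0465,-.02,.001],SEAT+[-.0465,.02,.001])])
HEX=np.array([(.0231*np.cos(np.radians(30+60*k)),.0231*np.sin(np.radians(30+60*k)),z) for z in(.08,.118) for k in range(6)])
ALL=[(RING,(0,0,255)),(HEAD,(255,0,255)),(VB,(0,255,255)),(HEX,(0,255,0))]
E
python3 - <<'E'
from h import *
import pickle
c=pickle.load(open('scene.pkl','rb')); draw(c,ALL+[(kl(0.1),(255,255,0))],'o_sc.png',285,165,120,100,6)
c=pickle.load(open('side.pkl','rb')); draw(c,ALL+[(kl(.1),(255,255,0))],'o_s.png',270,150,130,95,6)
E
```

```text
(no output)
```

View pics/o_sc.png

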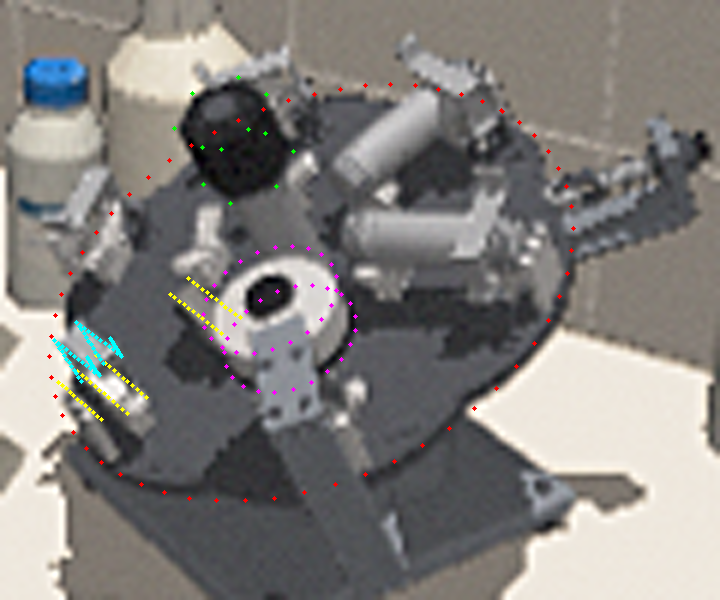

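View pics/o_s.png

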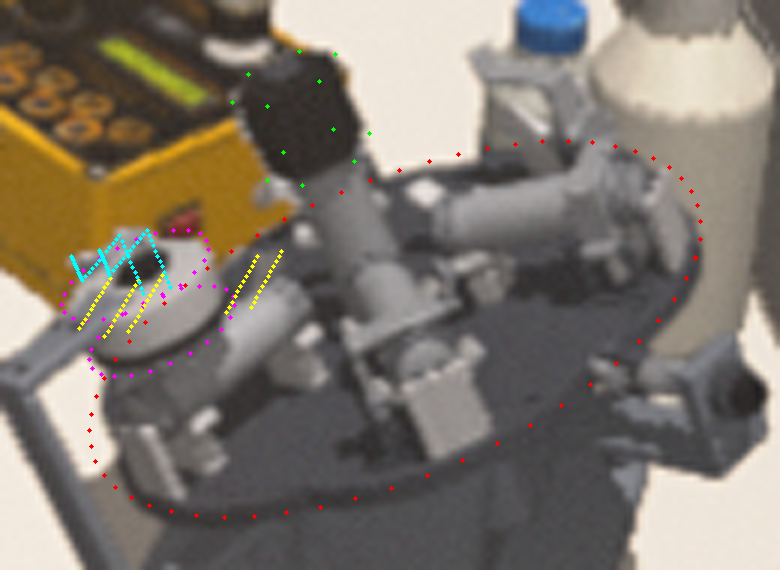

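```bash
python3 - <<'E'
from h import *
print(delta(lean(frame(-24.7,0),0,1),[.60,-.36,.36]))
E
```

```text
(array([0.0257, 0.0681, 0.3103]), array([ 9.27, 39.12,  1.32]))
```

```bash
python3 -m creep '[{"ax":4,"ay":17,"az":0,"tx":-0.05,"ty":0.03,"tz":0.15,"fingers":0.0},{"ax":4,"ay":17,"az":0,"tx":-0.05,"ty":0.03,"tz":0.15,"fingers":0.0},{"ax":9.3,"ay":39,"az":1.3,"tx":0.026,"ty":0.068,"tz":0.31,"fingers":0.0},{"ax":9.3,"ay":39,"az":1.3,"tx":0.026,"ty":0.068,"tz":0.31,"fingers":0.0},{"ax":9.3,"ay":39,"az":1.3,"tx":0.026,"ty":0.068,"tz":0.31,"fingers":0.0}]'
python3 - <<'E'
from h import *
print(r.get_state()['joints'].round(1)); print(delta(lean(frame(-24.7,0),0,1),[.60,-.36,.36]))
E
```

```text
time_s: 1.7
tcp_pos: [0.5017, -0.3604, 0.3115]
eef_rot: [1.6, 86.9, -22.5]
contact_force: [1.8, -0.6, 1.6]
gripper_width: 0.0532
[-17.4  10.2   1.5   0.3 -78.3 -96.8]
(array([-0.0436,  0.0406,  0.0921]), array([ 0.59,  3.08, -0.1 ]))
```

```bash
python3 -m creep '[{"ax":0.6,"ay":3,"az":0,"tx":-0.044,"ty":0.041,"tz":0.092,"fingers":0.0},{"ax":0.6,"ay":3,"az":0,"tx":-0.044,"ty":0.041,"tz":0.092,"fingers":0.0},{"ax":0.6,"ay":3,"az":0,"tx":-0.044,"ty":0.041,"tz":0.092,"fingers":0.0},{"ax":0.6,"ay":3,"az":0,"tx":-0.044,"ty":0.041,"tz":0.092,"fingers":0.0}]'
python3 - <<'E'
from h import *
import pickle
c=cap('wrist','w2.png');pickle.dump(c,open('wrist.pkl','wb')); print(r.get_state()['qd'].round(1))
draw(c,ALL+[(kl(0.1),(255,255,0))],'o_w2.png',200,60,320,200,2.5)
E
```

```text
time_s: 2.1
tcp_pos: [0.5992, -0.3596, 0.3561]
eef_rot: [45.5, 89.9, 20.9]
contact_force: [-0.5, -1.2, -0.6]
gripper_width: 0.0208
[-0.  -3.2 -3.2  0.3  0.6 -0.8]
```

View pics/o_w2.png

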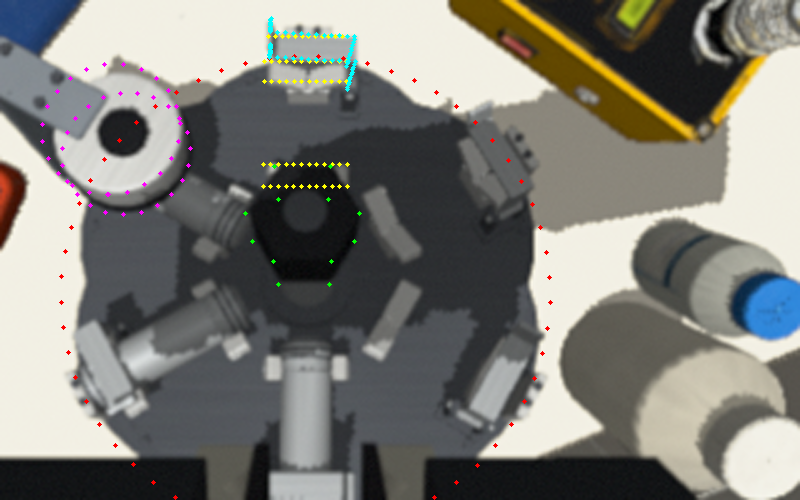

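View pics/w2.png

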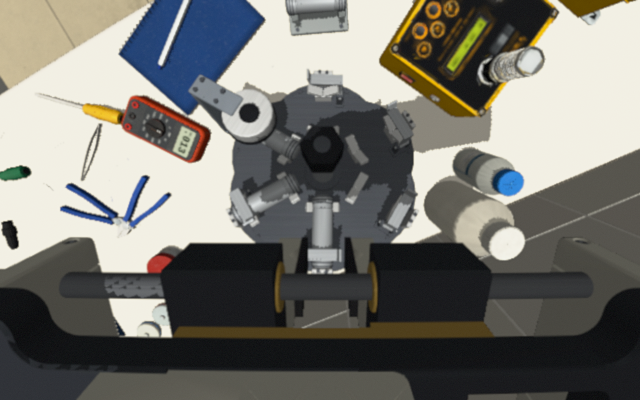

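```bash
python3 - <<'E'
from h import *
import pickle
c=pickle.load(open('wrist.pkl','rb'))
f=lambda p:((proj(c,W(p))-[200,60]+.5)*2.5).round(0).tolist()
print('headtop',f((-.0505,-.0875,.089)),'hubtop hex',f(HEX[6:])); 
for ph in(0,.1,.25): print(ph,f(keeper(ph)))
P=cloud(c); px=1/2.5
for u,v in [(305,222),(125,100),(310,50),(290,50),(330,50),(345,50)]: 
    X=P[int(v/2.5+60),int(u/2.5+200)]; print((u,v),X.round(4),((X-T0)@F).round(4))
crop(c,'w2z.png',290,60,360,100,10)
E
```

```text
headtop [[111.0, 128.0]] hubtop hex [[331.0, 262.0], [360.0, 214.0], [331.0, 167.0], [274.0, 167.0], [245.0, 214.0], [273.0, 262.0]]
0 [[347.0, 66.0], [349.0, 37.0], [265.0, 37.0], [263.0, 23.0], [347.0, 90.0], [349.0, 62.0], [264.0, 62.0], [263.0, 49.0]]
0.1 [[347.0, 66.0], [355.0, 37.0], [270.0, 32.0], [271.0, 18.0], [347.0, 90.0], [355.0, 62.0], [270.0, 57.0], [271.0, 44.0]]
0.25 [[347.0, 66.0], [363.0, 38.0], [280.0, 25.0], [285.0, 12.0], [347.0, 90.0], [363.0, 63.0], [280.0, 51.0], [285.0, 38.0]]
(305, 222) [ 0.5562 -0.3447  0.2517] [0.0042 0.0016 0.1213]
(125, 100) [ 0.4774 -0.401   0.1884] [-0.0661 -0.0824  0.0843]
(310, 50) [ 0.4892 -0.3121  0.1396] [-0.1107  0.0032  0.0512]
(290, 50) [ 0.4851 -0.3215  0.1416] [-0.1096 -0.007   0.0529]
(330, 50) [ 0.4935 -0.3027  0.1398] [-0.1106  0.0136  0.0514]
(345, 50) [ 0.4967 -0.2956  0.1395] [-0.1108  0.0214  0.0511]
```

View pics/w2z.png

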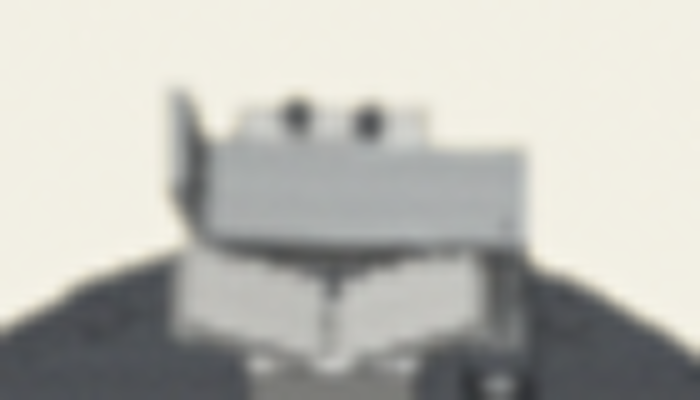

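```bash
python3 - <<'E'
from h import *
import pickle
for nme in ['scene','side']:
    c=pickle.load(open(nme+'.pkl','rb')); P=cloud(c)
    m=(P[...,2]>.04)&(P[...,2]<.075)&(np.hypot(P[...,0]-.377,P[...,1]+.283)<.06)
    Q=P[m]; q=Q.mean(0); d=np.linalg.svd(Q-q)[2][0]; d*=np.sign(d[1]); 
    cnt=max(cv2.findContours(m.astype(np.uint8),cv2.RETR_EXTERNAL,cv2.CHAIN_APPROX_NONE)[0],key=cv2.contourArea)
    rect=cv2.minAreaRect(cnt); print(nme,len(Q),q.round(4),np.degrees(np.arctan2(d[1],d[0])),Q[:,2].max(),rect)
    s=(Q-q)@d; print('ext',s.min(),s.max(),'mid',(q+d*(s.min()+s.max())/2).round(4))
    # cylinder fit: axis z=.045, radius 13mm : solve lateral offset + yaw
    from scipy.optimize import least_squares
    def res(p):
        a=np.array([np.cos(p[1]),np.sin(p[1]),0]); b=np.array([-a[1],a[0],0]); y=(Q-[.377,-.283,.045])@b-p[0]; z=Q[:,2]-.045-p[2]; return np.hypot(y,z)-.013
    f=least_squares(res,[0,1.2,0],loss='soft_l1',f_scale=.002); print('lat',f.x[0],'yaw',np.degrees(f.x[1]),'dz',f.x[2])
    a=np.array([np.cos(f.x[1]),np.sin(f.x[1])]); b=np.array([-a[1],a[0]]); s=(Q[:,:2]-[.377,-.283])@a; k=abs(res(f.x))<.003; s=s[k]; mid=np.array([.377,-.283])+b*f.x[0]+a*(np.percentile(s,1)+np.percentile(s,99))/2; print('ctr',mid.round(4),np.ptp(s))
    cv2.imwrite
c=pickle.load(open('scene.pkl','rb')); crop(c,'rest.png',240,245,300,300,10)
E
```

```text
scene 235 [ 0.3699 -0.2809  0.0521] 70.93122350312886 0.060084942430483124 ((267.75, 266.25), (26.870054244995117, 9.192387580871582), 45.0)
ext -0.04073124466260128 0.052329044897097256 mid [ 0.3718 -0.2754  0.0522]
lat 0.003003429401973156 yaw 69.18594986717412 dz -0.0014163927772190838
ctr [ 0.3759 -0.2775] 0.09237877431204237
side 255 [ 0.377  -0.2826  0.0534] 66.8464835044804 0.06268175220223016 ((247.07569885253906, 215.1309051513672), (12.075601577758789, 27.63347053527832), 38.1572265625)
ext -0.039486198337671675 0.05356569462859946 mid [ 0.3798 -0.2761  0.0538]
lat 0.0038468799890043 yaw 68.4497980686328 dz 0.0007927219313946855
ctr [ 0.3762 -0.2745] 0.09060318300608919
```

View pics/rest.png

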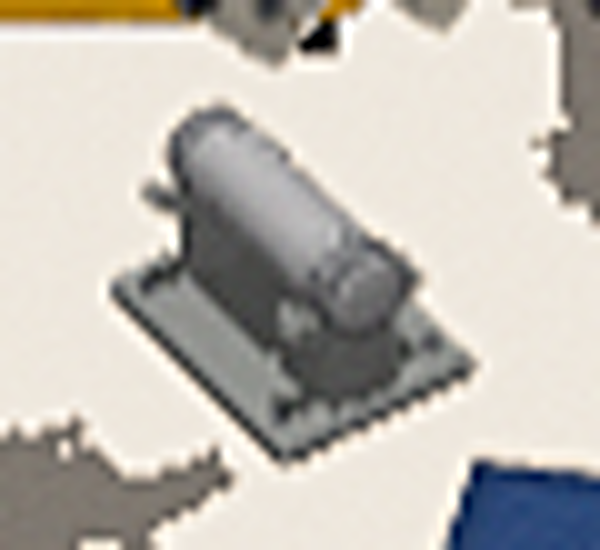

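```bash
python3 - <<'E'
from h import *
Rl=lean(F,25,1); A=W((-.156,-.062,.131)); print(A, delta(Rl,A)); print(delta(Rl,W((-.20,-.062,.22))))
E
```

```text
[ 0.39394598 -0.34011341  0.19279787] (array([ 0.1632, -0.0679, -0.1933]), array([ -0.06, -49.9 ,  -0.07]))
(array([ 0.101 , -0.0679, -0.2707]), array([ -0.06, -49.9 ,  -0.07]))
```

```bash
python3 -m creep '[{"ax":0,"ay":-50,"az":0,"tx":0.09,"ty":-0.068,"tz":-0.27,"fingers":0.0},{"ax":0,"ay":-50,"az":0,"tx":0.09,"ty":-0.068,"tz":-0.27,"fingers":0.0},{"ax":0,"ay":-50,"az":0,"tx":0.09,"ty":-0.068,"tz":-0.27,"fingers":0.0},{"ax":0,"ay":-50,"az":0,"tx":0.1,"ty":-0.068,"tz":-0.27,"fingers":0.0},{"ax":0,"ay":-50,"az":0,"tx":0.1,"ty":-0.068,"tz":-0.27,"fingers":0.0}]'
python3 - <<'E'
from h import *
Rl=lean(F,25,1); print(r.get_state()['joints'].round(1)); print(delta(Rl,W((-.156,-.062,.131))))
E
```

```text
time_s: 2.65
tcp_pos: [0.4182, -0.328, 0.2985]
eef_rot: [-0.4, 56.3, -25.5]
contact_force: [-0.4, -0.9, 2.3]
gripper_width: 0.0008
[ -10.7  -19.1  -40.5   13.7  -36.6 -113.1]
(array([ 0.0787, -0.0209, -0.0726]), array([ -0.22, -16.32,   0.48]))
```

```bash
python3 -m creep '[{"ax":0,"ay":-16,"az":0,"tx":0.079,"ty":-0.02,"tz":-0.073,"fingers":0.0},{"ax":0,"ay":-16,"az":0,"tx":0.079,"ty":-0.02,"tz":-0.073,"fingers":0.0},{"ax":0,"ay":-16,"az":0,"tx":0.079,"ty":-0.02,"tz":-0.073,"fingers":0.0},{"ax":0,"ay":-16,"az":0,"tx":0.079,"ty":-0.02,"tz":-0.073,"fingers":0.0}]'
python3 - <<'E'
from h import *
Rl=lean(F,25,1); print(r.get_state()['joints'].round(1)); print(delta(Rl,W((-.114,-.062,.040))))
c=cap('scene');crop(c,'sc3.png',270,150,410,260,5)
E
```

```text
time_s: 3.05
tcp_pos: [0.3761, -0.359, 0.2001]
eef_rot: [2.0, 41.2, -22.0]
contact_force: [10.6, -7.1, 14.5]
gripper_width: 0.0005
[-22.  -17.2 -58.3   0.9  -0.1 -92.9]
(array([0.1121, 0.0207, 0.0017]), array([-0.23, -1.24, -2.01]))
```

View pics/sc3.png

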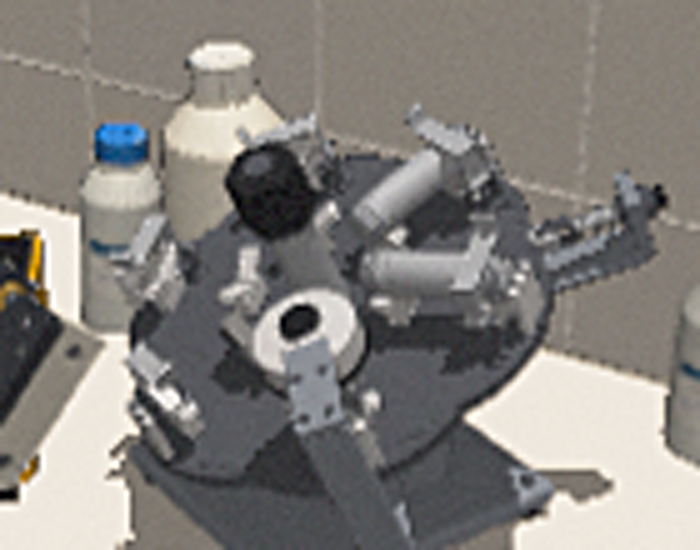

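```bash
python3 - <<'E'
from h import *
Rl=lean(F,15,1); t=np.radians(15)
for b in (.06,0): print(delta(Rl,W(np.array((-.114,-.062,.040))-b*np.array([np.sin(t),0,-np.cos(t)]))))
E
```

```text
(array([0.0521, 0.0233, 0.0159]), array([-0.19,  8.38, -2.  ]))
(array([0.1115, 0.0212, 0.0071]), array([-0.19,  8.38, -2.  ]))
```

```bash
python3 -m creep '[{"ax":0,"ay":8.4,"az":-2,"tx":0.03,"ty":0.023,"tz":0.016,"fingers":0.0},{"ax":0,"ay":8.4,"az":-2,"tx":0.052,"ty":0.023,"tz":0.016,"fingers":0.0},{"ax":0,"ay":8.4,"az":-2,"tx":0.052,"ty":0.023,"tz":0.016,"fingers":0.0},{"ax":0,"ay":8.4,"az":-2,"tx":0.052,"ty":0.023,"tz":0.016,"fingers":0.0}]'
python3 - <<'E'
from h import *
Rl=lean(F,15,1); print(r.get_state()['joints'].round(1)); print(delta(Rl,W((-.114,-.062,.040))))
c=cap('scene');crop(c,'sc4.png',270,150,410,260,5)
c=cap('side');crop(c,'s4.png',240,130,400,245,5)
E
```

```text
time_s: 3.5
tcp_pos: [0.4307, -0.362, 0.1834]
eef_rot: [1.2, 50.5, -23.0]
contact_force: [-1.2, 0.2, -0.9]
gripper_width: 0.0004
[ -21.7   -9.4  -58.3   27.    -1.8 -119.2]
(array([ 0.0644,  0.0034, -0.009 ]), array([ 0.08, -0.48, -1.05]))
```

View pics/sc4.png

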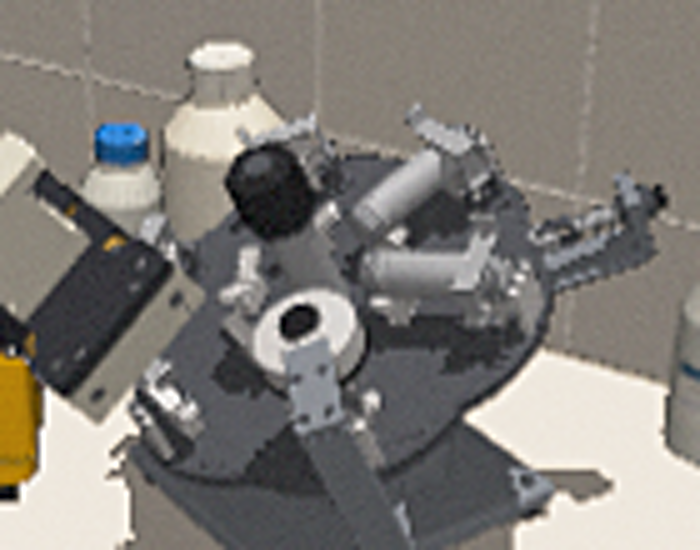

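View pics/s4.png

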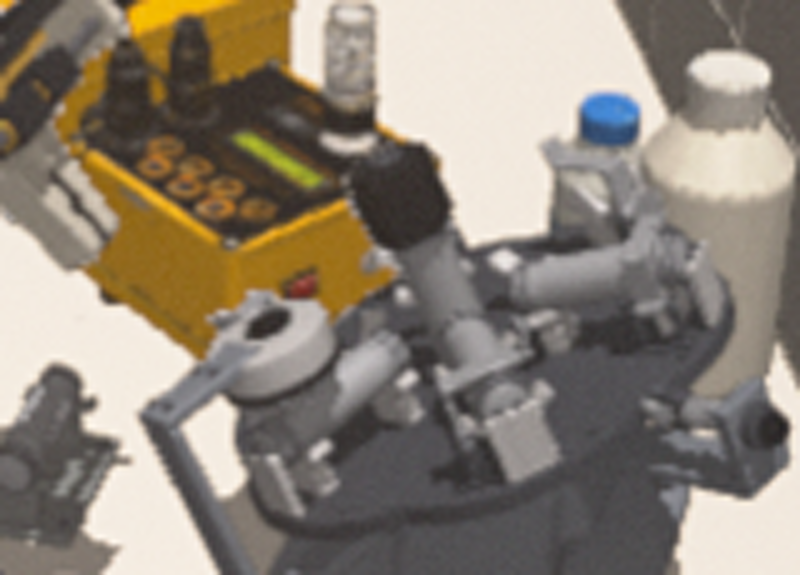

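```bash
python3 - <<'E'
from h import *
import pickle
c=pickle.load(open('scene.pkl','rb')); P=cloud(c); L=(P-T0)@F
m=(L[...,1]<-.045)&(L[...,1]>-.2)&(L[...,0]<.01)&(L[...,0]>-.14)&(L[...,2]>.07)&(L[...,2]<.14)
Q=L[m]; print(len(Q))
for y in np.arange(-.18,-.045,.01):
    k=Q[(Q[:,1]>=y)&(Q[:,1]<y+.01)]
    if len(k): print(round(y,3),len(k),k.min(0).round(4),k.max(0).round(4),np.percentile(k[:,2],50).round(4))
Rl=lean(F,5,1); t=np.radians(5)
for b in (.05,0): print(delta(Rl,W(np.array((-.114,-.062,.040))-b*np.array([np.sin(t),0,-np.cos(t)]))))
E
```

```text
465
-0.16 35 [-0.0935 -0.1578  0.0702] [-0.0736 -0.15    0.0885] 0.079
-0.15 48 [-0.0988 -0.15    0.0713] [-0.0688 -0.141   0.0895] 0.0849
-0.14 31 [-0.0948 -0.1398  0.0824] [-0.062  -0.1304  0.0882] 0.0857
-0.13 35 [-0.0884 -0.1299  0.0786] [-0.0503 -0.1202  0.0881] 0.0851
-0.12 67 [-0.082  -0.1198  0.0704] [-0.0315 -0.1101  0.0884] 0.0838
-0.11 59 [-0.0796 -0.1099  0.0707] [-0.0247 -0.1003  0.0878] 0.0839
-0.1 66 [-0.0807 -0.0997  0.0719] [-0.0226 -0.0901  0.0893] 0.0842
-0.09 58 [-0.0804 -0.0899  0.0741] [-0.0222 -0.0801  0.0907] 0.085
-0.08 38 [-0.0776 -0.0796  0.081 ] [-0.0245 -0.0701  0.0893] 0.0836
-0.07 25 [-0.0692 -0.0696  0.08  ] [-0.0265 -0.0605  0.0857] 0.0835
-0.06 3 [-0.0453 -0.0599  0.0795] [-0.0377 -0.0592  0.0831] 0.0811
(array([ 0.016 ,  0.0042, -0.0009]), array([ 0.1 ,  9.63, -1.08]))
(array([ 0.0652,  0.0033, -0.0093]), array([ 0.1 ,  9.63, -1.08]))
```

```bash
python3 -m creep '[{"ax":0,"ay":9.6,"az":-1,"tx":0.016,"ty":0.004,"tz":-0.001,"fingers":0.0},{"ax":0,"ay":9.6,"az":-1,"tx":0.04,"ty":0.004,"tz":-0.005,"fingers":0.0},{"ax":0,"ay":9.6,"az":-1,"tx":0.065,"ty":0.003,"tz":-0.009,"fingers":0.0},{"ax":0,"ay":9.6,"az":-1,"tx":0.065,"ty":0.003,"tz":-0.009,"fingers":0.0}]'
python3 - <<'E'
from h import *
Rl=lean(F,5,1); print(r.get_state()['joints'].round(1)); print(delta(Rl,W((-.114,-.062,.040))), ((pose()[:3,3]-T0)@F).round(4))
c=cap('scene');crop(c,'sc5.png',270,150,410,260,5)
c=cap('side');crop(c,'s5.png',240,130,400,245,5)
E
```

```text
time_s: 4.0
tcp_pos: [0.4641, -0.3715, 0.1262]
eef_rot: [0.1, 60.2, -24.4]
contact_force: [-0.7, 0.7, -0.5]
gripper_width: 0.0007
[ -18.3    1.1  -48.    15.4  -11.6 -110.5]
(array([-0.0018, -0.0008,  0.0006]), array([ 0.16, -0.15, -0.13])) [-0.1145 -0.0612  0.0382]
```

View pics/sc5.png

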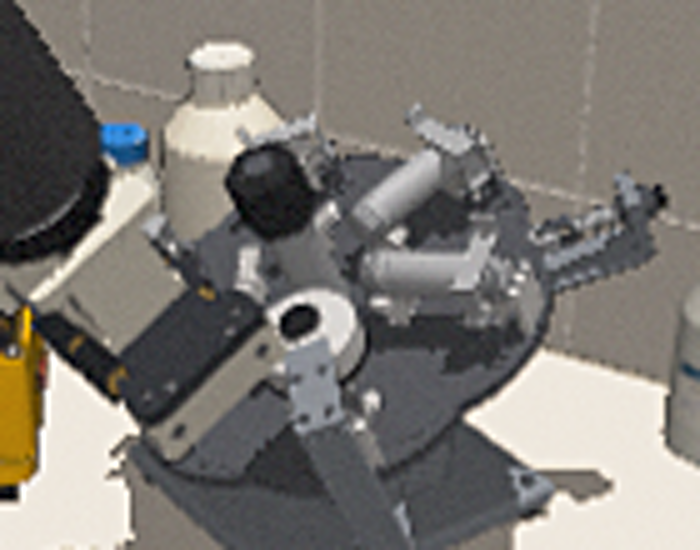

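View pics/s5.png

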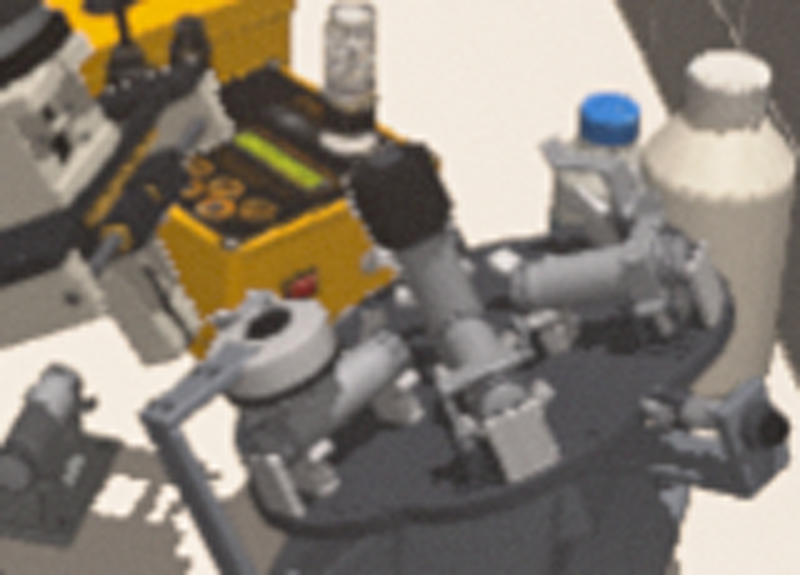

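```bash
python3 -m creep '[{"ax":0,"ay":0,"az":0,"tx":0.0,"ty":0.01,"tz":0,"fingers":0.0},{"ax":0,"ay":0,"az":0,"tx":0.0,"ty":0.02,"tz":0,"fingers":0.0},{"ax":0,"ay":0,"az":0,"tx":0.0,"ty":0.03,"tz":0,"fingers":0.0},{"ax":0,"ay":0,"az":0,"tx":0.0,"ty":0.04,"tz":0,"fingers":0.0},{"ax":0,"ay":0,"az":0,"tx":0.0,"ty":0.05,"tz":0,"fingers":0.0}]'
python3 - <<'E'
from h import *
print(((pose()[:3,3]-T0)@F).round(4))
c=cap('side');crop(c,'s6.png',240,130,400,245,5)
c=cap('wrist','w6.png')
E
```

```text
time_s: 4.6
tcp_pos: [0.4853, -0.326, 0.1306]
eef_rot: [0.0, 59.8, -24.5]
contact_force: [0.9, -1.3, 1.2]
gripper_width: 0.0007
[-0.1124 -0.011   0.042 ]
```

View pics/s6.png

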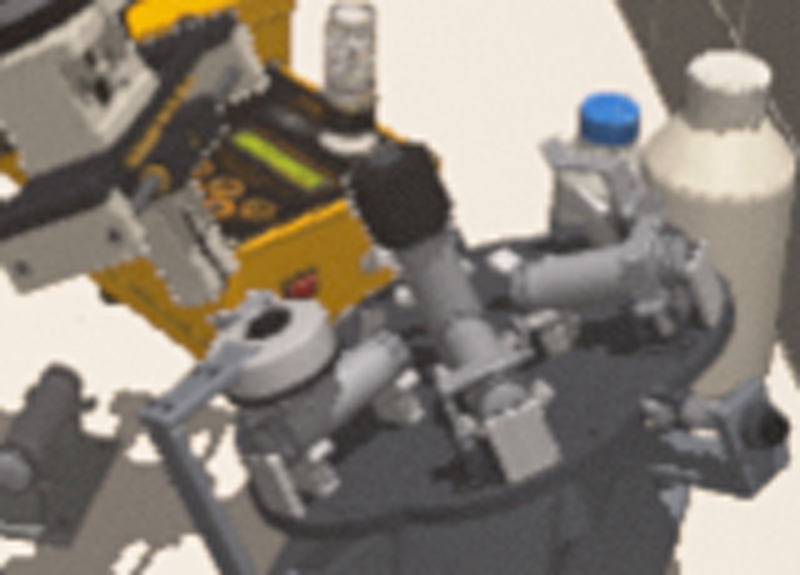

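View pics/w6.png

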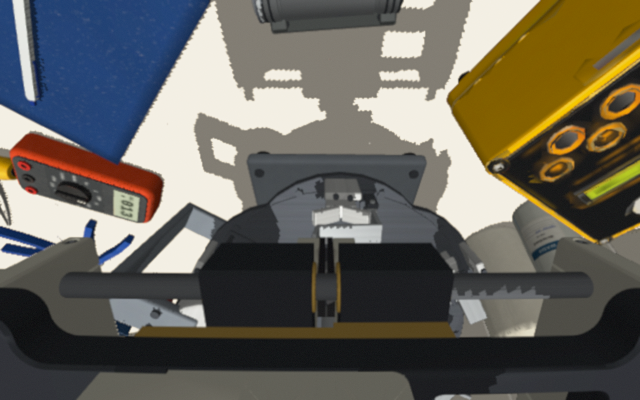

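```bash
python3 - <<'E'
from h import *
c=cap('wrist')
for ph in (.6,.8,1.0): draw(c,[(kl(ph),(255,255,0) if ph<.7 else (0,0,255) if ph<.9 else (0,255,0)),(VB,(0,255,255))],f'w6z{int(ph*10)}.png',280,160,120,90,6)
E
```

```text
(no output)
```

View pics/w6z8.png

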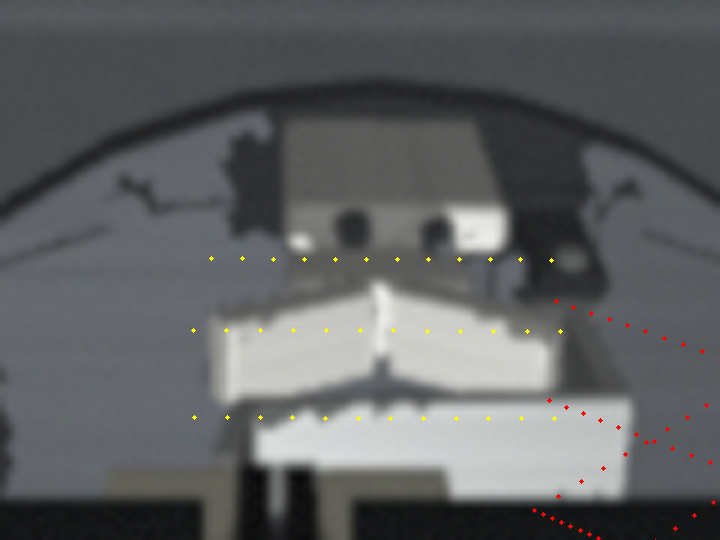

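```bash
python3 - <<'E'
from h import *
c=cap('wrist'); print(((pose()[:3,3]-T0)@F).round(4))
draw(c,[(kl(0),(255,255,0)),(kl(.3),(0,0,255))],'w6zz.png',280,160,120,90,6)
P=cloud(c)
for u,v in [(300,440),(400,440),(500,440),(600,430),(600,480),(480,370),(280,480),(400,480)]: print((u,v),((P[int(v/6+160),int(u/6+280)]-T0)@F).round(4))
E
```

```text
[-0.1129 -0.0125  0.0414]
(300, 440) [-0.1163 -0.0104  0.0521]
(400, 440) [-0.1163  0.0002  0.0521]
(500, 440) [-0.1162  0.0116  0.0519]
(600, 430) [-0.1169  0.0231  0.0502]
(600, 480) [-0.1097  0.0237  0.0497]
(480, 370) [-0.1119  0.0127  0.0246]
(280, 480) [-0.1116 -0.0131  0.0532]
(400, 480) [-0.1278 -0.002   0.0818]
```

View pics/w6zz.png

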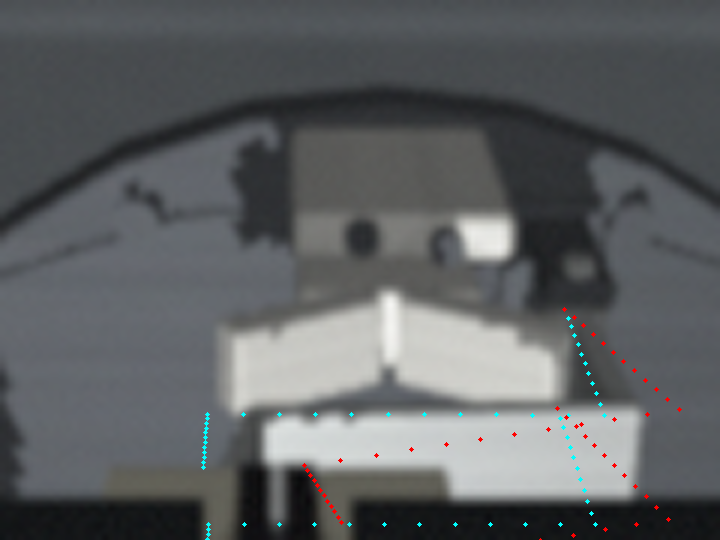

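```bash
python3 - <<'E'
from h import *
c=cap('wrist'); T=pose()
f=lambda P:((proj(c,P)-[280,160]+.5)*6).round(0).tolist()
for k in (0,-.02,-.04,-.06): print(k,f(T[:3,3]+T[:3,0]*k), ((T[:3,3]+T[:3,0]*k-T0)@F).round(4))
crop(c,'w7.png',260,150,160,270,1) if 0 else crop(c,'w7.png',290,190,400,250,7)
s=cap('scene'); crop(s,'sc7.png',270,180,350,250,9)
s=cap('side'); crop(s,'s7.png',260,170,340,230,9)
E
```

```text
0 [[286.0, 426.0]] [-0.113  -0.0123  0.0411]
-0.02 [[287.0, 498.0]] [-0.1147 -0.0124  0.061 ]
-0.04 [[288.0, 586.0]] [-0.1165 -0.0124  0.0809]
-0.06 [[290.0, 697.0]] [-0.1183 -0.0124  0.1008]
```

View pics/w7.png

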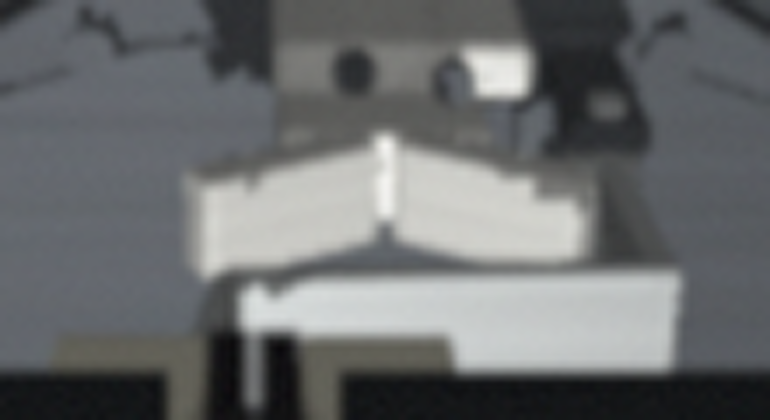

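View pics/sc7.png

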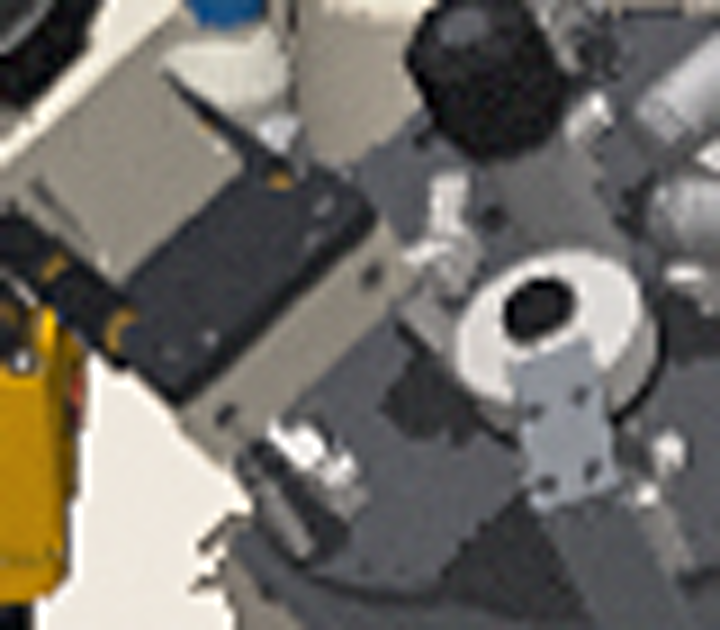

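```bash
python3 - <<'E'
from h import *
c=cap('wrist'); T=pose(); P=cloud(c); L=(P-T0)@F; Q=(P-T[:3,3])@T[:3,:3]
for v in range(226,244,2):
    print(v,[tuple((Q[v,u]*1000).round(0).astype(int)) for u in range(316,344,3)])
E
```

```text
226 [(np.int64(14), np.int64(-8), np.int64(2)), (np.int64(11), np.int64(-6), np.int64(1)), (np.int64(14), np.int64(-4), np.int64(2)), (np.int64(14), np.int64(-2), np.int64(2)), (np.int64(15), np.int64(1), np.int64(3)), (np.int64(17), np.int64(3), np.int64(3)), (np.int64(18), np.int64(5), np.int64(4)), (np.int64(42), np.int64(9), np.int64(13)), (np.int64(41), np.int64(11), np.int64(13)), (np.int64(41), np.int64(14), np.int64(13))]
228 [(np.int64(14), np.int64(-8), np.int64(4)), (np.int64(12), np.int64(-6), np.int64(3)), (np.int64(13), np.int64(-4), np.int64(3)), (np.int64(15), np.int64(-2), np.int64(4)), (np.int64(42), np.int64(1), np.int64(15)), (np.int64(41), np.int64(3), np.int64(15)), (np.int64(41), np.int64(6), np.int64(15)), (np.int64(42), np.int64(9), np.int64(15)), (np.int64(-10), np.int64(8), np.int64(-6)), (np.int64(-10), np.int64(10), np.int64(-6))]
230 [(np.int64(41), np.int64(-9), np.int64(16)), (np.int64(-13), np.int64(-5), np.int64(-6)), (np.int64(-12), np.int64(-4), np.int64(-6)), (np.int64(-12), np.int64(-2), np.int64(-5)), (np.int64(-12), np.int64(0), np.int64(-5)), 
[... 2234 characters left out ...]
(0), np.int64(-10)), (np.int64(-37), np.int64(2), np.int64(-10)), (np.int64(-41), np.int64(4), np.int64(-11)), (np.int64(-41), np.int64(5), np.int64(-11)), (np.int64(-40), np.int64(7), np.int64(-11)), (np.int64(-40), np.int64(9), np.int64(-11))]
242 [(np.int64(-44), np.int64(-6), np.int64(-12)), (np.int64(-41), np.int64(-5), np.int64(-10)), (np.int64(-40), np.int64(-3), np.int64(-10)), (np.int64(-11), np.int64(-2), np.int64(4)), (np.int64(-40), np.int64(0), np.int64(-9)), (np.int64(-40), np.int64(2), np.int64(-9)), (np.int64(-43), np.int64(3), np.int64(-11)), (np.int64(-44), np.int64(5), np.int64(-11)), (np.int64(-44), np.int64(7), np.int64(-11)), (np.int64(-44), np.int64(8), np.int64(-11))]
```

```bash
python3 - <<'E'
from h import *
c=cap('wrist'); M=np.linalg.inv(c['T_tool_cam'])
def pt(p): return cv2.projectPoints(np.atleast_2d(p).astype(float),cv2.Rodrigues(M[:3,:3])[0],M[:3,3],K(c),D(c))[0][:,0].round(0).tolist()
for x in (0,-.019,-.04,-.06): print(x,pt([(x,.044,-.0095),(x,.065,-.0095),(x,.044,.0095),(x,-.044,-.0095)]), 'shut',pt([(x,0,-.0095),(x,.02,-.0095)]))
im=cv2.imread('pics/w1.png'); cv2.imwrite('pics/w1z.png',cv2.resize(im[210:350,150:500],None,fx=2.2,fy=2.2,interpolation=cv2.INTER_CUBIC))
E
```

```text
0 [[390.0, 218.0], [421.0, 218.0], [389.0, 243.0], [263.0, 218.0]] shut [[327.0, 218.0], [356.0, 218.0]]
-0.019 [[397.0, 228.0], [430.0, 228.0], [395.0, 255.0], [257.0, 228.0]] shut [[327.0, 228.0], [359.0, 228.0]]
-0.04 [[405.0, 242.0], [442.0, 242.0], [403.0, 272.0], [249.0, 242.0]] shut [[327.0, 242.0], [363.0, 242.0]]
-0.06 [[416.0, 259.0], [458.0, 259.0], [412.0, 292.0], [239.0, 259.0]] shut [[327.0, 259.0], [368.0, 259.0]]
```

View pics/w1z.png

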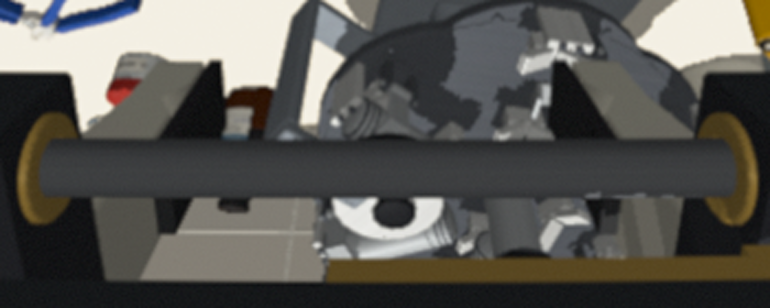

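```bash
python3 - <<'E'
from h import *
y=np.array([-.338,.941,0]); z=np.array([.941,.338,0]); t=np.array([.228,-.635,.193])
for n,(x0,y0) in (('side',(120,190)),('scene',(300,220))):
    c=cap(n); im=cv2.imread(f'pics/{n}0.png'); big=cv2.resize(im[y0:y0+110,x0:x0+150],None,fx=5,fy=5,interpolation=cv2.INTER_CUBIC)
    for k,col in ((0,(0,0,255)),(.019,(0,255,0)),(.034,(255,255,0))):
        for a in(-.044,0,.044):
            for b in (-.0095,.0095):
                u=((proj(c,t+[0,0,k]+a*y+b*z)[0]-[x0,y0]+.5)*5).astype(int); cv2.circle(big,(int(u[0]),int(u[1])),3,col,-1)
    cv2.imwrite(f'pics/tip_{n}.png',big)
E
```

```text
(no output)
```

View pics/tip_side.png

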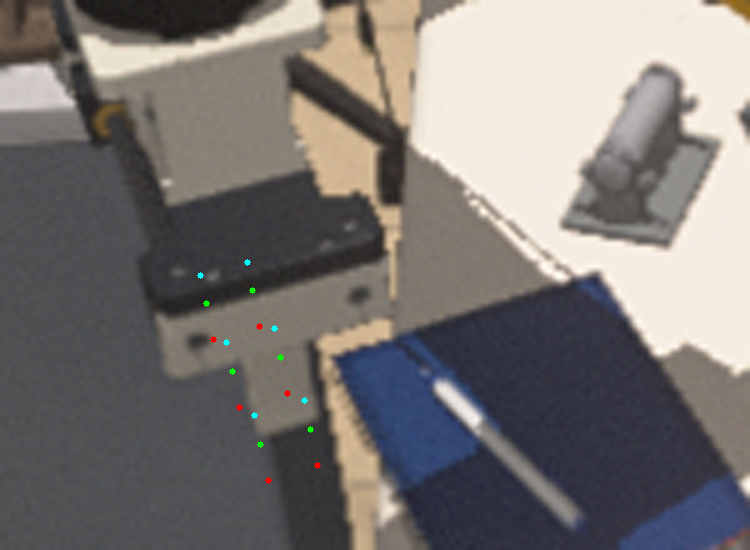

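View pics/tip_scene.png

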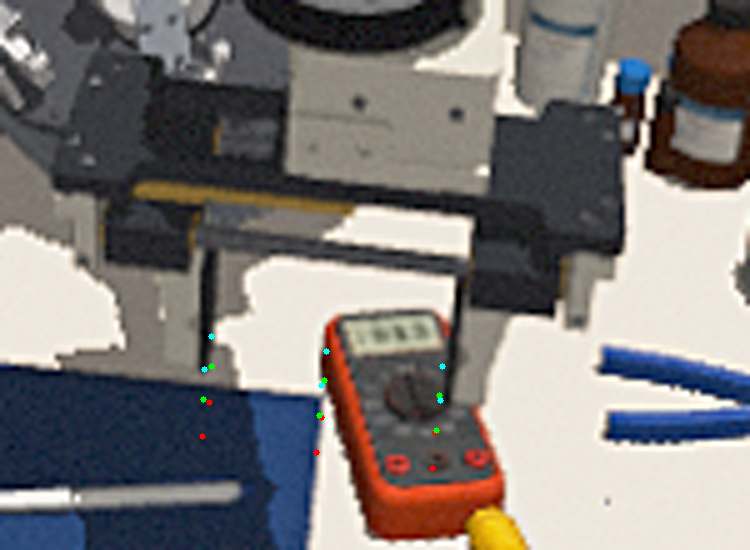

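The picture disagrees with the reported TCP. In w1, tip_side and tip_scene the real finger ends sit about 33 mm behind it, and the wrist depth shows the fingers stopping at tool x ≈ -34 mm. They passed above the keeper, which is still closed, so I'll plan from the visible tip.

```bash
cat >> h.py <<'E'
TIP=-.033
def dtip(Rt,p,back=0,tip=TIP):
    "delta to bring tool point x=tip to table point p (minus back along the tool axis)"
    return delta(Rt,W(p)-(tip+back)*Rt[:,0])
def where():
    T=pose(); return ((T[:3,3]+TIP*T[:3,0]-T0)@F).round(4), r.get_state()['joints'].round(1)
E
python3 - <<'E'
from h import *
print(where()); Rl=lean(F,5,1); print(dtip(Rl,(-.113,-.064,.041),.03),dtip(Rl,(-.113,-.064,.041)))
E
```

```text
(array([-0.1157, -0.0113,  0.0729]), array([ -18.8,   -0.6,  -58. ,   46.4,   -4. , -141.3]))
(array([ 0.0019, -0.0527, -0.0003]), array([ 0.18,  0.02, -0.11])) (array([ 0.0319, -0.0528, -0.0003]), array([ 0.18,  0.02, -0.11]))
```

```bash
python3 - <<'E'
from h import *
Rl=lean(F,-8,1); print(dtip(Rl,(-.113,-.064,.041),.03),dtip(Rl,(-.113,-.064,.041)))
E
```

```text
(array([ 0.0018, -0.0527, -0.001 ]), array([ 0.19, 13.02, -0.09])) (array([ 0.0311, -0.0528, -0.0077]), array([ 0.19, 13.02, -0.09]))
```

```bash
python3 -m creep '[{"ax":0,"ay":5,"az":0,"tx":0.0,"ty":-0.03,"tz":0,"fingers":0.0},{"ax":0,"ay":13,"az":0,"tx":0.002,"ty":-0.053,"tz":-0.001,"fingers":0.0},{"ax":0,"ay":13,"az":0,"tx":0.002,"ty":-0.053,"tz":-0.001,"fingers":0.0},{"ax":0,"ay":13,"az":0,"tx":0.016,"ty":-0.053,"tz":-0.005,"fingers":0.0},{"ax":0,"ay":13,"az":0,"tx":0.031,"ty":-0.053,"tz":-0.008,"fingers":0.0}]'
python3 - <<'E'
from h import *
print(where())
E
```

```text
time_s: 5.65
tcp_pos: [0.475, -0.3784, 0.0985]
eef_rot: [0.5, 72.9, -23.9]
contact_force: [-0.1, -0.1, -0.0]
gripper_width: 0.0008
(array([-0.11  , -0.0631,  0.0403]), array([-19.1,   9.5, -32. ,   2.7, -31.5, -97.4]))
```

```bash
python3 -m creep '[{"ax":0,"ay":0,"az":0,"tx":0.0,"ty":0.012,"tz":0,"fingers":0.0},{"ax":0,"ay":0,"az":0,"tx":0.0,"ty":0.024,"tz":0,"fingers":0.0},{"ax":0,"ay":0,"az":0,"tx":0.0,"ty":0.036,"tz":0,"fingers":0.0},{"ax":0,"ay":0,"az":0,"tx":0.0,"ty":0.048,"tz":0,"fingers":0.0},{"ax":0,"ay":0,"az":0,"tx":0.0,"ty":0.06,"tz":0,"fingers":0.0}]'
python3 - <<'E'
from h import *
print(where())
c=cap('wrist'); crop(c,'w8.png',250,140,450,290,4)
E
```

```text
time_s: 6.15
tcp_pos: [0.4964, -0.3231, 0.0975]
eef_rot: [0.0, 73.0, -24.5]
contact_force: [0.0, -0.5, 0.1]
gripper_width: 0.0006
(array([-0.1137, -0.0038,  0.041 ]), array([ -11.6,    7.9,  -36.1,    7.6,  -29.6, -109. ]))
```

View pics/w8.png

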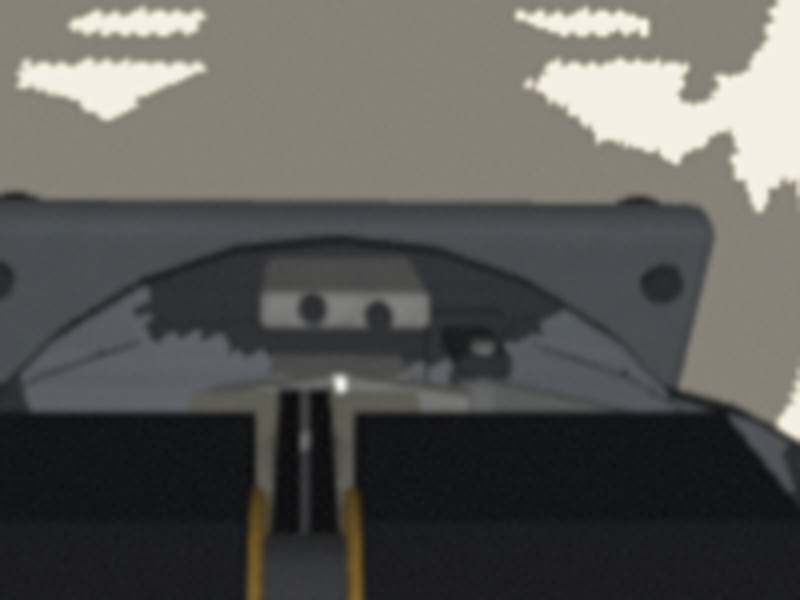

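```bash
python3 -m creep '[{"ax":0,"ay":0,"az":0,"tx":0.0,"ty":0.012,"tz":0,"fingers":0.0},{"ax":0,"ay":0,"az":0,"tx":0.0,"ty":0.024,"tz":0,"fingers":0.0},{"ax":0,"ay":0,"az":0,"tx":0.0,"ty":0.036,"tz":0,"fingers":0.0},{"ax":0,"ay":0,"az":0,"tx":0.0,"ty":0.046,"tz":0,"fingers":0.0},{"ax":0,"ay":0,"az":0,"tx":0.0,"ty":0.052,"tz":0,"fingers":0.0}]'
python3 - <<'E'
from h import *
print(where())
c=cap('wrist'); crop(c,'w9.png',200,140,450,290,3)
c=cap('scene'); crop(c,'sc9.png',270,180,350,250,9)
E
```

```text
time_s: 6.7
tcp_pos: [0.5178, -0.2757, 0.0973]
eef_rot: [-0.0, 73.0, -24.5]
contact_force: [-0.0, -1.7, 0.1]
gripper_width: 0.0001
(array([-0.1141,  0.0482,  0.041 ]), array([  -5.2,    7.3,  -38.4,   11.5,  -28.8, -118.6]))
```

View pics/w9.png

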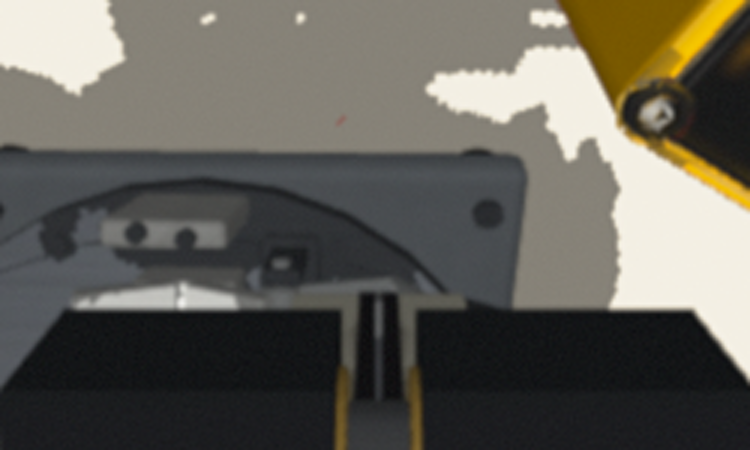

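View pics/sc9.png

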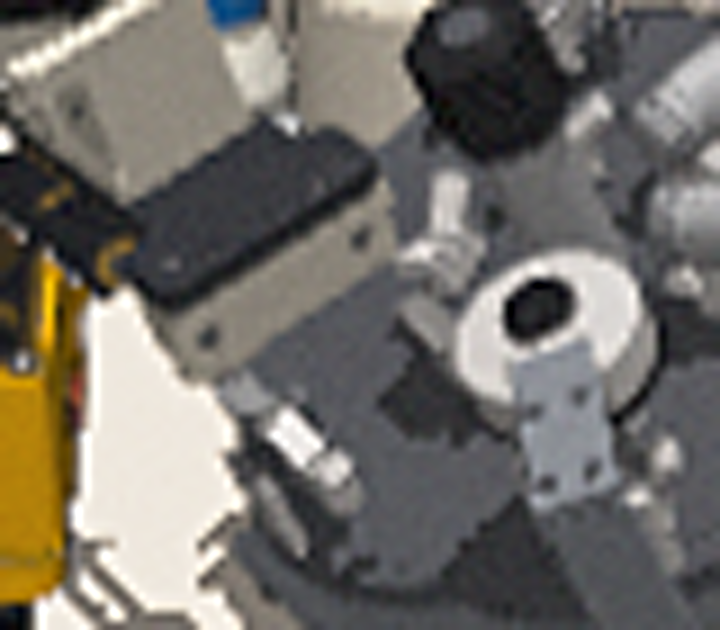

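```bash
cat >> h.py <<'E'
PY=68.8; CC=np.array([.376,-.276,.045]); DEPTH=.008; SH=.011
FP=frame(PY,0); RP=lean(FP,5,1)
def dpick(up=0): 
    a=np.array([np.cos(np.radians(PY)),np.sin(np.radians(PY)),0])
    return delta(RP,CC-SH*a+[0,0,up]+(DEPTH-TIP)*RP[:,0])
E
python3 -m creep '[{"ax":0,"ay":0,"az":0,"tx":-0.04,"ty":-0.01,"tz":0,"fingers":0.05},{"ax":0,"ay":0,"az":0,"tx":-0.08,"ty":-0.01,"tz":0,"fingers":0.05},{"ax":0,"ay":0,"az":0,"tx":-0.12,"ty":-0.01,"tz":0,"fingers":0.05},{"ax":0,"ay":0,"az":0,"tx":-0.12,"ty":-0.01,"tz":0,"fingers":0.05}]'
python3 - <<'E'
from h import *
print(where(), pose()[:3,3]); print(dpick(.10))
c=cap('scene'); crop(c,'sc10.png',270,180,350,250,9)
c=cap('wrist','w10.png')
E
```

```text
time_s: 7.2
tcp_pos: [0.4839, -0.2713, 0.2189]
eef_rot: [0.4, 72.4, -24.0]
contact_force: [0.7, -0.0, 0.1]
gripper_width: 0.0268
(array([-0.0926,  0.038 ,  0.165 ]), array([  -4.7,   -3.5,  -30.7,    7.9,  -46.5, -114.4])) [ 0.48394171 -0.2713248   0.21890049]
(array([ 0.0803, -0.0566, -0.126 ]), array([-91.61,   9.76,  18.16]))
```

View pics/w10.png

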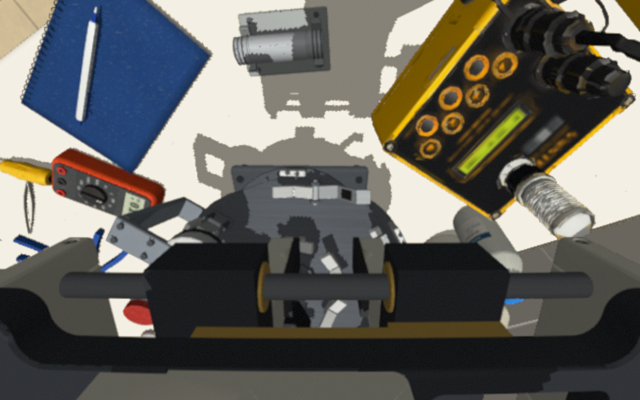

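View pics/sc10.png

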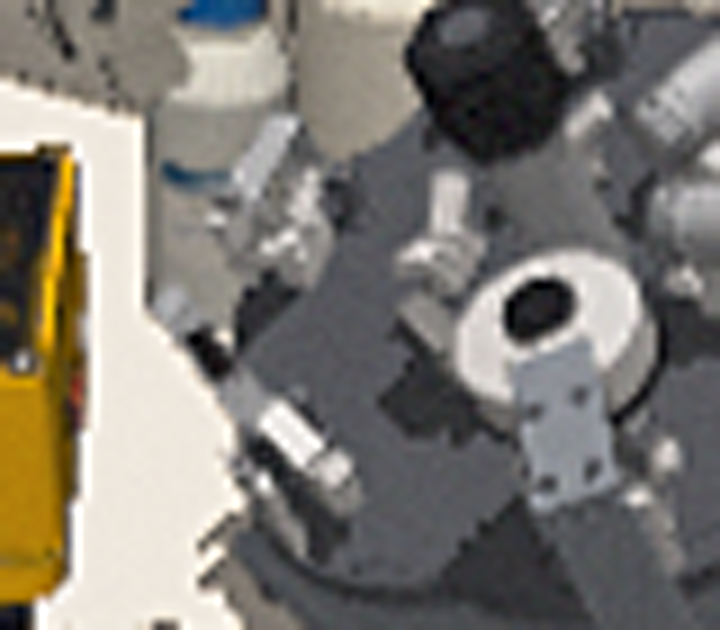

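```bash
python3 -m creep '[{"ax":-40,"ay":4,"az":8,"tx":-0.02,"ty":-0.057,"tz":-0.126,"fingers":0.06},{"ax":-40,"ay":4,"az":8,"tx":-0.02,"ty":-0.057,"tz":-0.126,"fingers":0.06},{"ax":-40,"ay":4,"az":8,"tx":0.0,"ty":-0.057,"tz":-0.126,"fingers":0.06},{"ax":-40,"ay":4,"az":8,"tx":0.0,"ty":-0.057,"tz":-0.126,"fingers":0.06},{"ax":-40,"ay":4,"az":8,"tx":0.0,"ty":-0.057,"tz":-0.126,"fingers":0.06}]'
python3 - <<'E'
from h import *
print(where(), pose()[:3,3]); print(dpick(.08))
E
```

```text
time_s: 7.8
tcp_pos: [0.3461, -0.2723, 0.1738]
eef_rot: [-10.7, 77.9, 5.6]
contact_force: [-0.6, 0.4, -0.0]
gripper_width: 0.0599
(array([-0.2209, -0.0238,  0.1759]), array([-17.3,  -7.4, -33.2,  -5.8, -53.1, -53.4])) [ 0.34614987 -0.27225403  0.17378041]
(array([ 0.0931, -0.0142,  0.004 ]), array([-51.89,   5.39,   9.82]))
```

```bash
python3 -m creep '[{"ax":-52,"ay":5.4,"az":9.8,"tx":0.03,"ty":-0.014,"tz":0.004,"fingers":0.06},{"ax":-52,"ay":5.4,"az":9.8,"tx":0.03,"ty":-0.014,"tz":0.004,"fingers":0.06},{"ax":-52,"ay":5.4,"az":9.8,"tx":0.05,"ty":-0.014,"tz":0.004,"fingers":0.06},{"ax":-52,"ay":5.4,"az":9.8,"tx":0.07,"ty":-0.014,"tz":0.004,"fingers":0.06},{"ax":-52,"ay":5.4,"az":9.8,"tx":0.07,"ty":-0.014,"tz":0.004,"fingers":0.06}]'
python3 -m creep '[{"ax":0,"ay":0,"az":0,"tx":0,"ty":0,"tz":0,"fingers":0.06},{"ax":0,"ay":0,"az":0,"tx":0,"ty":0,"tz":0,"fingers":0.06}]'
python3 - <<'E'
from h import *
print(where()[1], pose()[:3,3]); print(dpick(.08))
c=cap('wrist','w11.png'); P=cloud(c)
m=(P[...,2]>.045)&(P[...,2]<.075)&(np.hypot(P[...,0]-.376,P[...,1]+.276)<.06)
Q=P[m]; print(len(Q),Q.mean(0))
from scipy.optimize import least_squares
for n in ('scene','side'): 
    cc=cap(n,n+'11.png')
E
```

```text
time_s: 8.3
tcp_pos: [0.3689, -0.2829, 0.1045]
eef_rot: [-6.3, 83.9, 52.5]
contact_force: [-0.4, -0.4, 0.2]
gripper_width: 0.0601
time_s: 8.5
tcp_pos: [0.3705, -0.2836, 0.1076]
eef_rot: [-9.3, 83.8, 49.0]
contact_force: [-0.2, -0.4, 0.3]
gripper_width: 0.0599
[-18.8   5.3 -29.   -7.1 -53.5  -8.8] [ 0.37051842 -0.28362501  0.10759155]
(array([ 0.0236, -0.0016, -0.0004]), array([-10.4 ,   1.02,   2.01]))
2642 [ 0.37362194 -0.27850797  0.05482968]
```

View pics/w11.png

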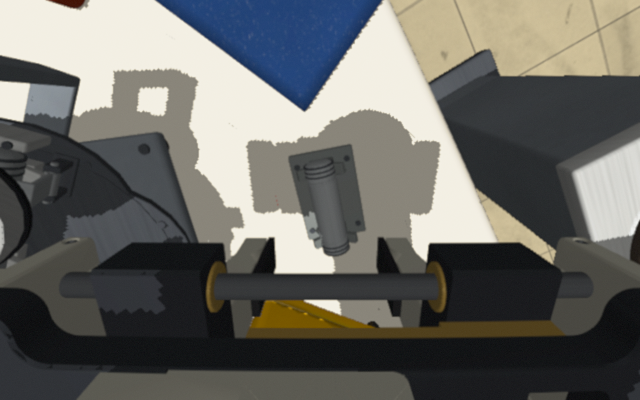

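View pics/scene11.png

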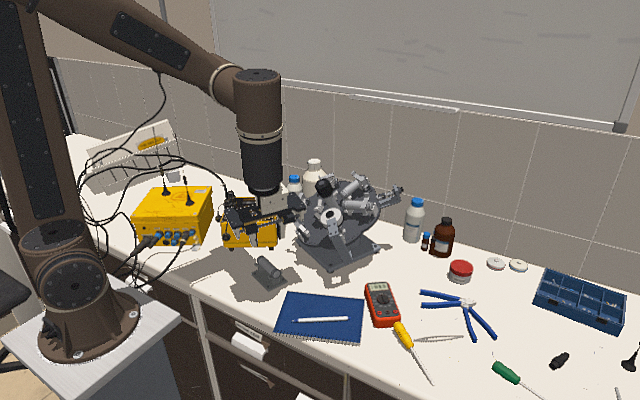

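```bash
python3 - <<'E'
from h import *
from scipy.optimize import least_squares
s=cap('scene'); T=pose(); print('tip px',proj(s,T[:3,3]+TIP*T[:3,0]),'tcp',proj(s,T[:3,3]),'cart',proj(s,CC))
c=cap('wrist'); P=cloud(c); m=(P[...,2]>.046)&(P[...,2]<.075)&(np.hypot(P[...,0]-.376,P[...,1]+.276)<.06); Q=P[m]
def res(p):
    a=np.array([np.cos(p[1]),np.sin(p[1]),0]); b=np.array([-a[1],a[0],0]); y=(Q-CC)@b-p[0]; z=Q[:,2]-.045-p[2]; return np.hypot(y,z)-.013
f=least_squares(res,[0,1.2,0],loss='soft_l1',f_scale=.002); print('lat',f.x[0],'yaw',np.degrees(f.x[1]),'dz',f.x[2])
a=np.array([np.cos(f.x[1]),np.sin(f.x[1])]); b=np.array([-a[1],a[0]]); k=abs(res(f.x))<.003; t=((Q[:,:2]-CC[:2])@a)[k]; print('ctr',CC[:2]+b*f.x[0]+a*(np.percentile(t,.5)+np.percentile(t,99.5))/2,np.ptp(t),np.percentile(t,[.5,99.5]))
E
```

```text
tip px [[266.57353445 240.25363399]] tcp [[267.23087219 249.55206691]] cart [[267.82084737 266.33382735]]
lat 0.0003545891140469816 yaw 69.56893817377755 dz -0.0005412454141286695
ctr [ 0.37592459 -0.27518667] 0.08922500971116532 [-0.04273516  0.04420685]
```

```bash
sed -i 's/PY=68.8; CC=np.array(\[.376,-.276,.045\])/PY=69.2; CC=np.array([.376,-.2755,.045])/' h.py; python3 -m creep '[{"ax":-10.6,"ay":1,"az":2,"tx":0.02,"ty":-0.001,"tz":0,"fingers":0.06},{"ax":-10.6,"ay":1,"az":2,"tx":0.024,"ty":-0.001,"tz":0,"fingers":0.06},{"ax":-10.6,"ay":1,"az":2,"tx":0.024,"ty":-0.001,"tz":0,"fingers":0.06},{"ax":-10.6,"ay":1,"az":2,"tx":0.024,"ty":-0.001,"tz":0,"fingers":0.06}]'
python3 - <<'E'
from h import *
print(dpick(.04),dpick(0),where()[1])
E
```

```text
time_s: 9.15
tcp_pos: [0.3736, -0.2824, 0.0852]
eef_rot: [-2.1, 85.0, 67.1]
contact_force: [0.1, -0.9, 0.3]
gripper_width: 0.0603
(array([ 0.0409,  0.0004, -0.0037]), array([-0.04, -0.01,  0.18])) (array([ 0.0807,  0.0005, -0.0072]), array([-0.04, -0.01,  0.18])) [-17.8   8.1 -29.5  -6.3 -52.1   0.8]
```

```bash
python3 -m creep '[{"ax":0,"ay":0,"az":0,"tx":0.02,"ty":0,"tz":-0.002,"fingers":0.06},{"ax":0,"ay":0,"az":0,"tx":0.04,"ty":0,"tz":-0.004,"fingers":0.06},{"ax":0,"ay":0,"az":0,"tx":0.055,"ty":0,"tz":-0.006,"fingers":0.06},{"ax":0,"ay":0,"az":0,"tx":0.065,"ty":0.001,"tz":-0.007,"fingers":0.06},{"ax":0,"ay":0,"az":0,"tx":0.065,"ty":0.001,"tz":-0.007,"fingers":0.06}]'
python3 - <<'E'
from h import *
print(dpick(0))
c=cap('side'); crop(c,'s12.png',210,170,300,250,8)
c=cap('wrist'); crop(c,'w12.png',240,160,420,300,4)
E
```

```text
time_s: 9.65
tcp_pos: [0.3715, -0.2831, 0.0188]
eef_rot: [-0.6, 85.0, 68.5]
contact_force: [-0.4, -0.2, -0.4]
gripper_width: 0.0599
(array([ 0.0147, -0.0015, -0.    ]), array([-0.02, -0.01,  0.06]))
```

View pics/s12.png

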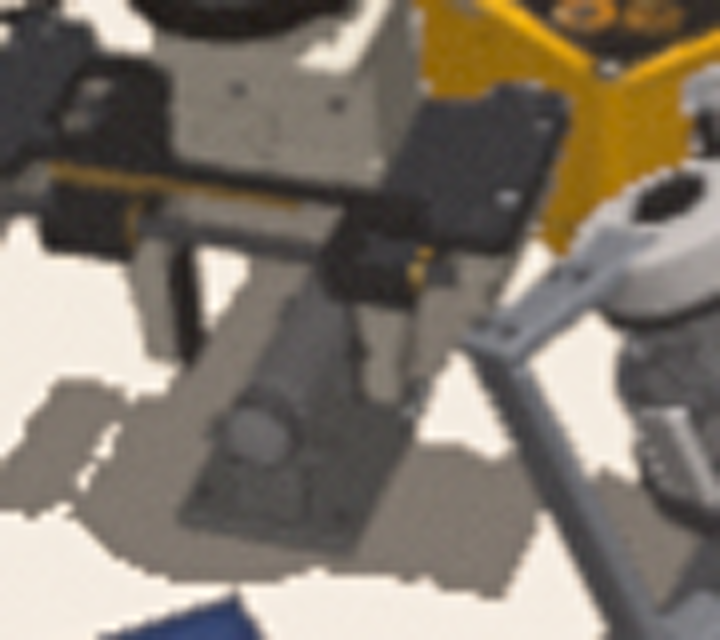

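View pics/w12.png

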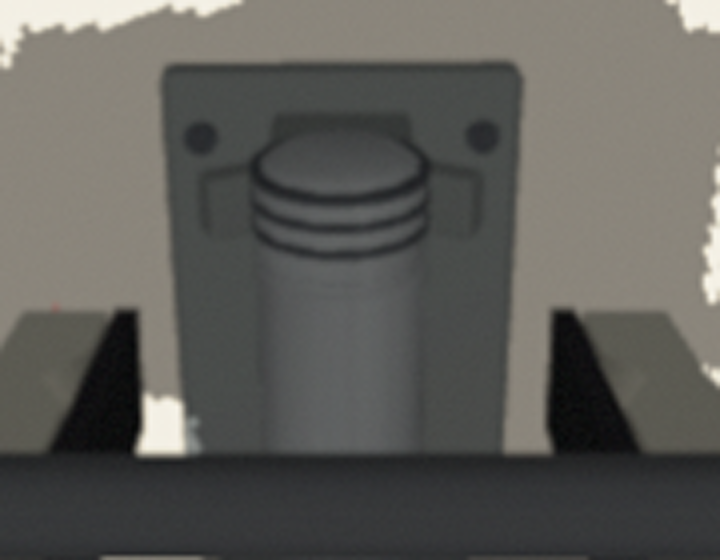

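```bash
python3 -m creep '[{"ax":0,"ay":0,"az":0,"tx":0.015,"ty":-0.001,"tz":0,"fingers":0.06},{"ax":0,"ay":0,"az":0,"tx":0.015,"ty":-0.001,"tz":0,"fingers":0.06},{"ax":0,"ay":0,"az":0,"tx":0.015,"ty":-0.001,"tz":0,"fingers":0.02},{"ax":0,"ay":0,"az":0,"tx":0.015,"ty":-0.001,"tz":0,"fingers":0.02},{"ax":0,"ay":0,"az":0,"tx":0.015,"ty":-0.001,"tz":0,"fingers":0.02}]' 40
python3 -m creep '[{"ax":0,"ay":0,"az":0,"tx":0,"ty":0,"tz":0,"fingers":0.02},{"ax":0,"ay":0,"az":0,"tx":0,"ty":0,"tz":0,"fingers":0.02}]' 40
python3 - <<'E'
from h import *
print(dpick(0)); c=cap('wrist'); crop(c,'w13.png',240,160,420,300,4)
E
```

```text
time_s: 10.25
tcp_pos: [0.3741, -0.2827, 0.0052]
eef_rot: [-2.3, 85.0, 67.0]
contact_force: [-0.9, 1.1, 0.0]
gripper_width: 0.0417
time_s: 10.45
tcp_pos: [0.3734, -0.2824, 0.0047]
eef_rot: [-1.3, 85.0, 67.9]
contact_force: [-10.3, 4.1, 7.4]
gripper_width: 0.0258
(array([ 0.0006,  0.    , -0.0001]), array([ 0.06, -0.01,  0.11]))
```

View pics/w13.png

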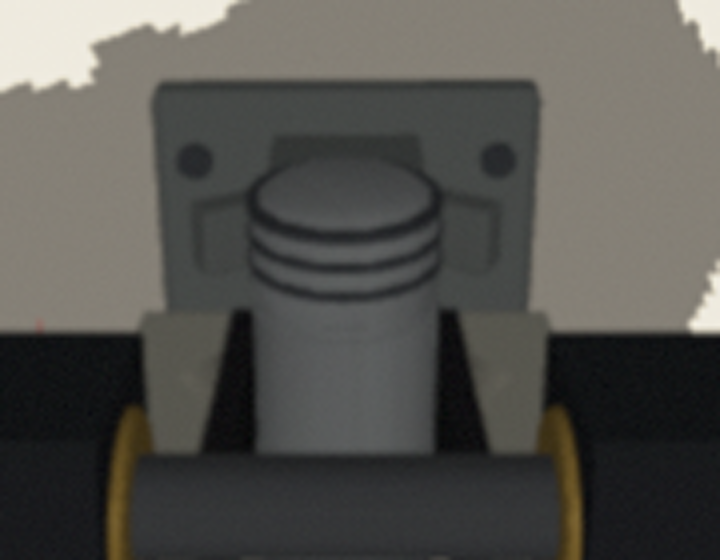

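```bash
cat >> h.py <<'E'
RC=lean(F,5,1)
def dplace(up=0,ct=None,dx=0):
    ct=np.load('ct.npy') if ct is None else ct
    return delta(RC,W(SEAT+[dx,0,up])-RC@ct)
E
python3 - <<'E'
from h import *
T=pose(); ct=T[:3,:3].T@(CC-T[:3,3]); np.save('ct.npy',ct); print(ct, T[:3,:3].T@[np.cos(np.radians(PY)),np.sin(np.radians(PY)),0], RC.T@F[:,0])
E
python3 -m creep '[{"ax":0,"ay":0,"az":0,"tx":-0.03,"ty":0,"tz":0.0025,"fingers":0.02},{"ax":0,"ay":0,"az":0,"tx":-0.07,"ty":0,"tz":0.006,"fingers":0.02},{"ax":0,"ay":0,"az":0,"tx":-0.11,"ty":0,"tz":0.009,"fingers":0.02},{"ax":0,"ay":0,"az":0,"tx":-0.16,"ty":0,"tz":0.013,"fingers":0.02},{"ax":0,"ay":0,"az":0,"tx":-0.2,"ty":0,"tz":0.016,"fingers":0.02}]' 40
python3 - <<'E'
from h import *
print(where()[1],dplace(.08),dplace(.06)); c=cap('side','s14.png')
E
```

```text
[-0.03945708 -0.00020451  0.01083575] [ 8.69006355e-02 -9.76246246e-04  9.96216506e-01] [ 8.71557427e-02 -4.11451476e-17  9.96194698e-01]
time_s: 11.0
tcp_pos: [0.3727, -0.2838, 0.2079]
eef_rot: [-2.7, 85.0, 66.6]
contact_force: [1.0, 0.2, -0.6]
gripper_width: 0.0247
[-17.9   1.1 -19.8  -5.3 -68.6  -0.9] (array([ 0.0415, -0.1278,  0.0076]), array([ 90.23, -18.93, -28.23])) (array([ 0.0595, -0.1362,  0.0054]), array([ 90.23, -18.93, -28.23]))
```

View pics/s14.png

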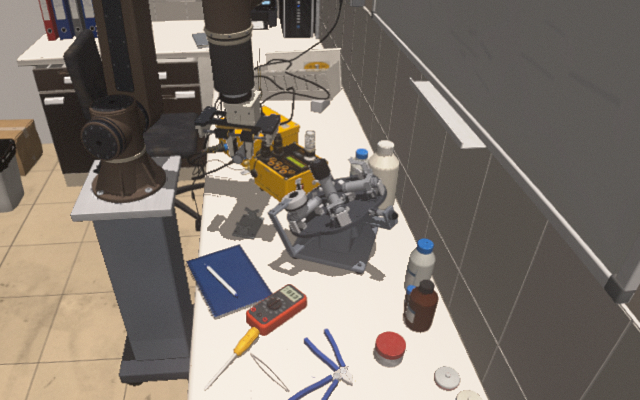

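```bash
python3 -m creep '[{"ax":45,"ay":-9.5,"az":-14,"tx":-0.02,"ty":-0.02,"tz":0,"fingers":0.02},{"ax":45,"ay":-9.5,"az":-14,"tx":-0.02,"ty":-0.02,"tz":0,"fingers":0.02},{"ax":45,"ay":-9.5,"az":-14,"tx":-0.02,"ty":-0.02,"tz":0,"fingers":0.02},{"ax":45,"ay":-9.5,"az":-14,"tx":-0.02,"ty":-0.02,"tz":0,"fingers":0.02},{"ax":45,"ay":-9.5,"az":-14,"tx":-0.02,"ty":-0.02,"tz":0,"fingers":0.02}]' 40
python3 - <<'E'
from h import *
print(where()[1],dplace(.08))
E
```

```text
time_s: 11.55
tcp_pos: [0.3905, -0.2925, 0.2246]
eef_rot: [-18.5, 73.1, 9.2]
contact_force: [-0.5, -0.6, -1.8]
gripper_width: 0.0252
[-21.7  -5.8 -24.2 -10.2 -57.3 -36. ] (array([ 0.0836, -0.0659,  0.0615]), array([ 49.59, -10.55, -15.71]))
```

```bash
python3 -m creep '[{"ax":50,"ay":-10.5,"az":-15.7,"tx":0.0,"ty":-0.03,"tz":0.03,"fingers":0.02},{"ax":50,"ay":-10.5,"az":-15.7,"tx":0.0,"ty":-0.03,"tz":0.03,"fingers":0.02},{"ax":50,"ay":-10.5,"az":-15.7,"tx":0.02,"ty":-0.05,"tz":0.05,"fingers":0.02},{"ax":50,"ay":-10.5,"az":-15.7,"tx":0.04,"ty":-0.066,"tz":0.06,"fingers":0.02},{"ax":50,"ay":-10.5,"az":-15.7,"tx":0.06,"ty":-0.066,"tz":0.0615,"fingers":0.02}]' 40
python3 - <<'E'
from h import *
print(where(),dplace(.08),dplace(.05))
E
```

```text
time_s: 12.05
tcp_pos: [0.4889, -0.3213, 0.1949]
eef_rot: [-5.4, 62.8, -17.5]
contact_force: [-1.8, -0.3, -1.4]
gripper_width: 0.0252
(array([-0.0852, -0.0071,  0.1327]), array([-12.5,  -3.6, -36.4,   4.5, -30.2, -92.9])) (array([ 0.0271,  0.0053, -0.0063]), array([11.7 , -2.66, -3.57])) (array([ 0.057 ,  0.0038, -0.0077]), array([11.7 , -2.66, -3.57]))
```

```bash
python3 -m creep '[{"ax":11.7,"ay":-2.7,"az":-3.6,"tx":0.015,"ty":0.005,"tz":-0.006,"fingers":0.02},{"ax":11.7,"ay":-2.7,"az":-3.6,"tx":0.027,"ty":0.005,"tz":-0.006,"fingers":0.02},{"ax":11.7,"ay":-2.7,"az":-3.6,"tx":0.04,"ty":0.004,"tz":-0.007,"fingers":0.02},{"ax":11.7,"ay":-2.7,"az":-3.6,"tx":0.05,"ty":0.004,"tz":-0.0075,"fingers":0.02},{"ax":11.7,"ay":-2.7,"az":-3.6,"tx":0.05,"ty":0.004,"tz":-0.0075,"fingers":0.02}]' 40
python3 - <<'E'
from h import *
print(where(),dplace(.03),dplace(0))
c=cap('wrist','w15.png'); c=cap('scene'); crop(c,'sc15.png',270,160,370,250,7); c=cap('side'); crop(c,'s15.png',250,140,350,220,7)
E
```

```text
time_s: 12.55
tcp_pos: [0.5016, -0.3226, 0.1448]
eef_rot: [-0.4, 60.3, -24.8]
contact_force: [-0.3, -1.5, -1.4]
gripper_width: 0.0252
(array([-0.097 , -0.0011,  0.0822]), array([ -12.7,   -0.8,  -52.3,   32.6,  -11.1, -132.2])) (array([0.0268, 0.0013, 0.0018]), array([ 0.36, -0.3 ,  0.04])) (array([ 0.0567,  0.0014, -0.0007]), array([ 0.36, -0.3 ,  0.04]))
```

View pics/w15.png

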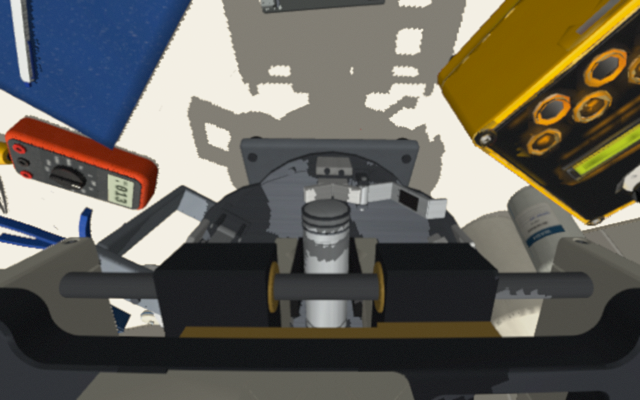

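View pics/sc15.png

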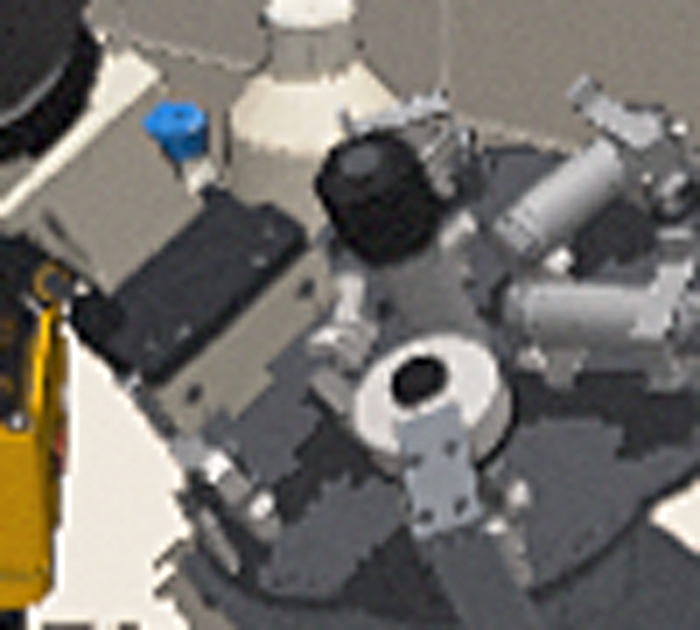

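View pics/s15.png

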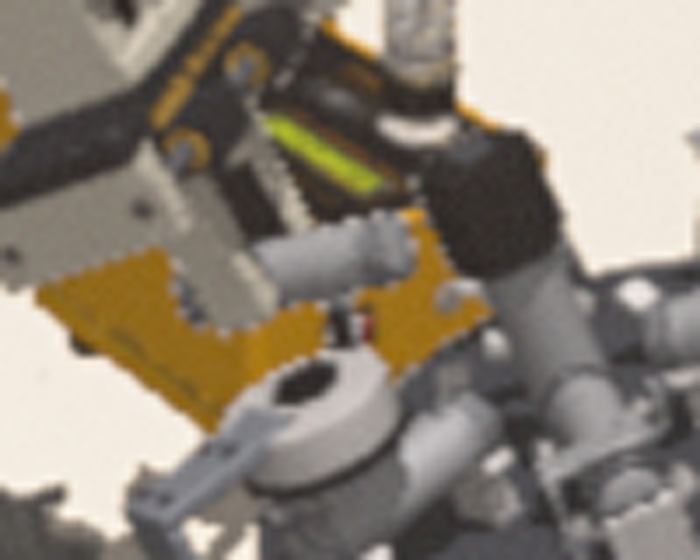

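```bash
python3 -m creep '[{"ax":0.3,"ay":-0.3,"az":0,"tx":0.013,"ty":0.0013,"tz":0.001,"fingers":0.02},{"ax":0.3,"ay":-0.3,"az":0,"tx":0.027,"ty":0.0013,"tz":0.0018,"fingers":0.02},{"ax":0.3,"ay":-0.3,"az":0,"tx":0.04,"ty":0.0013,"tz":0.001,"fingers":0.02},{"ax":0.3,"ay":-0.3,"az":0,"tx":0.048,"ty":0.0013,"tz":0,"fingers":0.02},{"ax":0.3,"ay":-0.3,"az":0,"tx":0.048,"ty":0.0013,"tz":0,"fingers":0.02}]' 40
python3 - <<'E'
from h import *
print(where(),dplace(0))
c=cap('wrist'); crop(c,'w16.png',250,140,450,290,4); c=cap('scene'); crop(c,'sc16.png',270,160,370,250,7); c=cap('side'); crop(c,'s16.png',250,140,350,220,7)
E
```

```text
time_s: 13.2
tcp_pos: [0.5248, -0.336, 0.1159]
eef_rot: [1.1, 60.7, -23.5]
contact_force: [0.7, -0.6, -0.2]
gripper_width: 0.0248
(array([-0.0847, -0.0039,  0.0447]), array([ -21.4,    4.2,  -55.7,   53.6,   -1.3, -146.6])) (array([ 0.0184,  0.0035, -0.0095]), array([-0.13, -0.72, -0.57]))
```

View pics/w16.png

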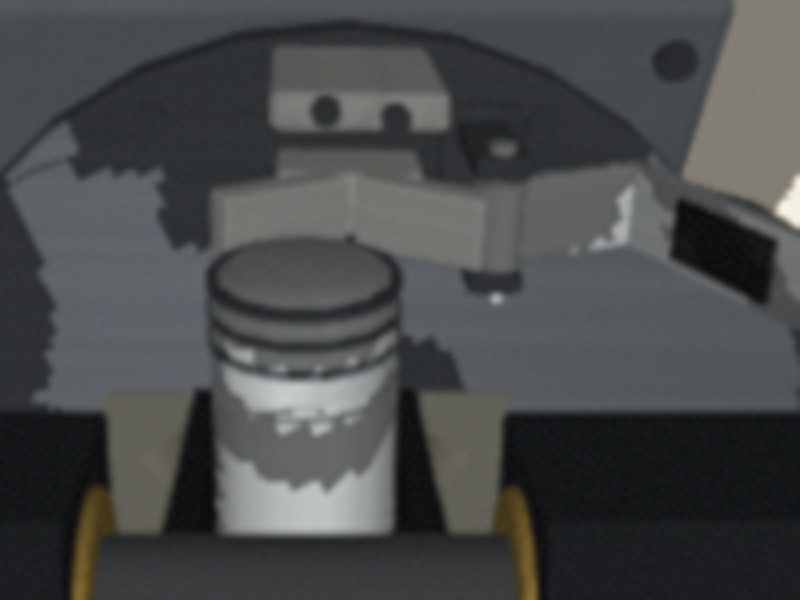

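View pics/s16.png

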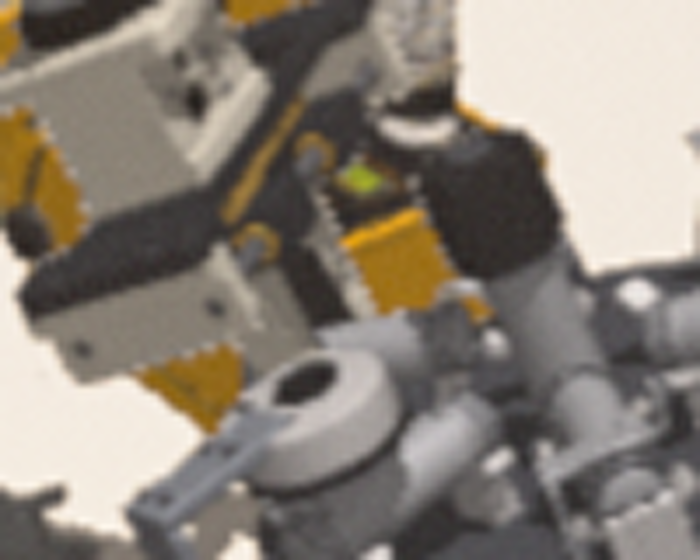

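Lean 5° runs the wrist into its singularity: joint 5 is at -1.3° and the pose has drifted inward. I'll go back up and place at lean -2°, lowering with a light grip so the cartridge can swing into the V.

```bash
cat >> h.py <<'E'
def dpl(th,h,dx=0):
    Rc=lean(F,th,1); return delta(Rc,W(SEAT+[-SH+dx,0,h])-Rc@np.array([-.0405,0,0]))
E
python3 - <<'E'
from h import *
print(dpl(-2,.045),dpl(-2,.02))
E
```

```text
(array([-0.0259,  0.0024, -0.0111]), array([ 0.04,  6.33, -0.63])) (array([-0.001 ,  0.0022, -0.013 ]), array([ 0.04,  6.33, -0.63]))
```

```bash
python3 -m creep '[{"ax":0,"ay":2,"az":0,"tx":-0.02,"ty":0,"tz":-0.002,"fingers":0.02},{"ax":0,"ay":6.3,"az":-0.6,"tx":-0.026,"ty":0.0024,"tz":-0.011,"fingers":0.02},{"ax":0,"ay":6.3,"az":-0.6,"tx":-0.026,"ty":0.0024,"tz":-0.011,"fingers":0.02},{"ax":0,"ay":6.3,"az":-0.6,"tx":-0.026,"ty":0.0024,"tz":-0.011,"fingers":0.02},{"ax":0,"ay":6.3,"az":-0.6,"tx":-0.026,"ty":0.0024,"tz":-0.011,"fingers":0.02}]' 40
python3 - <<'E'
from h import *
print(where(),dpl(-2,.02),dpl(-2,.01))
E
```

```text
time_s: 13.85
tcp_pos: [0.5069, -0.3219, 0.1346]
eef_rot: [0.3, 66.9, -24.3]
contact_force: [-0.4, -0.8, -0.8]
gripper_width: 0.0249
(array([-0.0933,  0.0016,  0.0711]), array([ -10.3,    3.1,  -40.2,   13.1,  -24.8, -115.1])) (array([ 0.0256, -0.0018, -0.0001]), array([ 0.1 ,  0.1 , -0.16])) (array([ 0.0356, -0.0018,  0.0002]), array([ 0.1 ,  0.1 , -0.16]))
```

```bash
python3 - <<'E'
from h import *
print(dpl(1,.02),dpl(1,.01))
E
python3 -m creep '[{"ax":0,"ay":-1.5,"az":0,"tx":0.01,"ty":-0.0018,"tz":0,"fingers":0.02},{"ax":0,"ay":-2.9,"az":-0.1,"tx":0.018,"ty":-0.0018,"tz":0.002,"fingers":0.02},{"ax":0,"ay":-2.9,"az":-0.1,"tx":0.025,"ty":-0.0018,"tz":0.002,"fingers":0.02},{"ax":0,"ay":-2.9,"az":-0.1,"tx":0.025,"ty":-0.0018,"tz":0.002,"fingers":0.02},{"ax":0,"ay":-2.9,"az":-0.1,"tx":0.025,"ty":-0.0018,"tz":0.002,"fingers":0.02}]' 40
python3 - <<'E'
from h import *
print(where(),dpl(1,.01),dpl(1,.003))
c=cap('wrist'); crop(c,'w17.png',250,140,450,290,4);c=cap('side'); crop(c,'s17.png',250,140,350,220,7)
E
```

```text
(array([ 0.0255, -0.0018,  0.002 ]), array([ 0.09, -2.9 , -0.16])) (array([ 0.0355, -0.0018,  0.0023]), array([ 0.09, -2.9 , -0.16]))
time_s: 14.35
tcp_pos: [0.5149, -0.3302, 0.111]
eef_rot: [-0.3, 64.2, -24.9]
contact_force: [1.0, -0.6, 0.6]
gripper_width: 0.0252
(array([-0.0952, -0.0024,  0.0452]), array([ -12. ,    4.8,  -47.1,   23.8,  -14. , -124.5])) (array([0.0097, 0.0024, 0.0013]), array([ 0.04, -0.16,  0.11])) (array([0.0167, 0.0025, 0.0012]), array([ 0.04, -0.16,  0.11]))
```

View pics/w17.png

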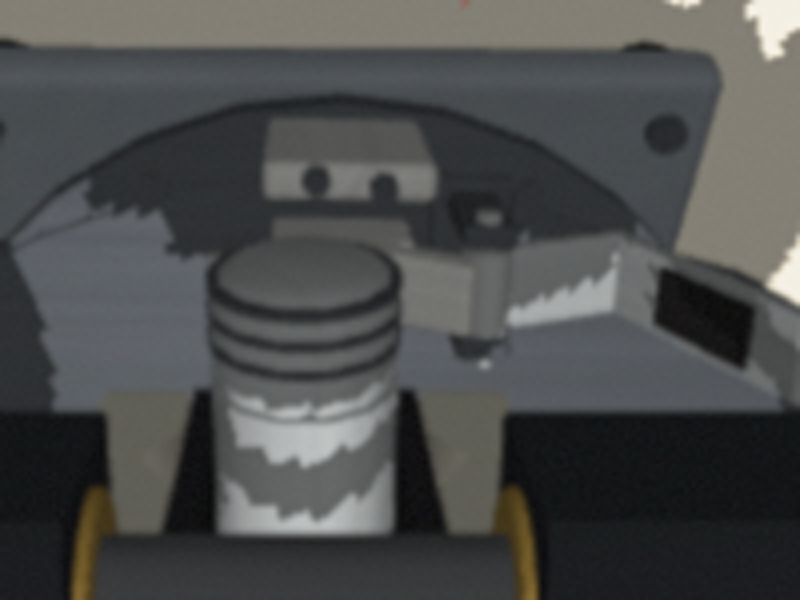

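View pics/s17.png

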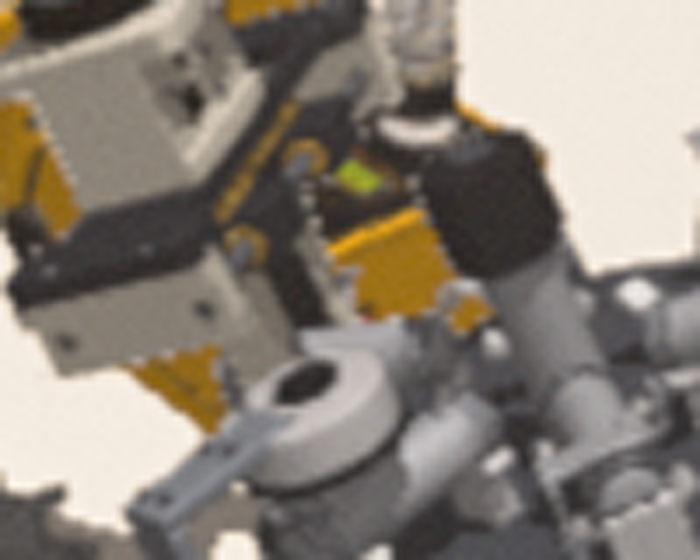

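```bash
python3 - <<'E'
from h import *
c=cap('wrist'); print(where(), r.get_state()['qd'].round(1)); draw(c,[(VB,(0,255,255)),(kl(2.0),(255,255,0)),(RING,(0,0,255))],'w18.png',250,140,200,150,4)
E
```

```text
(array([-0.0946, -0.0019,  0.0455]), array([ -12. ,    4.8,  -47. ,   23.8,  -14. , -124.6])) [ 0.1 -0.  -0.2  0.3  0.2 -0.3]
```

View pics/w18.png

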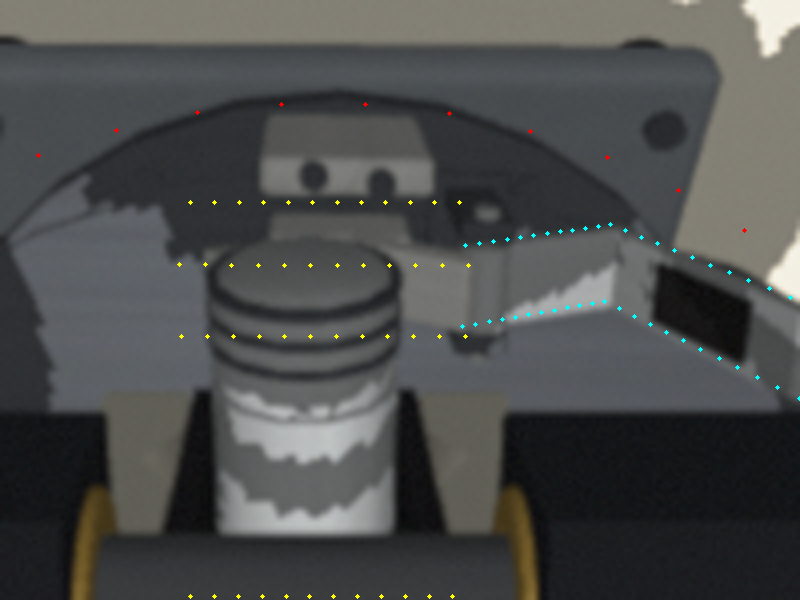

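```bash
python3 - <<'E'
from h import *
import pickle
for n,(x0,y0,x1,y1) in (('scene',(335,170,372,222)),('side',(340,170,380,215))):
    a=cv2.cvtColor(pickle.load(open(n+'.pkl','rb'))['pixels'],cv2.COLOR_BGR2GRAY); b=cv2.cvtColor(cap(n)['pixels'],cv2.COLOR_BGR2GRAY)
    t=a[y0:y1,x0:x1]; s=8; up=lambda i:cv2.resize(i,None,fx=s,fy=s,interpolation=cv2.INTER_CUBIC)
    m=cv2.matchTemplate(up(b[y0-6:y1+6,x0-6:x1+6]),up(t),cv2.TM_CCOEFF_NORMED); _,v,_,l=cv2.minMaxLoc(m); print(n,v,(np.array(l)/s-6))
    # predicted shift for turn of -0.04 rad of a point at opposite side
    c=pickle.load(open(n+'.pkl','rb'))
    p=np.array([.083*np.cos(np.radians(-60 if n=='scene' else -60)),.083*np.sin(np.radians(-60)),.04]); q=R.from_rotvec([0,0,-.04]).apply(p); print('pred for -.04',proj(c,W(q))-proj(c,W(p)),proj(c,W(p)))
E
```

```text
scene 0.966787576675415 [0.125 0.125]
pred for -.04 [[-0.39077562  0.86545081]] [[356.21258045 202.92915196]]
side 0.9829975962638855 [-0.125  0.125]
pred for -.04 [[-1.28667666  0.583932  ]] [[336.02131662 201.9838069 ]]
```

```bash
python3 - <<'E'
from h import *
c=cap('wrist'); T=pose(); P=cloud(c); Q=(P-T[:3,3])@T[:3,:3]; L=(P-T0)@F
for nm,v,us in (('stop',178,range(300,372,3)),('stopface',182,range(300,372,3)),('vblk',212,range(345,380,2)),('cartend',208,range(296,356,4)),('cart',250,range(296,356,4))):
    print(nm); 
    for u in us: print(u,(Q[v,u]*1000).round(1),(L[v,u]*1000).round(1),c['pixels'][v,u])
E
```

```text
stop
300 [ 12.1 -19.  -34.9] [-129.1  -21.    -0.2] [53 50 48]
303 [ 11.5 -16.9 -35. ] [-129.2  -18.8    0.4] [52 49 47]
306 [ 12.8 -14.8 -34.8] [-128.9  -16.8   -0.9] [51 49 48]
309 [ 11.8 -12.6 -35. ] [-1.292e+02 -1.460e+01  1.000e-01] [52 49 47]
312 [ 12.9 -10.6 -34.7] [-128.9  -12.5   -1. ] [50 48 45]
315 [-16.   -7.4 -41. ] [-135.6   -9.3   27.8] [73 73 73]
318 [-17.6  -5.5 -41.3] [-136.    -7.4   29.4] [85 88 87]
321 [-17.1  -3.7 -41.2] [-135.9   -5.6   28.9] [84 85 86]
324 [-18.3  -1.9 -41.5] [-136.1   -3.8   30. ] [86 88 88]
327 [-18.7  -0.1 -41.6] [-136.2   -2.    30.5] [85 86 86]
330 [-17.1   1.7 -41.2] [-135.9   -0.2   28.9] [85 89 88]
333 [-18.6   3.5 -41.5] [-136.2    1.6   30.4] [85 86 87]
336 [-17.1   5.4 -41.2] [-135.9    3.4   28.9] [85 87 87]
339 [-17.4   7.2 -41.3] [-136.     5.2   29.2] [84 86 86]
342 [-16.4   9.  -41.1] [-135.7    7.1   28.2] [81 83 83]
345 [-16.6  10.8 -41.1] [-135.8    8.9   28.4] [82 84 84]
348 [-16.7  12.7 -41.1] [-135.8   10.7   28.4] [85 87 87]
351 [-16.6  14.5 -41.1] [-135.8   12.5   28.3] [85 87 87]
354 [-16.6  16.3 -41.1] [-135.8   14.4 
[... 3913 characters left out ...]
9.2] [-104.4  -12.1   61.8] [96 98 96]
312 [-50.7  -8.1  -9.8] [-105.    -9.9   63. ] [139 139 137]
316 [-52.5  -5.9 -10.7] [-105.9   -7.8   64.8] [172 172 169]
320 [-54.6  -3.8 -11.7] [-107.    -5.6   66.9] [183 182 179]
324 [-53.3  -1.7 -11.1] [-106.3   -3.6   65.5] [188 187 184]
328 [-53.5   0.3 -11.2] [-106.4   -1.5   65.8] [189 190 186]
332 [-53.3   2.4 -11.1] [-106.3    0.5   65.5] [194 195 189]
336 [-52.5   4.5 -10.7] [-105.9    2.6   64.7] [183 182 180]
340 [-51.7   6.6 -10.3] [-105.5    4.7   64. ] [122 122 120]
344 [-48.6   8.9  -8.8] [-103.9    7.1   60.8] [87 87 86]
348 [-41.7  11.6  -5.4] [-100.5    9.8   54. ] [58 57 57]
352 [-49.4  13.1  -9.2] [-104.4   11.2   61.7] [18 16 18]
```

```bash
python3 -m creep '[{"ax":0,"ay":0,"az":0,"tx":0.0,"ty":0.0045,"tz":0.001,"fingers":0.02},{"ax":0,"ay":0,"az":0,"tx":0.007,"ty":0.0045,"tz":0.001,"fingers":0.02},{"ax":0,"ay":0,"az":0,"tx":0.0145,"ty":0.0045,"tz":0.001,"fingers":0.02},{"ax":0,"ay":0,"az":0,"tx":0.0145,"ty":0.0045,"tz":0.001,"fingers":0.02},{"ax":0,"ay":0,"az":0,"tx":0.0145,"ty":0.0045,"tz":0.001,"fingers":0.02}]' 40
python3 - <<'E'
from h import *
print(where(),dpl(1,.003))
c=cap('wrist'); crop(c,'w19.png',250,140,450,290,4);c=cap('side'); crop(c,'s19.png',250,140,350,220,7)
E
```

```text
time_s: 15.15
tcp_pos: [0.5231, -0.3287, 0.0982]
eef_rot: [-0.2, 64.2, -24.9]
contact_force: [0.2, -1.2, -0.9]
gripper_width: 0.025
(array([-0.0944,  0.0024,  0.0307]), array([ -12.9,    6.4,  -49.2,   29.9,  -10.5, -130.1])) (array([ 0.0022, -0.0024,  0.0006]), array([ 0.06, -0.17,  0.09]))
```

View pics/w19.png

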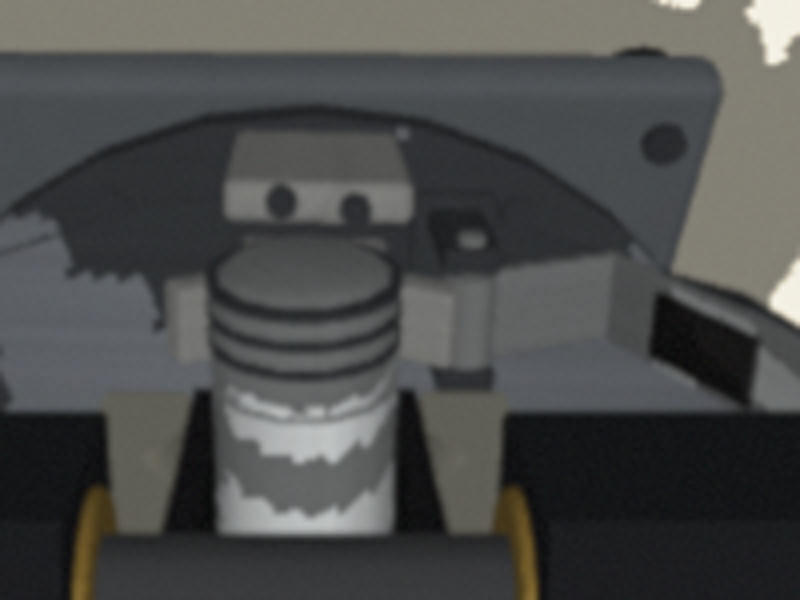

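View pics/s19.png

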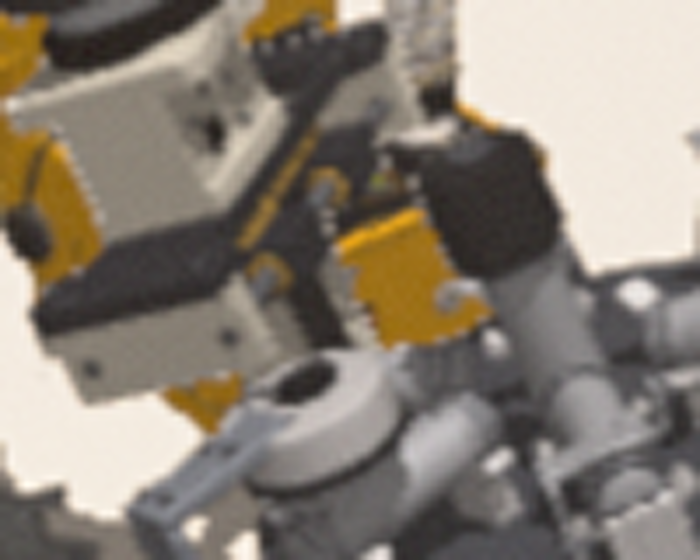

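```bash
python3 -m creep '[{"ax":0,"ay":0,"az":0,"tx":0.001,"ty":0,"tz":0,"fingers":0.02},{"ax":0,"ay":0,"az":0,"tx":0.002,"ty":0,"tz":0,"fingers":0.02},{"ax":0,"ay":0,"az":0,"tx":0.003,"ty":0,"tz":0,"fingers":0.02},{"ax":0,"ay":0,"az":0,"tx":0.003,"ty":0,"tz":0,"fingers":0.02}]' 8
python3 - <<'E'
from h import *
print(where(),dpl(1,0)); print(r.get_state()['contact_force']@F)
c=cap('wrist'); crop(c,'w20.png',250,140,450,290,4)
E
```

```text
time_s: 15.65
tcp_pos: [0.5247, -0.3292, 0.0956]
eef_rot: [-0.2, 64.1, -24.9]
contact_force: [-0.8, 0.2, 0.2]
gripper_width: 0.0257
(array([-0.094 ,  0.0025,  0.0277]), array([ -13.3,    6.7,  -49.7,   31.5,   -9.6, -131.4])) (array([ 0.0022, -0.0025,  0.0002]), array([ 0.06, -0.13,  0.07]))
[-0.65790455 -0.18716843  0.4959653 ]
```

View pics/w20.png

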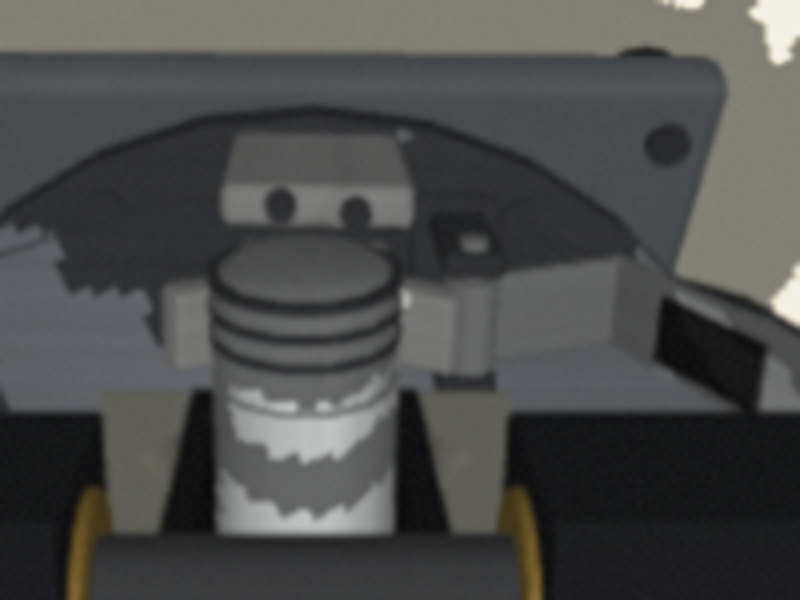

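```bash
python3 -m creep '[{"ax":0,"ay":0,"az":0,"tx":0.001,"ty":0,"tz":0,"fingers":0.02},{"ax":0,"ay":0,"az":0,"tx":0.002,"ty":0,"tz":0,"fingers":0.02},{"ax":0,"ay":0,"az":0,"tx":0.002,"ty":0,"tz":0,"fingers":0.02}]' 8
python3 - <<'E'
from h import *
print(where()); print((r.get_state()['contact_force']@F).round(1))
c=cap('wrist'); T=pose(); P=cloud(c); L=(P-T0)@F
m=(c['depth']>0)&(c['depth']<.2); 
for v in (210,222,235,250): 
    k=[u for u in range(300,356) if 40<(L[v,u,2]*1000)<80]; print(v,(L[v,k].mean(0)*1000).round(1),(L[v,k,2].max()*1000).round(1))
E
```

```text
time_s: 16.0
tcp_pos: [0.5254, -0.3295, 0.094]
eef_rot: [-0.2, 64.1, -24.9]
contact_force: [-3.8, 4.2, 3.6]
gripper_width: 0.0259
(array([-0.0941,  0.0026,  0.0259]), array([ -13.7,    6.9,  -50.1,   32.8,   -9. , -132.4]))
[-3.1  2.2  5.5]
210 [-126.2    1.7   42.2] 44.5
222 [-120.7    1.9   44.9] 47.3
235 [-113.6    1.6   45. ] 47.3
250 [-104.7    2.8   44.2] 46.9
```

```bash
python3 -m creep '[{"ax":0,"ay":0,"az":0,"tx":0,"ty":0,"tz":0,"fingers":0.03},{"ax":0,"ay":0,"az":0,"tx":0,"ty":0,"tz":0,"fingers":0.04},{"ax":0,"ay":0,"az":0,"tx":0,"ty":0,"tz":0,"fingers":0.044},{"ax":0,"ay":0,"az":0,"tx":0,"ty":0,"tz":0,"fingers":0.044}]' 8
python3 - <<'E'
from h import *
print(where()); print((r.get_state()['contact_force']@F).round(1))
c=cap('wrist'); crop(c,'w21.png',250,140,450,290,4); T=pose(); P=cloud(c); L=(P-T0)@F
for v in (210,222,235,250): 
    k=[u for u in range(300,356) if 40<(L[v,u,2]*1000)<80]; print(v,(L[v,k].mean(0)*1000).round(1),(L[v,k,2].max()*1000).round(1))
E
```

```text
time_s: 16.45
tcp_pos: [0.5255, -0.3296, 0.0938]
eef_rot: [-0.2, 64.1, -24.9]
contact_force: [-0.4, 0.5, 0.3]
gripper_width: 0.0429
(array([-0.094 ,  0.0025,  0.0256]), array([ -13.7,    6.9,  -50. ,   32.7,   -9. , -132.3]))
[-0.4  0.3  0.6]
210 [-126.3    3.3   42.6] 44.5
222 [-120.5    3.    44.4] 46.7
235 [-113.3    3.1   44.3] 46.8
250 [-104.8    2.9   44.2] 46.9
```

View pics/w21.png

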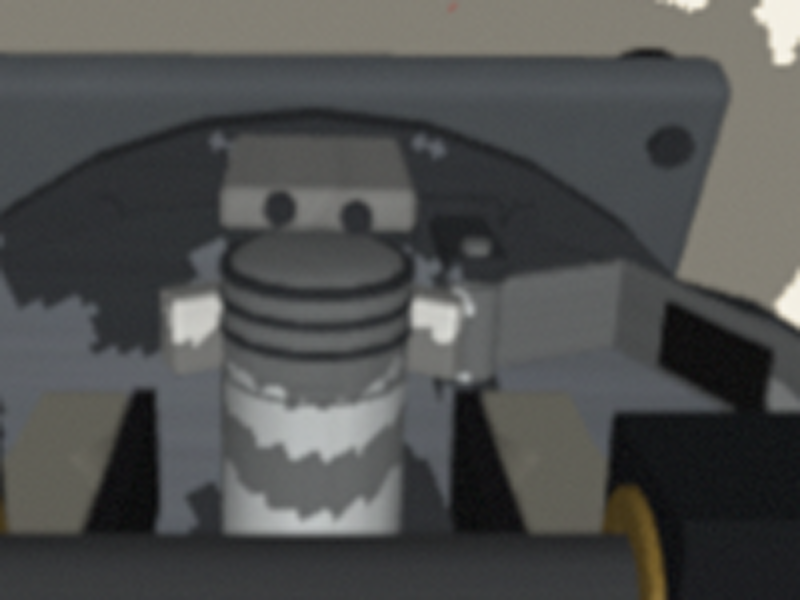

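```bash
python3 -m creep '[{"ax":0,"ay":0,"az":0,"tx":-0.015,"ty":0,"tz":0,"fingers":0.044},{"ax":0,"ay":0,"az":0,"tx":-0.04,"ty":0,"tz":0,"fingers":0.044},{"ax":0,"ay":4,"az":0,"tx":-0.07,"ty":0.0,"tz":0,"fingers":0.03},{"ax":0,"ay":9,"az":0,"tx":-0.09,"ty":0.04,"tz":0,"fingers":0.0},{"ax":0,"ay":9,"az":0,"tx":-0.09,"ty":0.08,"tz":-0.01,"fingers":0.0}]' 20
python3 - <<'E'
from h import *
print(where()); Rl=lean(F,-8,1); print(dtip(Rl,(-.113,.118,.042),.05),dtip(Rl,(-.113,.118,.042)))
c=cap('wrist','w22.png'); c=cap('scene'); crop(c,'sc22.png',270,160,370,250,7)
E
```

```text
time_s: 17.0
tcp_pos: [0.5202, -0.2367, 0.1764]
eef_rot: [0.1, 72.8, -24.7]
contact_force: [1.7, -0.1, -0.4]
gripper_width: 0.0252
(array([-0.0937,  0.0847,  0.1186]), array([   0.3,    0.5,  -33.9,   11.1,  -40.5, -122.6]))
(array([ 0.0285,  0.0333, -0.0087]), array([-0.08,  0.19,  0.  ])) (array([ 0.0785,  0.0333, -0.0089]), array([-0.08,  0.19,  0.  ]))
```

View pics/w22.png

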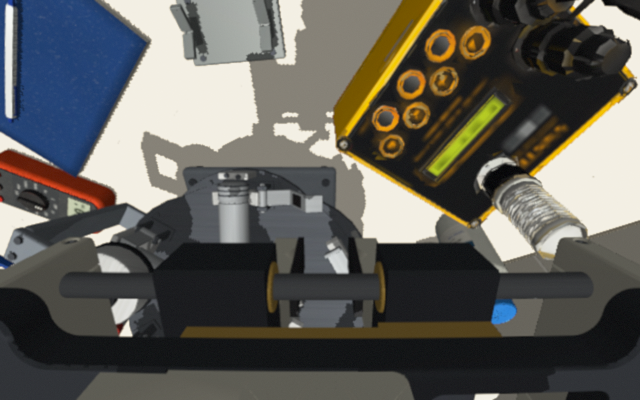

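View pics/sc22.png

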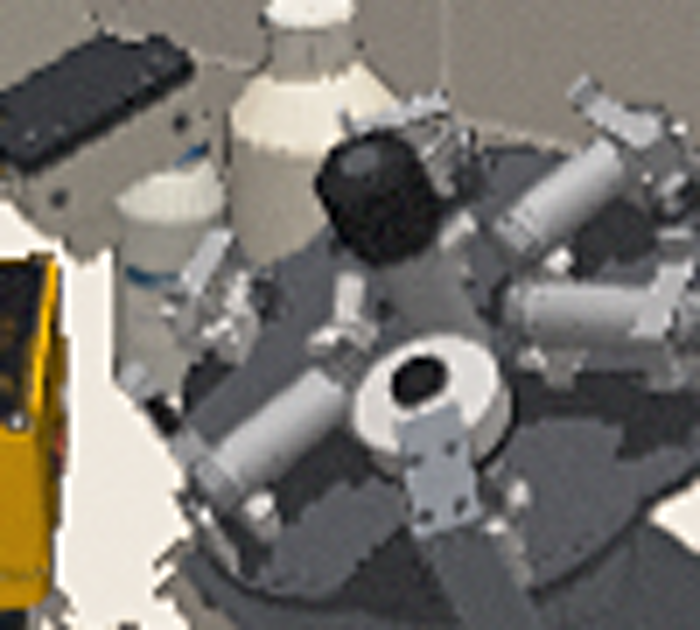

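```bash
python3 - <<'E'
from h import *
import pickle
for n in('scene','side'):
    c=pickle.load(open(n+'.pkl','rb')); P=cloud(c); L=(P-T0)@F
    m=(L[...,1]>.07)&(L[...,1]<.27)&(L[...,0]<.03)&(L[...,0]>-.22)&(L[...,2]>.06)&(P[...,2]<.4)&(P[...,0]>.3)
    Q=L[m]; print(n,len(Q))
    for y in np.arange(.07,.27,.02):
        k=Q[(Q[:,1]>=y)&(Q[:,1]<y+.02)]
        if len(k): print(round(y,2),len(k),k.min(0).round(3),k.max(0).round(3))
E
```

```text
scene 204
0.07 2 [-0.075  0.085  0.06 ] [-0.073  0.088  0.061]
0.09 1 [-0.076  0.092  0.06 ] [-0.076  0.092  0.06 ]
0.19 1 [-0.122  0.209  0.071] [-0.122  0.209  0.071]
0.21 173 [-0.139  0.21   0.06 ] [-0.084  0.23   0.119]
0.23 27 [-0.135  0.23   0.07 ] [-0.087  0.244  0.12 ]
side 862
0.07 2 [-0.073  0.084  0.061] [-0.069  0.088  0.063]
0.09 1 [-0.074  0.092  0.064] [-0.074  0.092  0.064]
0.11 50 [-0.219  0.111  0.06 ] [-0.178  0.129  0.072]
0.13 64 [-0.22  0.13  0.06] [-0.176  0.15   0.079]
0.15 48 [-0.218  0.15   0.06 ] [-0.174  0.169  0.079]
0.17 85 [-0.22  0.17  0.06] [-0.177  0.19   0.178]
0.19 74 [-0.22   0.19   0.061] [-0.176  0.21   0.174]
0.21 393 [-0.22  0.21  0.06] [-0.087  0.23   0.172]
0.23 94 [-0.216  0.23   0.06 ] [-0.088  0.25   0.167]
0.25 51 [-0.219  0.25   0.06 ] [-0.178  0.27   0.16 ]
```

```bash
python3 -m creep '[{"ax":0,"ay":0,"az":0,"tx":0.02,"ty":0.02,"tz":-0.008,"fingers":0.0},{"ax":0,"ay":0,"az":0,"tx":0.04,"ty":0.02,"tz":-0.009,"fingers":0.0},{"ax":0,"ay":0,"az":0,"tx":0.045,"ty":0.02,"tz":-0.009,"fingers":0.0},{"ax":0,"ay":0,"az":0,"tx":0.045,"ty":0.02,"tz":-0.009,"fingers":0.0}]' 20
python3 - <<'E'
from h import *
print(where()); Rl=lean(F,-8,1); print(dtip(Rl,(-.113,.105,.040)))
c=cap('wrist','w23.png'); c=cap('side'); crop(c,'s23.png',230,120,350,210,6)
P=cloud(cap('wrist')); L=(P-T0)@F
E
```

```text
time_s: 17.5
tcp_pos: [0.5266, -0.2208, 0.1237]
eef_rot: [-0.5, 73.3, -25.2]
contact_force: [0.5, 0.3, -0.5]
gripper_width: 0.0002
(array([-0.1165,  0.1019,  0.0711]), array([   2.2,    3.9,  -39. ,   14.1,  -32.9, -127.8]))
(array([0.0303, 0.0033, 0.008 ]), array([ 0.04, -0.25,  0.15]))
```

View pics/w23.png

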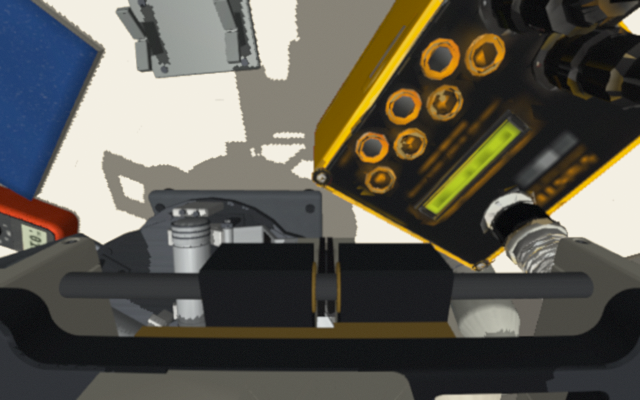

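View pics/s23.png

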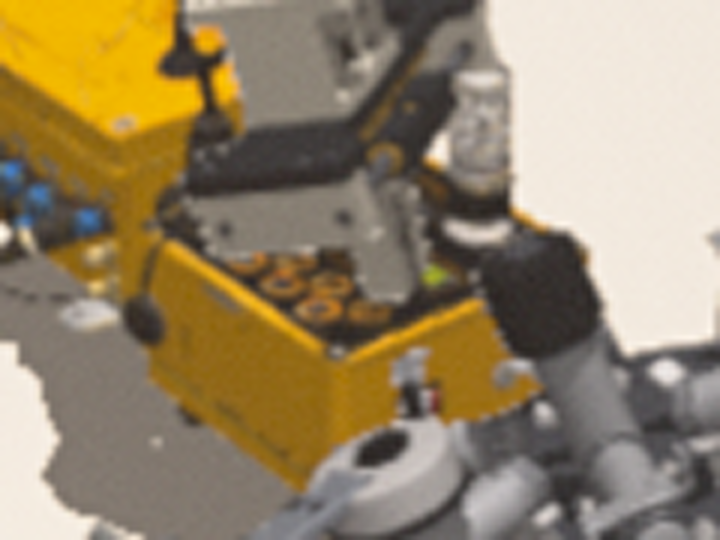

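```bash
python3 - <<'E'
from h import *
c=cap('wrist'); P=cloud(c); L=(P-T0)@F; T=pose(); Q=(P-T[:3,3])@T[:3,:3]
for u,v in [(525,225),(535,235),(545,240),(555,245),(550,265),(540,255),(580,245),(600,250),(60,260),(590,300),(500,290)]: print((u,v),(L[v,u]*1000).round(),(Q[v,u]*1000).round(), (P[v,u]*1000).round())
E
```

```text
(525, 225) [-131.  219.   73.] [-32. 116. -17.] [ 554. -105.  151.]
(535, 235) [-128.  219.   82.] [-41. 117. -14.] [ 554. -104.  160.]
(545, 240) [-125.  223.   84.] [-43. 121. -12.] [ 556. -101.  163.]
(555, 245) [-124.  225.   90.] [-50. 122. -12.] [555. -99. 169.]
(550, 265) [-115.  218.   96.] [-57. 116.  -4.] [ 558. -107.  179.]
(540, 255) [-119.  217.   91.] [-51. 114.  -7.] [ 557. -108.  172.]
(580, 245) [-143.  183.  152.] [-107.   80.  -39.] [ 499. -119.  217.]
(600, 250) [-143.  185.  156.] [-112.   83.  -40.] [ 498. -116.  221.]
(60, 260) [-140.   21.  157.] [-113.  -81.  -37.] [ 432. -266.  223.]
(590, 300) [-128.  182.  159.] [-117.   80.  -25.] [ 508. -124.  230.]
(500, 290) [-131.  154.  158.] [-115.   51.  -28.] [ 494. -149.  228.]
```

```bash
python3 -m creep '[{"ax":0,"ay":0,"az":0,"tx":0.01,"ty":0.003,"tz":0.006,"fingers":0.0},{"ax":0,"ay":0,"az":0,"tx":0.02,"ty":0.003,"tz":0.007,"fingers":0.0},{"ax":0,"ay":0,"az":0,"tx":0.03,"ty":0.003,"tz":0.008,"fingers":0.0},{"ax":0,"ay":0,"az":0,"tx":0.03,"ty":0.003,"tz":0.008,"fingers":0.0}]' 20
python3 - <<'E'
from h import *
print(where())
c=cap('wrist'); crop(c,'w24.png',200,140,450,290,3)
E
```

```text
time_s: 18.1
tcp_pos: [0.5426, -0.2248, 0.0959]
eef_rot: [-0.6, 73.3, -25.3]
contact_force: [-0.3, 0.8, 0.2]
gripper_width: 0.0002
(array([-0.1135,  0.105 ,  0.0392]), array([   1.4,    7.5,  -39.7,   15.6,  -28.7, -128.8]))
```

View pics/w24.png

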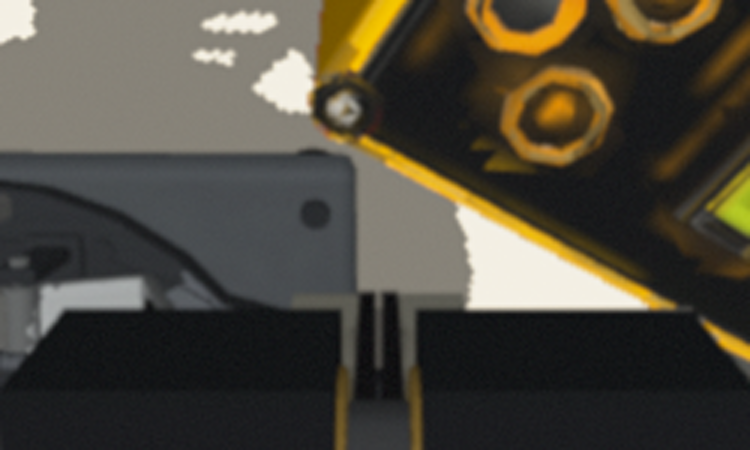

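```bash
python3 -m creep '[{"ax":0,"ay":0,"az":0,"tx":0,"ty":-0.012,"tz":0,"fingers":0.0},{"ax":0,"ay":0,"az":0,"tx":0,"ty":-0.024,"tz":0,"fingers":0.0},{"ax":0,"ay":0,"az":0,"tx":0,"ty":-0.036,"tz":0,"fingers":0.0},{"ax":0,"ay":0,"az":0,"tx":0,"ty":-0.045,"tz":0,"fingers":0.0},{"ax":0,"ay":0,"az":0,"tx":0,"ty":-0.045,"tz":0,"fingers":0.0}]' 20
python3 - <<'E'
from h import *
print(where())
c=cap('wrist'); crop(c,'w25.png',200,140,450,290,3)
c=cap('scene'); crop(c,'sc25.png',270,160,370,250,7)
E
```

```text
time_s: 18.65
tcp_pos: [0.5247, -0.2652, 0.0986]
eef_rot: [-0.1, 73.1, -24.8]
contact_force: [-1.0, 9.9, 3.5]
gripper_width: 0.0004
(array([-0.1119,  0.0607,  0.0413]), array([  -3.8,    7.3,  -38.5,   12.4,  -29. , -121. ]))
```

View pics/w25.png

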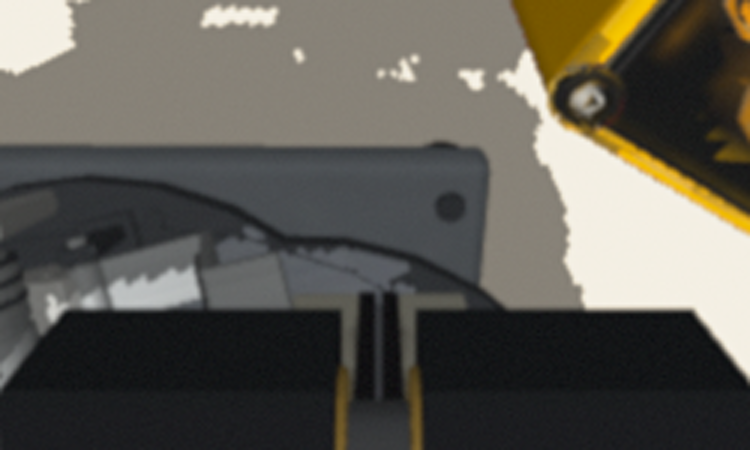

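View pics/sc25.png

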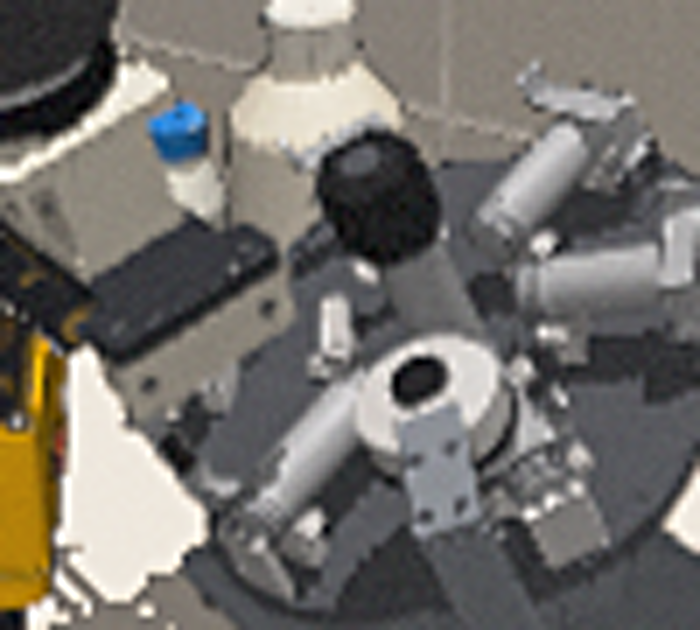

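The sweep turned the whole table (force about 10 N) and left the keeper open. The cartridge still lies in its V, so I'll back off gently and let the detent bring the table home.

```bash
python3 -m creep '[{"ax":0,"ay":0,"az":0,"tx":0,"ty":0.008,"tz":0,"fingers":0.0},{"ax":0,"ay":0,"az":0,"tx":0,"ty":0.016,"tz":0,"fingers":0.0},{"ax":0,"ay":0,"az":0,"tx":0,"ty":0.024,"tz":0,"fingers":0.0},{"ax":0,"ay":0,"az":0,"tx":0,"ty":0.032,"tz":0,"fingers":0.0},{"ax":0,"ay":0,"az":0,"tx":0,"ty":0.04,"tz":0,"fingers":0.0}]' 20
python3 - <<'E'
from h import *
print(where())
c=cap('wrist'); crop(c,'w26.png',200,140,450,290,3)
c=cap('scene'); crop(c,'sc26.png',270,160,370,250,7)
E
```

```text
time_s: 19.25
tcp_pos: [0.5407, -0.2286, 0.0977]
eef_rot: [-0.5, 73.2, -25.1]
contact_force: [-0.1, -0.8, 0.2]
gripper_width: 0.0002
(array([-0.1129,  0.1007,  0.0408]), array([   0.9,    7.3,  -39.6,   15.3,  -28.8, -128.1]))
```

View pics/w26.png

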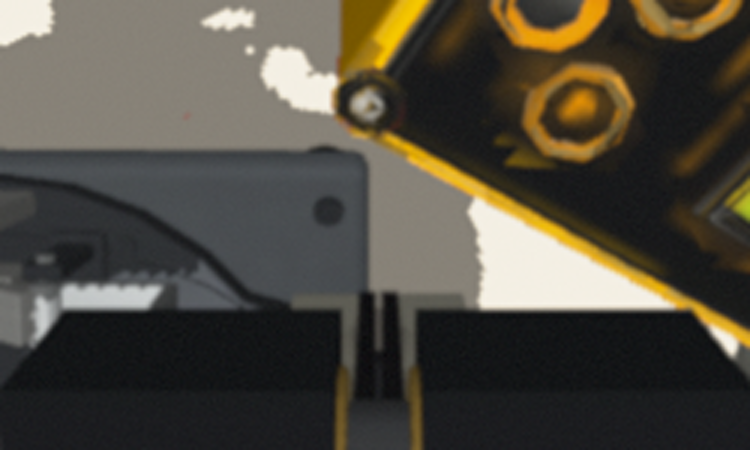

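View pics/sc26.png

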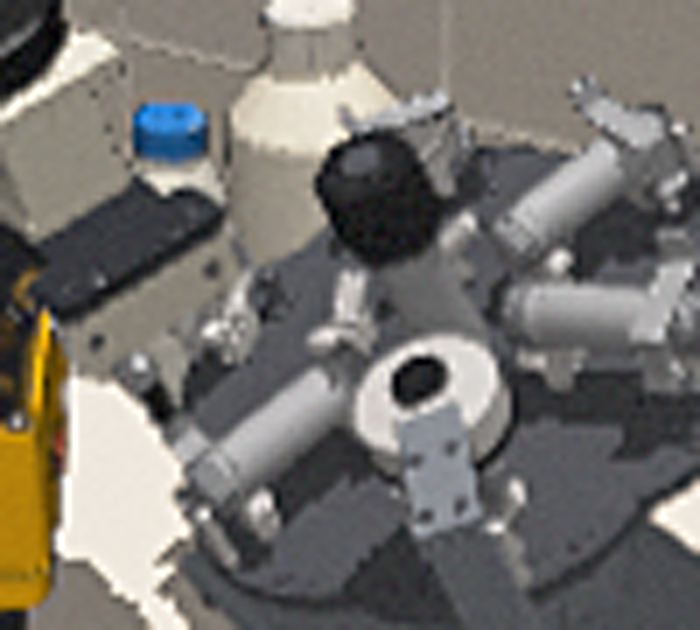

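The likely cause: with the keeper fully open, its tab tip has to rise far more than it moves right, so a purely sideways push locks by friction. I'll follow the tab's arc instead, starting lower and moving right and up together.

```bash
python3 -m creep '[{"ax":0,"ay":0,"az":0,"tx":0.012,"ty":0.002,"tz":0,"fingers":0.0},{"ax":0,"ay":0,"az":0,"tx":0.012,"ty":0.002,"tz":0,"fingers":0.0},{"ax":0,"ay":0,"az":0,"tx":0.012,"ty":-0.002,"tz":0,"fingers":0.0},{"ax":0,"ay":0,"az":0,"tx":0.010,"ty":-0.005,"tz":0,"fingers":0.0},{"ax":0,"ay":0,"az":0,"tx":0.006,"ty":-0.007,"tz":0,"fingers":0.0}]' 20
python3 - <<'E'
from h import *
print(where(),(r.get_state()['contact_force']@F).round(1))
E
```

```text
time_s: 19.85
tcp_pos: [0.5395, -0.2367, 0.0927]
eef_rot: [-0.3, 73.2, -25.0]
contact_force: [0.7, -0.4, 0.9]
gripper_width: 0.0002
(array([-0.1129,  0.0929,  0.0353]), array([-1.00e-01,  7.90e+00, -3.97e+01,  1.51e+01, -2.79e+01, -1.27e+02])) [ 1.1 -0.1  0.5]
```

```bash
python3 -m creep '[{"ax":0,"ay":0,"az":0,"tx":-0.004,"ty":-0.004,"tz":0,"fingers":0.0},{"ax":0,"ay":0,"az":0,"tx":-0.009,"ty":-0.008,"tz":0,"fingers":0.0},{"ax":0,"ay":0,"az":0,"tx":-0.014,"ty":-0.012,"tz":0,"fingers":0.0}]' 20
python3 - <<'E'
from h import *
print(where(),(r.get_state()['contact_force']@F).round(1))
c=cap('wrist'); crop(c,'w27.png',200,140,450,290,3)
c=cap('scene'); crop(c,'sc27.png',270,160,370,250,7)
E
```

```text
time_s: 20.15
tcp_pos: [0.5311, -0.2456, 0.1066]
eef_rot: [-0.3, 73.1, -24.9]
contact_force: [-0.1, 1.0, 0.5]
gripper_width: 0.0008
(array([-0.1106,  0.0812,  0.0496]), array([  -1.2,    6.4,  -38.6,   13.5,  -30.1, -124.3])) [-0.2  0.9  0.6]
```

View pics/w27.png

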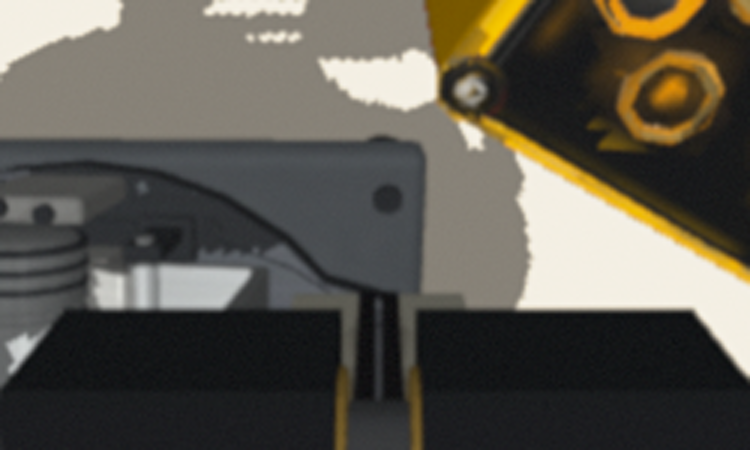

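View pics/sc27.png

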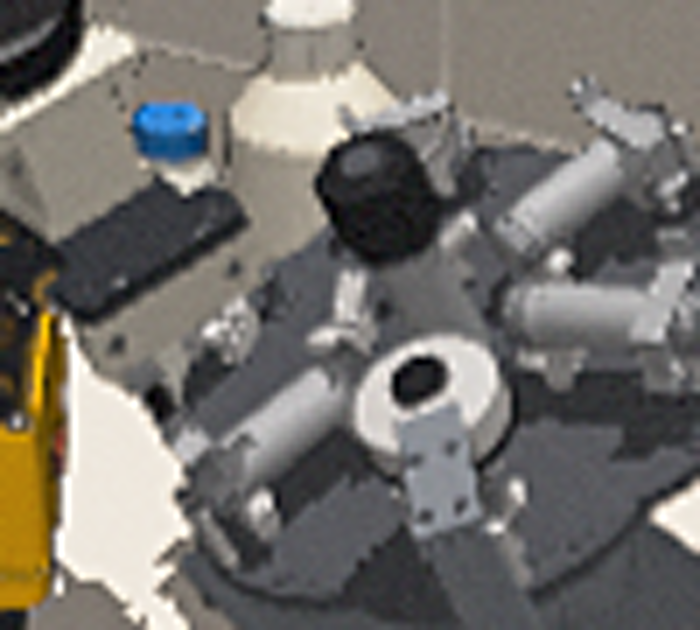

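```bash
python3 -m creep '[{"ax":0,"ay":0,"az":0,"tx":-0.004,"ty":-0.004,"tz":0,"fingers":0.0},{"ax":0,"ay":0,"az":0,"tx":-0.008,"ty":-0.009,"tz":0,"fingers":0.0},{"ax":0,"ay":0,"az":0,"tx":-0.011,"ty":-0.014,"tz":0,"fingers":0.0}]' 20
python3 - <<'E'
from h import *
print(where(),(r.get_state()['contact_force']@F).round(1))
c=cap('wrist'); crop(c,'w28.png',200,140,450,290,3)
c=cap('scene'); crop(c,'sc28.png',270,160,370,250,7)
E
```

```text
time_s: 20.55
tcp_pos: [0.5223, -0.2569, 0.1167]
eef_rot: [-0.3, 73.1, -25.0]
contact_force: [0.5, 0.2, -0.1]
gripper_width: 0.0006
(array([-0.1093,  0.0672,  0.0601]), array([  -2.6,    5.4,  -37.6,   12.1,  -31.8, -121.5])) [ 0.3  0.4 -0.3]
```

View pics/w28.png

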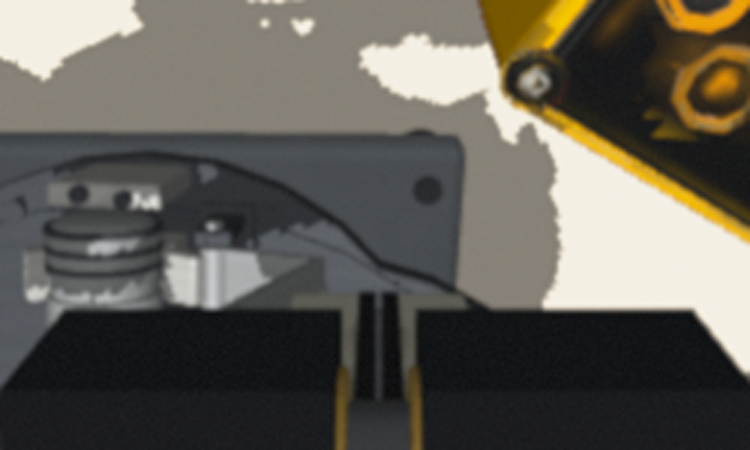

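View pics/sc28.png

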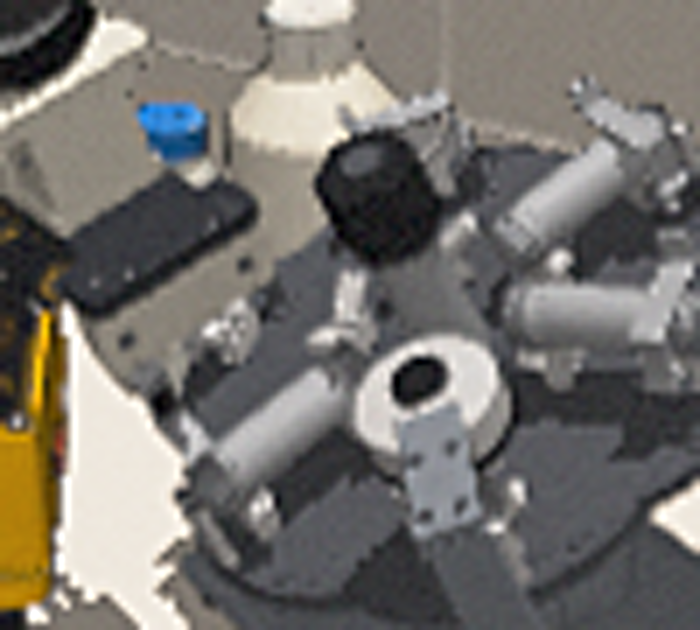

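```bash
python3 - <<'E'
from h import *
c=cap('wrist'); o=np.array([0,.003,0]); draw(c,[(kl(2.0)+o,(255,255,0)),(kl(1.5)+o,(0,0,255)),(kl(1.2)+o,(0,255,0))],'w29.png',230,140,160,120,5)
P=cloud(c);L=(P-T0)@F
for u,v in [(285,230),(295,235),(300,237),(305,240),(270,230)]: print((u,v),(L[v,u]*1000).round())
E
```

```text
(285, 230) [-114.   38.   28.]
(295, 235) [-117.   47.   51.]
(300, 237) [-113.   49.   42.]
(305, 240) [-119.   55.   69.]
(270, 230) [-114.   27.   26.]
```

View pics/w29.png

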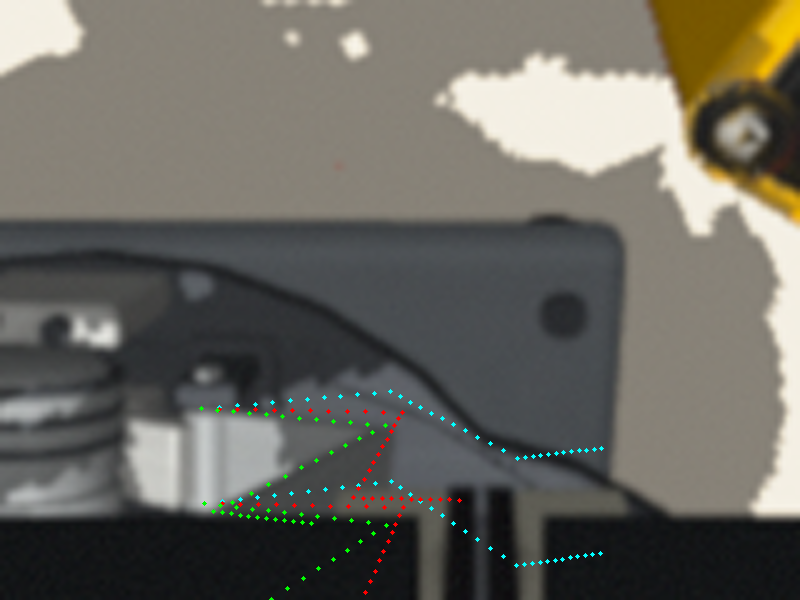

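```bash
python3 -m creep '[{"ax":0,"ay":0,"az":0,"tx":0,"ty":-0.01,"tz":0,"fingers":0.0},{"ax":0,"ay":0,"az":0,"tx":0,"ty":-0.02,"tz":0,"fingers":0.0},{"ax":0,"ay":0,"az":0,"tx":0,"ty":-0.03,"tz":0,"fingers":0.0},{"ax":0,"ay":0,"az":0,"tx":0,"ty":-0.04,"tz":0,"fingers":0.0}]' 20
python3 - <<'E'
from h import *
print(where(),(r.get_state()['contact_force']@F).round(1))
c=cap('wrist'); crop(c,'w30.png',200,140,450,290,3)
c=cap('scene'); crop(c,'sc30.png',270,160,370,250,7)
E
```

```text
time_s: 21.1
tcp_pos: [0.5058, -0.2933, 0.1164]
eef_rot: [-0.3, 73.1, -25.0]
contact_force: [-0.5, 0.6, 0.5]
gripper_width: 0.0005
(array([-0.1093,  0.0273,  0.0597]), array([  -7.5,    5.8,  -36.3,    9.4,  -32.2, -114.5])) [-0.4  0.4  0.7]
```

View pics/w30.png

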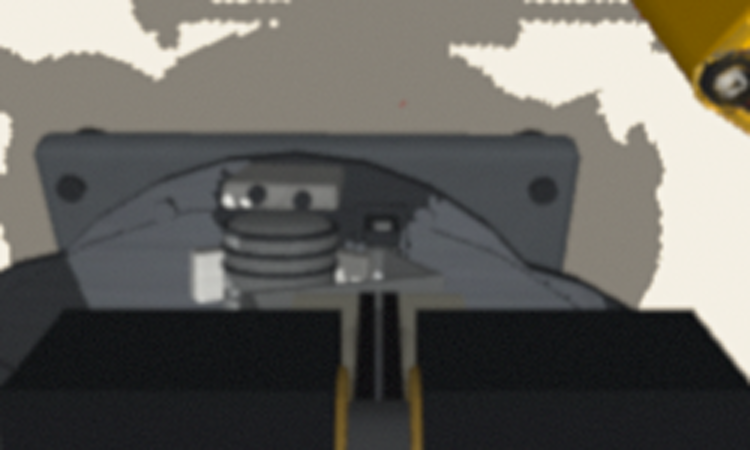

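View pics/sc30.png

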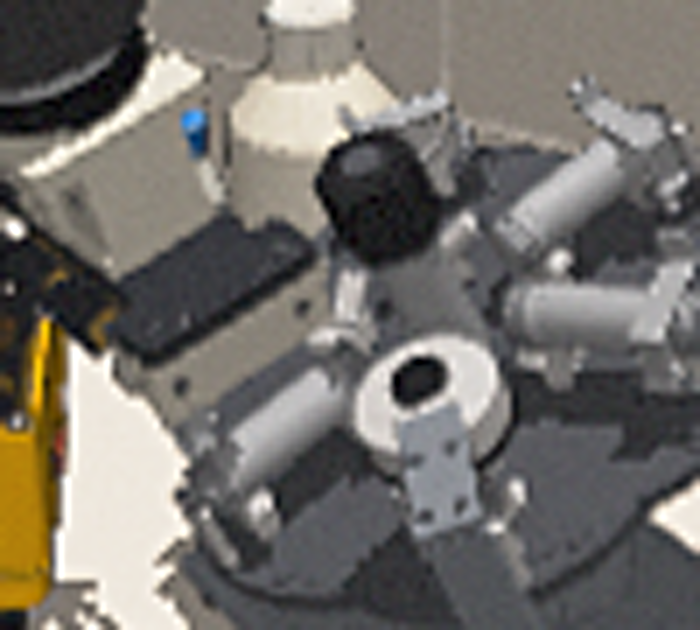

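```bash
python3 -m creep '[{"ax":0,"ay":0,"az":0,"tx":0,"ty":-0.008,"tz":0,"fingers":0.0},{"ax":0,"ay":0,"az":0,"tx":0,"ty":-0.016,"tz":0,"fingers":0.0},{"ax":0,"ay":0,"az":0,"tx":0.001,"ty":-0.024,"tz":0,"fingers":0.0},{"ax":0,"ay":0,"az":0,"tx":0.002,"ty":-0.027,"tz":0,"fingers":0.0},{"ax":0,"ay":0,"az":0,"tx":0.003,"ty":-0.028,"tz":0,"fingers":0.0}]' 20
python3 - <<'E'
from h import *
print(where(),(r.get_state()['contact_force']@F).round(1))
c=cap('wrist'); crop(c,'w31.png',200,140,450,290,3)
E
```

```text
time_s: 21.7
tcp_pos: [0.4947, -0.3194, 0.1135]
eef_rot: [-0.3, 73.1, -25.0]
contact_force: [1.0, 3.6, -0.5]
gripper_width: 0.0004
(array([-0.1097, -0.001 ,  0.0568]), array([ -11. ,    6.5,  -35.2,    7.6,  -32.2, -109.6])) [-0.8  3.7 -0.2]
```

View pics/w31.png

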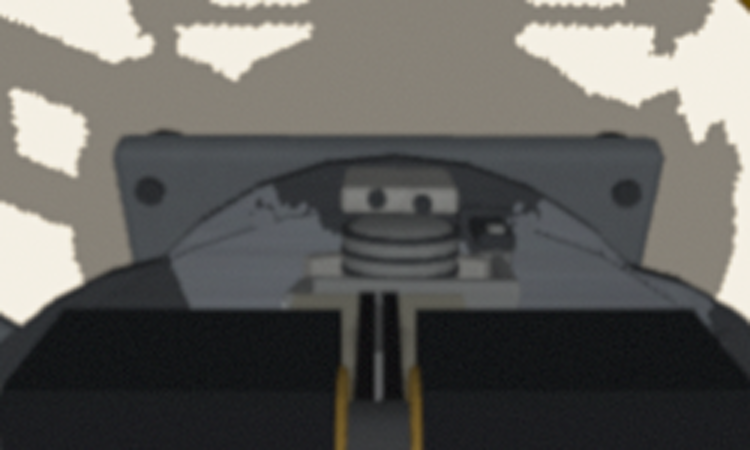

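```bash
python3 -m creep '[{"ax":0,"ay":0,"az":0,"tx":0,"ty":0.004,"tz":0,"fingers":0.0},{"ax":0,"ay":0,"az":0,"tx":0.003,"ty":0.004,"tz":0,"fingers":0.0},{"ax":0,"ay":0,"az":0,"tx":0.006,"ty":0.004,"tz":0,"fingers":0.0},{"ax":0,"ay":0,"az":0,"tx":0.006,"ty":0.004,"tz":0,"fingers":0.0}]' 20
python3 - <<'E'
from h import *
print(where(),(r.get_state()['contact_force']@F).round(1))
E
```

```text
time_s: 22.15
tcp_pos: [0.4984, -0.3159, 0.108]
eef_rot: [-0.4, 73.1, -25.0]
contact_force: [-2.2, 2.4, 4.5]
gripper_width: 0.0004
(array([-0.1103,  0.0037,  0.051 ]), array([ -10.5,    7. ,  -35.7,    8.1,  -31.2, -110.4])) [-0.8  1.3  5.4]
```

```bash
python3 -m creep '[{"ax":0,"ay":0,"az":0,"tx":-0.02,"ty":0,"tz":0,"fingers":0.0},{"ax":0,"ay":0,"az":0,"tx":-0.06,"ty":0,"tz":0,"fingers":0.0},{"ax":0,"ay":8,"az":0,"tx":-0.11,"ty":0,"tz":0.03,"fingers":0.03},{"ax":0,"ay":16,"az":0,"tx":-0.16,"ty":0,"tz":0.07,"fingers":0.055},{"ax":0,"ay":16,"az":0,"tx":-0.19,"ty":0,"tz":0.10,"fingers":0.055}]' 20
python3 - <<'E'
from h import *
print(where(), pose()[:3,3])
c=cap('wrist','w32.png'); draw(c,[(kl(0)+[0,.003,0],(0,255,255))],'w32z.png',220,120,200,150,4)
c=cap('scene'); crop(c,'sc32.png',270,160,370,250,7)
E
```

```text
time_s: 22.65
tcp_pos: [0.5192, -0.3254, 0.2785]
eef_rot: [-3.9, 89.4, -28.5]
contact_force: [2.4, -0.9, 0.1]
gripper_width: 0.0192
(array([-0.0086,  0.0037,  0.1932]), array([ -13.7,   11.9,   -0.3,    0.2,  -77.2, -100.9])) [ 0.51918669 -0.3254286   0.27851683]
```

View pics/w32.png

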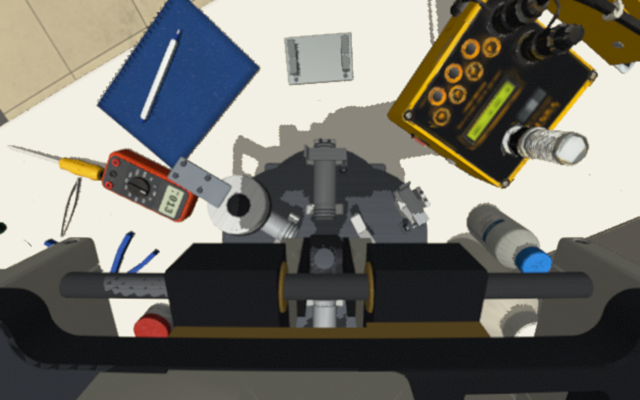

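View pics/sc32.png

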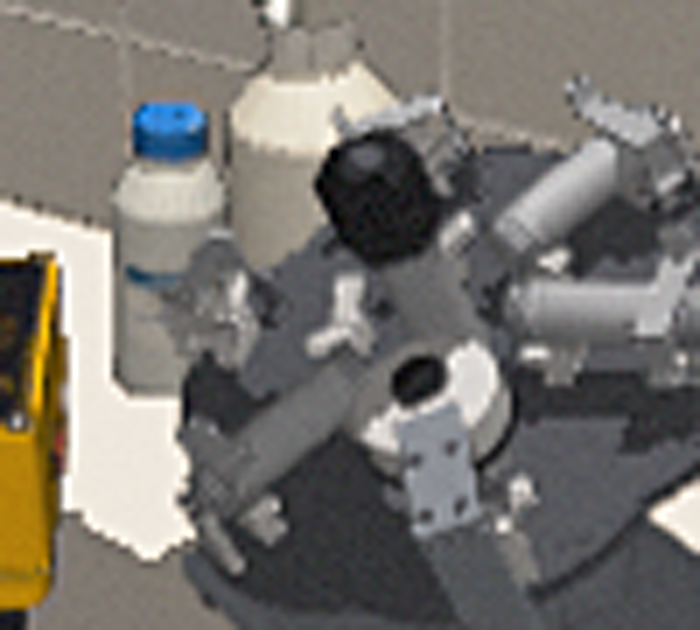

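```bash
cat >> h.py <<'E'
def hubR(al):
    a=np.radians(al); x=-F[:,2]; y=F@[np.cos(a),np.sin(a),0]; return np.c_[x,y,np.cross(x,y)]
E
python3 - <<'E'
from h import *
Rh=hubR(120)
print(where(),dtip(Rh,(0,0,.135)),dtip(Rh,(0,0,.16)))
c=cap('wrist'); 
draw(c,[(HEX,(0,255,0)),(kl(0)+[0,.003,0],(0,255,255))],'w33.png',240,100,180,160,4)
E
```

```text
(array([0.0013, 0.0032, 0.1954]), array([ -13.8,   12.1,    0.6,    0.4,  -77.2, -101. ])) (array([ 0.0531, -0.003 ,  0.0362]), array([-29.48, -23.13,  -6.06])) (array([ 0.0302, -0.0031,  0.0262]), array([-29.48, -23.13,  -6.06]))
```

View pics/w33.png

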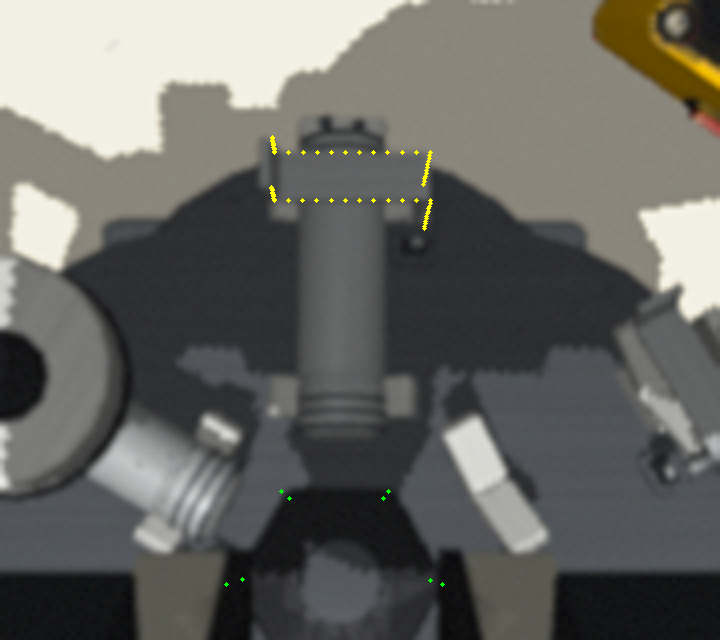

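```bash
python3 -m creep '[{"ax":-8,"ay":-8,"az":-2,"tx":-0.01,"ty":0,"tz":0.01,"fingers":0.065},{"ax":-16,"ay":-15,"az":-4,"tx":-0.01,"ty":0,"tz":0.02,"fingers":0.065},{"ax":-29.5,"ay":-23,"az":-6,"tx":0.01,"ty":-0.001,"tz":0.026,"fingers":0.065},{"ax":-29.5,"ay":-23,"az":-6,"tx":0.03,"ty":-0.001,"tz":0.026,"fingers":0.065},{"ax":-29.5,"ay":-23,"az":-6,"tx":0.03,"ty":-0.001,"tz":0.026,"fingers":0.065}]' 20
python3 - <<'E'
from h import *
Rh=hubR(120); print(where(),dtip(Rh,(0,.0025,.125)),dtip(Rh,(0,.0025,.086)))
c=cap('wrist'); crop(c,'w34.png',220,150,420,300,4); c=cap('side'); crop(c,'s34.png',260,110,390,220,5)
E
```

```text
time_s: 23.3
tcp_pos: [0.5387, -0.3363, 0.2422]
eef_rot: [-30.0, 65.9, -24.4]
contact_force: [0.5, -0.5, 0.1]
gripper_width: 0.0642
(array([-0.0168,  0.0019,  0.1539]), array([-10.8,   0.2, -26.5,   8.6, -40.1, -79.1])) (array([ 0.0286, -0.0085,  0.0156]), array([ 0.2 , -0.69, -0.53])) (array([ 0.0676, -0.0089,  0.0161]), array([ 0.2 , -0.69, -0.53]))
```

View pics/w34.png

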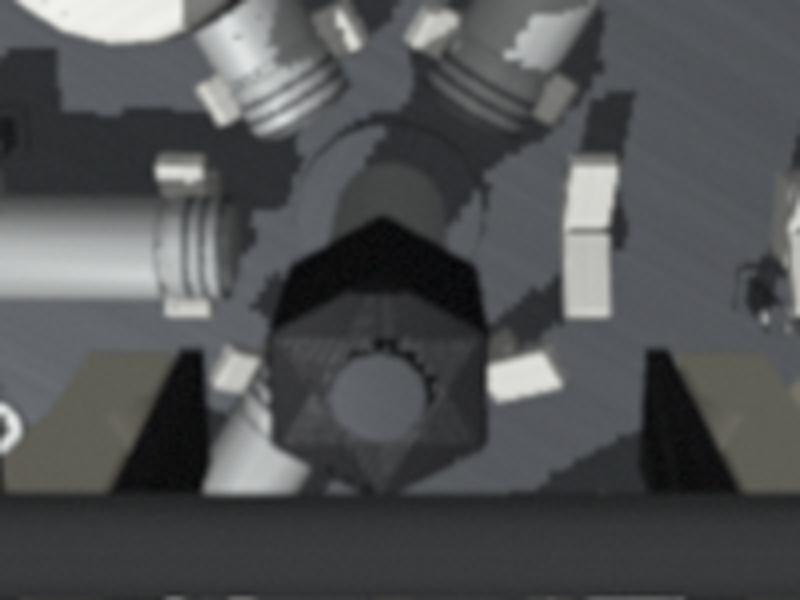

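View pics/s34.png

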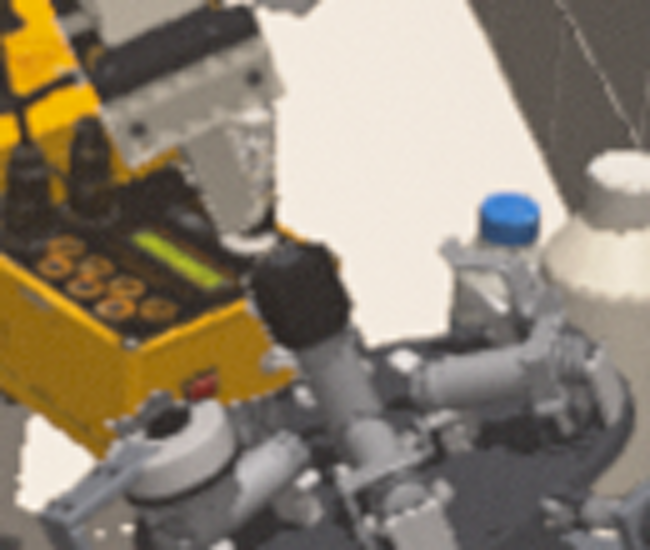

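```bash
python3 -m creep '[{"ax":0,"ay":-0.7,"az":-0.5,"tx":0.0,"ty":-0.0083,"tz":0.0156,"fingers":0.065},{"ax":0,"ay":-0.7,"az":-0.5,"tx":0.015,"ty":-0.0083,"tz":0.0156,"fingers":0.065},{"ax":0,"ay":-0.7,"az":-0.5,"tx":0.03,"ty":-0.0083,"tz":0.0156,"fingers":0.065},{"ax":0,"ay":-0.7,"az":-0.5,"tx":0.045,"ty":-0.0085,"tz":0.016,"fingers":0.065},{"ax":0,"ay":-0.7,"az":-0.5,"tx":0.045,"ty":-0.0085,"tz":0.016,"fingers":0.065}]' 20
python3 - <<'E'
from h import *
Rh=hubR(120); print(where(),dtip(Rh,(0,.0025,.086)),(r.get_state()['contact_force']@F).round(1))
c=cap('wrist'); crop(c,'w35.png',220,150,420,300,4)
E
```

```text
time_s: 23.9
tcp_pos: [0.5764, -0.3525, 0.2124]
eef_rot: [-30.0, 64.9, -24.9]
contact_force: [-0.5, -0.4, 0.2]
gripper_width: 0.065
(array([0.0072, 0.003 , 0.1095]), array([-11.7,   5.1, -26.3,   9.8, -34.6, -80.1])) (array([ 0.0235,  0.0032, -0.0065]), array([-0.12,  0.02,  0.09])) [-0.2 -0.6  0.3]
```

View pics/w35.png

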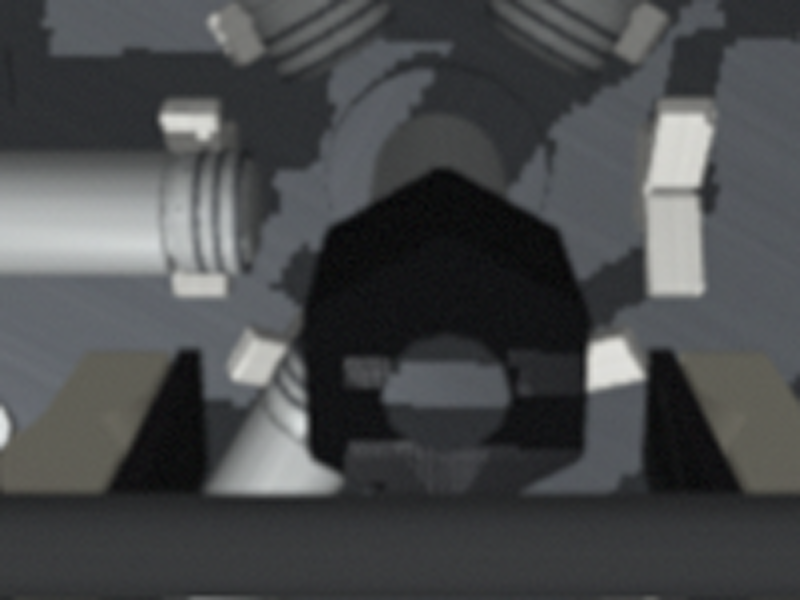

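```bash
python3 -m creep '[{"ax":0,"ay":0,"az":0,"tx":0.0,"ty":0.0032,"tz":-0.0065,"fingers":0.065},{"ax":0,"ay":0,"az":0,"tx":0.01,"ty":0.0032,"tz":-0.0065,"fingers":0.065},{"ax":0,"ay":0,"az":0,"tx":0.023,"ty":0.0032,"tz":-0.0065,"fingers":0.065},{"ax":0,"ay":0,"az":0,"tx":0.023,"ty":0.0032,"tz":-0.0065,"fingers":0.06},{"ax":0,"ay":0,"az":0,"tx":0.023,"ty":0.0032,"tz":-0.0065,"fingers":0.05}]' 20
python3 - <<'E'
from h import *
Rh=hubR(120); print(where(),dtip(Rh,(0,.0025,.086)),(r.get_state()['contact_force']@F).round(1))
c=cap('wrist'); crop(c,'w36.png',220,150,420,300,4)
E
```

```text
time_s: 24.45
tcp_pos: [0.578, -0.3541, 0.1898]
eef_rot: [-30.0, 64.8, -24.8]
contact_force: [0.7, 0.3, -0.7]
gripper_width: 0.0568
(array([-0.0005,  0.0022,  0.0881]), array([-11.9,   6.4, -28.3,  10.6, -31.2, -80.8])) (array([0.0021, 0.    , 0.0005]), array([-0.05,  0.11,  0.12])) [ 0.2  0.6 -0.9]
```

View pics/w36.png

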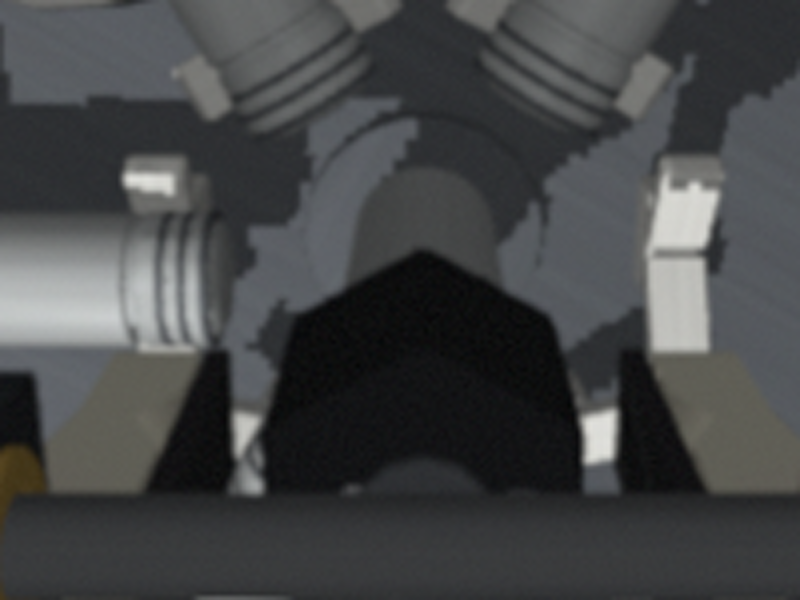

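```bash
python3 -m creep '[{"ax":0,"ay":0,"az":0,"tx":0.002,"ty":0,"tz":0.0,"fingers":0.045},{"ax":0,"ay":0,"az":0,"tx":0.002,"ty":0,"tz":0,"fingers":0.042},{"ax":0,"ay":0,"az":0,"tx":0.002,"ty":0,"tz":0,"fingers":0.036},{"ax":0,"ay":0,"az":0,"tx":0.002,"ty":0,"tz":0,"fingers":0.036},{"ax":0,"ay":0,"az":0,"tx":0.002,"ty":0,"tz":0,"fingers":0.036}]' 30
python3 - <<'E'
from h import *
print(where(),dtip(hubR(120),(0,.0025,.086)),(r.get_state()['contact_force']@F).round(1),(r.get_state()['moment']@F).round(2))
E
```

```text
time_s: 25.0
tcp_pos: [0.579, -0.3545, 0.1888]
eef_rot: [-30.0, 64.8, -24.8]
contact_force: [-0.1, -3.0, -0.1]
gripper_width: 0.0399
(array([0.    , 0.0022, 0.0868]), array([-11.9,   6.5, -28.3,  10.6, -30.9, -80.8])) (array([0.0008, 0.0003, 0.    ]), array([-0.05,  0.19,  0.14])) [ 1.  -2.8 -0.6] [-0.49  1.16  0.04]
```

```bash
python3 -m creep '[{"ax":-4,"ay":0,"az":0,"tx":0,"ty":0,"tz":0,"fingers":0.036},{"ax":-8,"ay":0,"az":0,"tx":0,"ty":0,"tz":0,"fingers":0.036},{"ax":-12,"ay":0,"az":0,"tx":0,"ty":0,"tz":0,"fingers":0.036},{"ax":-16,"ay":0,"az":0,"tx":0,"ty":0,"tz":0,"fingers":0.036},{"ax":-20,"ay":0,"az":0,"tx":0,"ty":0,"tz":0,"fingers":0.036}]' 45
python3 - <<'E'
from h import *
print(where(),delta(hubR(180),pose()[:3,3]),(r.get_state()['contact_force']@F).round(1),(r.get_state()['moment']@F).round(2))
c=cap('scene'); crop(c,'sc40.png',270,160,370,250,7)
E
```

```text
time_s: 25.5
tcp_pos: [0.5789, -0.3544, 0.1888]
eef_rot: [-50.0, 64.8, -24.7]
contact_force: [0.0, -1.3, 1.9]
gripper_width: 0.0397
(array([-0.0001,  0.0023,  0.0868]), array([-11.9,   6.5, -28.3,  10.6, -30.9, -60.7])) (array([0., 0., 0.]), array([-40.  ,   0.08,   0.23])) [ 1.3 -1.2  1.5] [ 0.2   1.53 -0.77]
```

View pics/sc40.png

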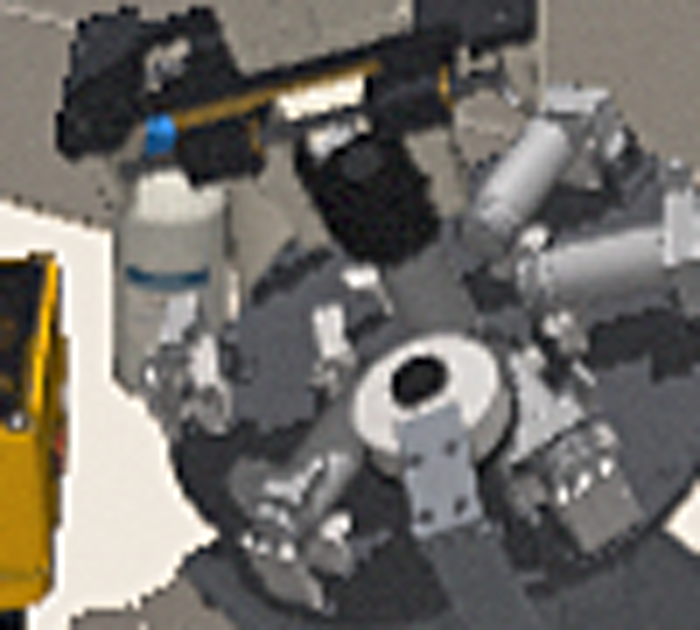

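```bash
python3 -m creep '[{"ax":-4,"ay":0,"az":0,"tx":0,"ty":0,"tz":0,"fingers":0.036},{"ax":-8,"ay":0,"az":0,"tx":0,"ty":0,"tz":0,"fingers":0.036},{"ax":-12,"ay":0,"az":0,"tx":0,"ty":0,"tz":0,"fingers":0.036},{"ax":-16,"ay":0,"az":0,"tx":0,"ty":0,"tz":0,"fingers":0.036},{"ax":-20,"ay":0,"az":0,"tx":0,"ty":0,"tz":0,"fingers":0.036}]' 45
python3 -m creep '[{"ax":-4,"ay":0,"az":0,"tx":0,"ty":0,"tz":0,"fingers":0.036},{"ax":-8,"ay":0,"az":0,"tx":0,"ty":0,"tz":0,"fingers":0.036},{"ax":-12,"ay":0,"az":0,"tx":0,"ty":0,"tz":0,"fingers":0.036},{"ax":-16,"ay":0,"az":0,"tx":0,"ty":0,"tz":0,"fingers":0.036},{"ax":-20,"ay":0,"az":0,"tx":0,"ty":0,"tz":0,"fingers":0.036}]' 45
python3 -m creep '[{"ax":0,"ay":0,"az":0,"tx":0,"ty":0,"tz":0,"fingers":0.036},{"ax":0,"ay":0,"az":0,"tx":0,"ty":0,"tz":0,"fingers":0.036}]' 45
python3 - <<'E'
from h import *
print(where(),delta(hubR(180),pose()[:3,3]),(r.get_state()['contact_force']@F).round(1),(r.get_state()['moment']@F).round(2))
c=cap('scene'); crop(c,'sc41.png',270,160,370,250,7)
c=cap('side'); crop(c,'s41.png',260,110,390,220,5)
E
```

```text
time_s: 26.05
tcp_pos: [0.5788, -0.3543, 0.1887]
eef_rot: [-70.2, 64.8, -24.8]
contact_force: [-0.0, -0.3, 2.1]
gripper_width: 0.04
time_s: 26.55
tcp_pos: [0.5787, -0.3542, 0.1886]
eef_rot: [-90.2, 64.8, -24.8]
contact_force: [-0.2, 0.4, 3.0]
gripper_width: 0.0396
time_s: 26.75
tcp_pos: [0.5787, -0.3542, 0.1887]
eef_rot: [-89.9, 64.8, -24.8]
contact_force: [-2.0, 1.9, 4.5]
gripper_width: 0.0398
(array([-0.0004,  0.0024,  0.0868]), array([-11.9,   6.5, -28.4,  10.6, -31. , -21. ])) (array([0., 0., 0.]), array([-0.19, -0.03,  0.19])) [-0.5  0.9  5.2] [0.81 2.91 0.04]
```

View pics/sc41.png

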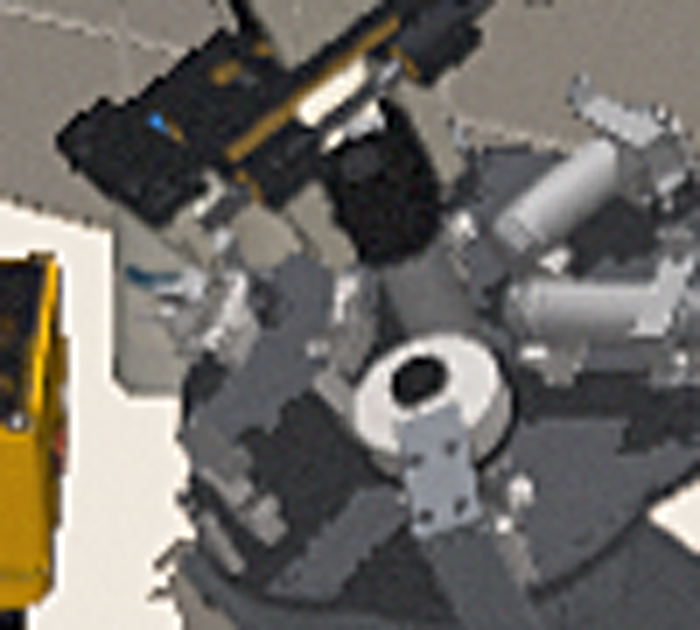

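View pics/s41.png

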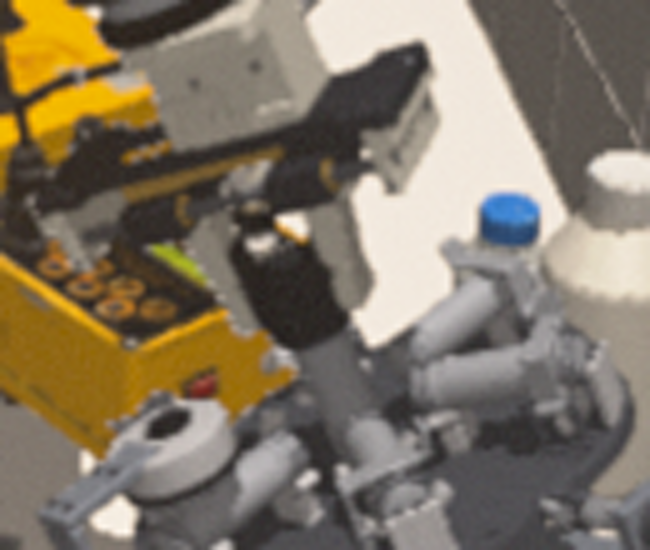

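```bash
python3 -m creep '[{"ax":0,"ay":0,"az":0,"tx":0,"ty":0,"tz":0,"fingers":0.045},{"ax":0,"ay":0,"az":0,"tx":0,"ty":0,"tz":0,"fingers":0.055},{"ax":0,"ay":0,"az":0,"tx":0,"ty":0,"tz":0,"fingers":0.06},{"ax":0,"ay":0,"az":0,"tx":0,"ty":0,"tz":0,"fingers":0.06}]' 20
python3 -m creep '[{"ax":0,"ay":0,"az":0,"tx":-0.02,"ty":0,"tz":0,"fingers":0.06},{"ax":0,"ay":0,"az":0,"tx":-0.05,"ty":0,"tz":0,"fingers":0.06},{"ax":0,"ay":0,"az":0,"tx":-0.08,"ty":0,"tz":0,"fingers":0.06},{"ax":0,"ay":0,"az":0,"tx":-0.12,"ty":0,"tz":0,"fingers":0.06},{"ax":0,"ay":0,"az":0,"tx":-0.15,"ty":0,"tz":0,"fingers":0.06}]' 20
python3 - <<'E'
from h import *
print(where())
c=cap('wrist','w42.png')
c=cap('scene'); crop(c,'sc42.png',270,160,370,250,7)
c=cap('side'); crop(c,'s42.png',260,140,390,240,6)
E
```

```text
time_s: 27.25
tcp_pos: [0.579, -0.3545, 0.1886]
eef_rot: [-90.0, 64.8, -24.8]
contact_force: [-0.4, 0.6, 0.4]
gripper_width: 0.0589
time_s: 27.75
tcp_pos: [0.5205, -0.3275, 0.3267]
eef_rot: [-90.0, 64.7, -24.7]
contact_force: [0.9, 0.1, 0.4]
gripper_width: 0.0602
(array([-1.00e-04,  2.30e-03,  2.39e-01]), array([ -9.7,  -5.3, -21.1,   8.4, -50. , -19.1]))
```

View pics/w42.png

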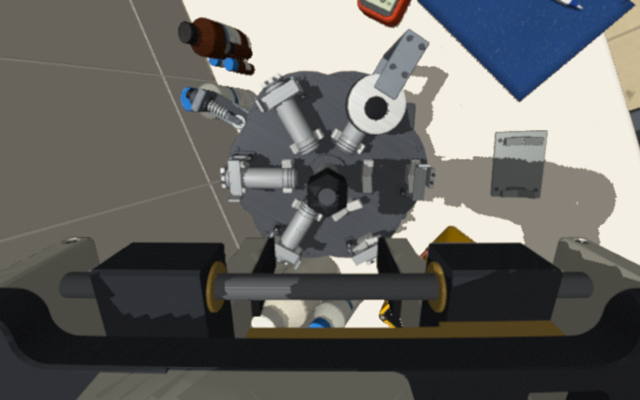

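View pics/sc42.png

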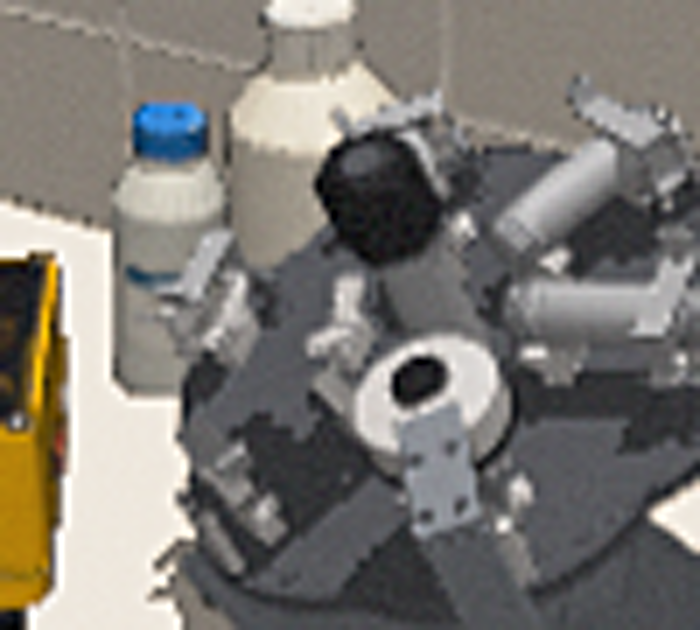

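View pics/s42.png

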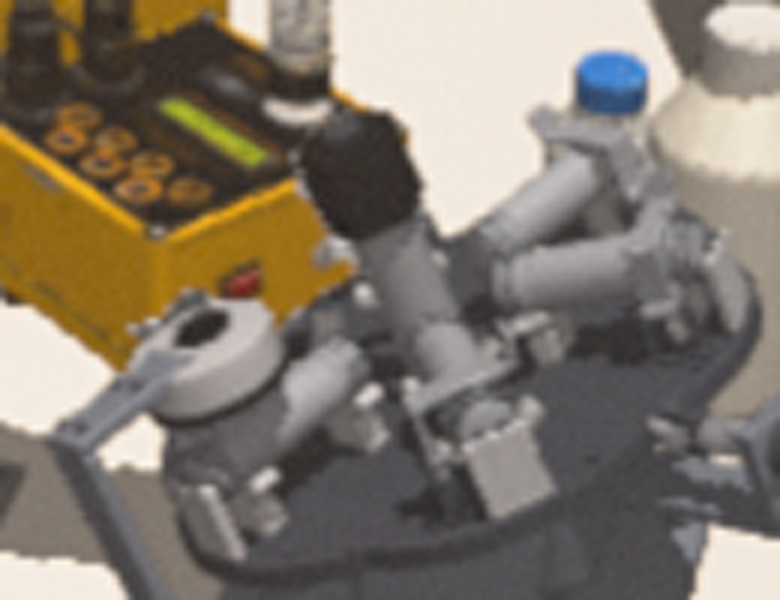

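```bash
python3 - <<'E'
from h import *
import pickle
for n,(x0,y0,x1,y1) in (('scene',(335,170,372,222)),('side',(340,170,380,215))):
    a=cv2.cvtColor(pickle.load(open(n+'.pkl','rb'))['pixels'],cv2.COLOR_BGR2GRAY); im=cap(n)['pixels']; b=cv2.cvtColor(im,cv2.COLOR_BGR2GRAY)
    t=a[y0:y1,x0:x1]; s=8; up=lambda i:cv2.resize(i,None,fx=s,fy=s,interpolation=cv2.INTER_CUBIC)
    m=cv2.matchTemplate(up(b[y0-6:y1+6,x0-6:x1+6]),up(t),cv2.TM_CCOEFF_NORMED); _,v,_,l=cv2.minMaxLoc(m); print(n,v,(np.array(l)/s-6))
c=cap('side'); Rz=R.from_rotvec([0,0,np.pi/3])
k=Rz.apply(kl(0)+[0,.003,0]); ax=Rz.apply(line(SEAT+[-.045,.003,0],SEAT+[.045,.003,0]))
draw(c,[(k,(0,255,255)),(ax,(0,0,255))],'s43.png',275,175,60,60,10); crop(c,'s44.png',275,175,335,235,10)
for n in('scene','side'):
    a=pickle.load(open(n+'.pkl','rb'))['pixels']; b=cap(n)['pixels']; f=lambda i:(lambda m:(np.argwhere(m).mean(0).round(2),m.sum()))((i[...,2]>150)&(i[...,1]<90)&(i[...,0]<80)&(np.indices(i.shape[:2])[0]>280)); print(n,f(a),f(b))
E
```

```text
scene 0.9927995204925537 [0. 0.]
side 0.8892355561256409 [0.125 0.   ]
scene (array([310.19, 382.05]), np.int64(205)) (array([310.02, 382.  ]), np.int64(207))
side (array([333.75, 350.17]), np.int64(806)) (array([333.94, 349.66]), np.int64(803))
```

View pics/s44.png

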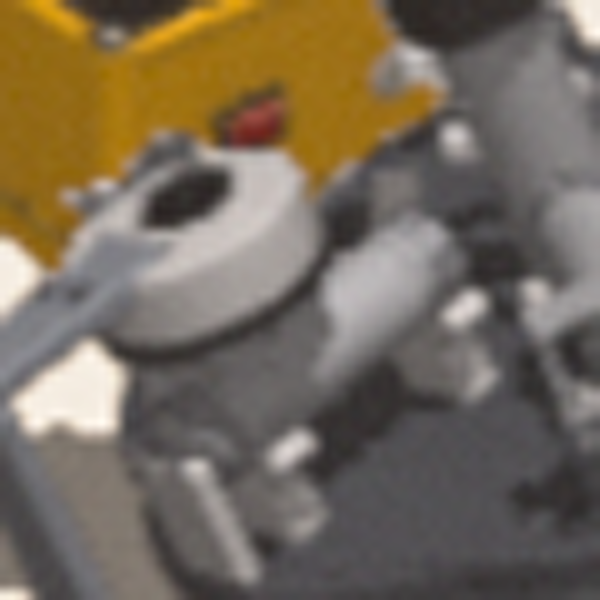

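View pics/s43.png

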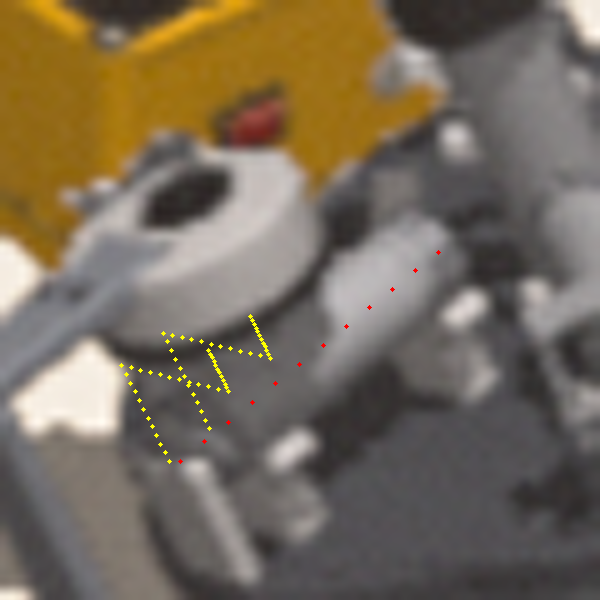

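```bash
python3 -m creep '[{"ax":0,"ay":0,"az":0,"tx":0,"ty":0,"tz":0,"fingers":0.06},{"ax":0,"ay":0,"az":0,"tx":0,"ty":0,"tz":0,"fingers":0.06},{"ax":0,"ay":0,"az":0,"tx":0,"ty":0,"tz":0,"fingers":0.06}]'; python3 -c "
from plant import order
print(order.close_job())"
```

```text
time_s: 28.45
tcp_pos: [0.5209, -0.3277, 0.3239]
eef_rot: [-90.0, 64.8, -24.8]
contact_force: [0.2, -0.2, -0.1]
gripper_width: 0.0603
the job is handed in; nothing more can be done
None
```

I flipped the keeper open, laid the cartridge in the front cradle against the end stop and swung the keeper shut. I then turned the table 60° counter-clockwise by the hub, let go and backed clear, and handed the job in at 28.5 s; it reported no verdict.

**Last checks**
- **Table:** the cradles lie within about 0.1 pixel of where they sat in the start pictures. No twist was left on the hub when I let go, so it is seated one position on.
- **Cartridge:** it lies in its cradle under the detector head. Its height and end position were within about 1 mm of seated after I let go of it.
- **Keeper:** it was pressed down onto its stop with about 5 N, and the wrist picture matched the fully closed outline before the turn. After the turn it is in the head's shadow, so I could not see it clearly there.
- **Multimeter and bottle:** the multimeter had not moved in the pictures by more than about half a pixel. The blue-capped bottle looked unchanged by eye; I did not measure it.

**What went wrong or disagreed**
- **Finger tips:** the reported tool point lies about 33 mm beyond the real finger tips in the pictures. My first pass at the keeper went over the top of it, and I used the visible tips from then on.
- **Placing:** my planned tilt ran the wrist into a joint limit, so I placed the cartridge with less lean and a light grip.
- **Closing the keeper:** the first push jammed and turned the table an estimated 18° with about 10 N. I backed off, the detent brought it back, and the cartridge stayed in place; the second try followed the keeper's arc.
- **Cradle position:** the close-up pictures put it about 3 mm left of my first measurement, and I corrected for that.

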